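Load a sensor calibration plate, scan its batch label and switch on

TASK

Load every sensor module on the bench into the calibration plate, one to a corner (any corner), connector end towards the plate's open edge, pushed square and flush against both the back fence and the side stop. Then take the hand scanner, hold it still for two seconds aimed squarely at the middle of the code label on the supply's front from about 80 mm away, without touching the supply, and lay it back in its rest; finally push the main switch lever fully over towards the supply. Leave the other bench things where they are, and see that all modules are still fully home when you finish.

Things in the scene. Friction and masses are not known exactly. Their poses are not given: they have to be found in the camera images.
- plate: Fixed aluminium plate on the bench, 140 (x) by 350 (y) by 12 mm; origin: centre of its underside. Dark steel fences, tops 24 mm above the bench: a back fence along the +x edge (inner face at x = 60 mm, 10 thick) and four side stops 8 mm thick, from it to x = -10 mm, one on the +y side of each corner. The -x edge, facing the robot, is open; a corner has no fence on its -x and -y sides.
- corner0 (a point): Point on the plate's upper face (12 mm above the bench): where the origin of a fully home module lies in the corner at the -y end. Axes are the plate's: +x points to the back fence (its face is 45 mm away), +y to the side stop (its face is 22 mm away). The corners are 88 mm apart along y.
- corner1 (a point): The same for the next corner towards +y.
- corner2 (a point): The same for the third corner.
- corner3 (a point): The same for the corner at the +y end.
- module0: Sensor module: aluminium box 90 mm long (x), 44 wide (y), 40 tall, 0.2-0.4 kg; a dark round connector (18 mm diameter, 18 long, axis 16 mm up) stands out of its -x end; the plain +x end goes against the back fence. Origin: centre of the box's underside, z up. Three or four such modules are present, standing on the bench, connector roughly towards the robot.
- module1: Sensor module: aluminium box 90 mm long (x), 44 wide (y), 40 tall, 0.2-0.4 kg; a dark round connector (18 mm diameter, 18 long, axis 16 mm up) stands out of its -x end; the plain +x end goes against the back fence. Origin: centre of the box's underside, z up. Three or four such modules are present, standing on the bench, connector roughly towards the robot.
- module2: Sensor module: aluminium box 90 mm long (x), 44 wide (y), 40 tall, 0.2-0.4 kg; a dark round connector (18 mm diameter, 18 long, axis 16 mm up) stands out of its -x end; the plain +x end goes against the back fence. Origin: centre of the box's underside, z up. Three or four such modules are present, standing on the bench, connector roughly towards the robot.
- module3: Sensor module: aluminium box 90 mm long (x), 44 wide (y), 40 tall, 0.2-0.4 kg; a dark round connector (18 mm diameter, 18 long, axis 16 mm up) stands out of its -x end; the plain +x end goes against the back fence. Origin: centre of the box's underside, z up. Three or four such modules are present, standing on the bench, connector roughly towards the robot.
- scanner: Loose black hand scanner, a bar 160 mm long (its x), 30 mm wide (y), 36 mm tall, with a head 10 mm higher on the last 40 mm of its +x (nose) end; 0.16 kg. Origin at the centre of its underside, z up. It starts in its rest, nose towards the rest's +x.
- nose (a point): Middle of the scanner's window, on the scanner's x axis end: 80 mm ahead of its origin, 20 mm above its underside. It looks along the scanner's +x.
- tail (a point): Rear end of the scanner, 80 mm behind its origin, 20 mm above its underside.
- rest: Fixed grey scanner rest: base 190 (x) by 70 (y) by 8 mm; origin: centre of its underside. Near each end (x 56 to 80 mm either way) two cheeks, tops 30 mm above the bench, leave a channel 40 mm wide along x; the middle is open for fingers. The scanner lies home with its underside on the base, 8 mm above the bench, centred, along x either way round.
- supply: Fixed white bench supply box with two blue front strips, 160 mm deep (x), 220 mm wide (y), 135 mm tall; origin at the middle of the lower front edge (bench level); the front face lies at x = 0 and looks along -x, towards the robot.
- label (a point): Middle of the striped paper code label (64 by 40 mm) on the supply's front face, 95 mm above the bench and 45 mm to the +y side of the box's middle; a striped flap of it folds over onto the box's top, straight above. Axes are the supply's: +x points into the box, so the scanner is held on the -x side of it with its own +x along the label's +x.
- switch (a joint): Angle of the main switch lever, which stands on a grey block in front of the supply: 0 is off (leaning towards the robot, the supply's -x), 1.0 is fully over towards the supply (+x). It turns about the supply's y axis with light friction and stays where it is left.
- switch_tip (a point): Centre of the 26 mm ball on the free end of the switch lever, 80 mm from its pivot, which lies 22 mm above the bench, 95 mm ahead (-x) and 75 mm to the -y side of the supply's origin (block 70 by 50 by 25 mm).
- tape: Bystander, to be left alone: roll of blue tape lying flat, 68 mm across, 20 mm tall, near the supply's front. Origin at its underside.
- blower: Bystander, to be left alone: orange rubber blower bulb standing up, 52 mm across, 80 mm tall. Origin at its underside.
- screwdriver: Bystander, to be left alone: screwdriver 160 mm long, lying. Origin at its underside.
- carton: Bystander, to be left alone: small cardboard box, 80 by 60 by 50 mm. Origin at its underside.
- meter: Bystander, to be left alone: grey hand multimeter 130 by 80 by 34 mm, lying flat. Origin at its underside.
- cleaner: Bystander, to be left alone: bottle, 56 mm across, 130 mm tall. Origin at its underside.

How it is judged (in metres and radians):
On the way, in this order (a step that is already met when the one before it is completed fails the run):
1. every module present is home in a corner, square and flush (((x of module0 in the frame of corner0 between -0.0025 and 0.0025 m and y of module0 in the frame of corner0 between -0.0025 and 0.0025 m and z of module0 in the frame of corner0 between -0.003 and 0.003 m and angle between the x axis of module0 and the x axis of corner0, either way round below 0.03 rad and angle between module0's own z axis and vertical below 0.05 rad) or (x of module0 in the frame of corner1 between -0.0025 and 0.0025 m and y of module0 in the frame of corner1 between -0.0025 and 0.0025 m and z of module0 in the frame of corner1 between -0.003 and 0.003 m and angle between the x axis of module0 and the x axis of corner1, either way round below 0.03 rad and angle between module0's own z axis and vertical below 0.05 rad) or (x of module0 in the frame of corner2 between -0.0025 and 0.0025 m and y of module0 in the frame of corner2 between -0.0025 and 0.0025 m and z of module0 in the frame of corner2 between -0.003 and 0.003 m and angle between the x axis of module0 and the x axis of corner2, either way round below 0.03 rad and angle between module0's own z axis and vertical below 0.05 rad) or (x of module0 in the frame of corner3 between -0.0025 and 0.0025 m and y of module0 in the frame of corner3 between -0.0025 and 0.0025 m and z of module0 in the frame of corner3 between -0.003 and 0.003 m and angle between the x axis of module0 and the x axis of corner3, either way round below 0.03 rad and angle between module0's own z axis and vertical below 0.05 rad)) and ((x of module1 in the frame of corner0 between -0.0025 and 0.0025 m and y of module1 in the frame of corner0 between -0.0025 and 0.0025 m and z of module1 in the frame of corner0 between -0.003 and 0.003 m and angle between the x axis of module1 and the x axis of corner0, either way round below 0.03 rad and angle between module1's own z axis and vertical below 0.05 rad) or (x of module1 in the frame of corner1 between -0.0025 and 0.0025 m and y of module1 in the frame of corner1 between -0.0025 and 0.0025 m and z of module1 in the frame of corner1 between -0.003 and 0.003 m and angle between the x axis of module1 and the x axis of corner1, either way round below 0.03 rad and angle between module1's own z axis and vertical below 0.05 rad) or (x of module1 in the frame of corner2 between -0.0025 and 0.0025 m and y of module1 in the frame of corner2 between -0.0025 and 0.0025 m and z of module1 in the frame of corner2 between -0.003 and 0.003 m and angle between the x axis of module1 and the x axis of corner2, either way round below 0.03 rad and angle between module1's own z axis and vertical below 0.05 rad) or (x of module1 in the frame of corner3 between -0.0025 and 0.0025 m and y of module1 in the frame of corner3 between -0.0025 and 0.0025 m and z of module1 in the frame of corner3 between -0.003 and 0.003 m and angle between the x axis of module1 and the x axis of corner3, either way round below 0.03 rad and angle between module1's own z axis and vertical below 0.05 rad)) and ((x of module2 in the frame of corner0 between -0.0025 and 0.0025 m and y of module2 in the frame of corner0 between -0.0025 and 0.0025 m and z of module2 in the frame of corner0 between -0.003 and 0.003 m and angle between the x axis of module2 and the x axis of corner0, either way round below 0.03 rad and angle between module2's own z axis and vertical below 0.05 rad) or (x of module2 in the frame of corner1 between -0.0025 and 0.0025 m and y of module2 in the frame of corner1 between -0.0025 and 0.0025 m and z of module2 in the frame of corner1 between -0.003 and 0.003 m and angle between the x axis of module2 and the x axis of corner1, either way round below 0.03 rad and angle between module2's own z axis and vertical below 0.05 rad) or (x of module2 in the frame of corner2 between -0.0025 and 0.0025 m and y of module2 in the frame of corner2 between -0.0025 and 0.0025 m and z of module2 in the frame of corner2 between -0.003 and 0.003 m and angle between the x axis of module2 and the x axis of corner2, either way round below 0.03 rad and angle between module2's own z axis and vertical below 0.05 rad) or (x of module2 in the frame of corner3 between -0.0025 and 0.0025 m and y of module2 in the frame of corner3 between -0.0025 and 0.0025 m and z of module2 in the frame of corner3 between -0.003 and 0.003 m and angle between the x axis of module2 and the x axis of corner3, either way round below 0.03 rad and angle between module2's own z axis and vertical below 0.05 rad)) and ((x of module3 in the frame of corner0 between -0.0025 and 0.0025 m and y of module3 in the frame of corner0 between -0.0025 and 0.0025 m and z of module3 in the frame of corner0 between -0.003 and 0.003 m and angle between the x axis of module3 and the x axis of corner0, either way round below 0.03 rad and angle between module3's own z axis and vertical below 0.05 rad) or (x of module3 in the frame of corner1 between -0.0025 and 0.0025 m and y of module3 in the frame of corner1 between -0.0025 and 0.0025 m and z of module3 in the frame of corner1 between -0.003 and 0.003 m and angle between the x axis of module3 and the x axis of corner1, either way round below 0.03 rad and angle between module3's own z axis and vertical below 0.05 rad) or (x of module3 in the frame of corner2 between -0.0025 and 0.0025 m and y of module3 in the frame of corner2 between -0.0025 and 0.0025 m and z of module3 in the frame of corner2 between -0.003 and 0.003 m and angle between the x axis of module3 and the x axis of corner2, either way round below 0.03 rad and angle between module3's own z axis and vertical below 0.05 rad) or (x of module3 in the frame of corner3 between -0.0025 and 0.0025 m and y of module3 in the frame of corner3 between -0.0025 and 0.0025 m and z of module3 in the frame of corner3 between -0.003 and 0.003 m and angle between the x axis of module3 and the x axis of corner3, either way round below 0.03 rad and angle between module3's own z axis and vertical below 0.05 rad))), for 0.3 s.
2. the scanner is aimed squarely at the label and held still for a second (x of nose in the frame of label between -0.14 and -0.03 m and y of nose in the frame of label between -0.015 and 0.015 m and z of nose in the frame of label between -0.015 and 0.015 m and x of tail in the frame of label below -0.17 m and angle between the x axis of scanner and the x axis of label, either way round below 0.15 rad and linear speed of scanner below 0.02 m/s and angular speed of scanner below 0.15 rad/s), for 1 s.
3. the scanner lies back in its rest (x of scanner in the frame of rest between -0.02 and 0.02 m and y of scanner in the frame of rest between -0.008 and 0.008 m and z of scanner in the frame of rest between 0.004 and 0.012 m and angle between the x axis of scanner and the x axis of rest, either way round below 0.12 rad), for 0.3 s.
4. the main switch is fully on (value of joint switch above 0.85 rad), for 0.2 s.
At the end, for the whole second after the job is handed in: Each present module at rest in a corner, within 2.5 mm of fully home both ways and square to 0.03 rad; scanner down in its rest (20 mm along, 8 mm across); switch past 0.85. Scan: nose 30-140 mm off, within 15 mm of label middle, square to 0.15 rad, still 1 s (all of step 1 and all of step 3 and linear speed of each of module0, module1, module2, module3, scanner below 0.02 m/s and value of joint switch above 0.85 rad); the robot touches nothing.
It fails at once if a bystander on the bench is moved by more than 50 mm (distance of any of tape, blower, screwdriver, carton, meter, cleaner from where it was at the start of the episode above 0.05 m).
It fails at once if the scanner hits the supply (contact force between scanner and supply above 2 N).
Of module0, module1, module2, module3 only 3 to 4 are there at a start; the rules pass over those that are not, and their reading is None.
At some moment in a run one of module0, module1, module2, module3 may be knocked a few centimetres aside while the robot is not near it.
It also fails if it takes over 210 s, if anything falls off the work surface, if the arm or the gripper's body presses on something with over 40 N, if the wrist force passes 120 N, or if a joint passes its speed limit or range.

ROBOT

A 6-joint arm with a two-finger parallel gripper is mounted at the origin on the work surface. World frame = base frame: x ahead of the robot, y to its left, z up, the work surface at z = 0. Lengths are in mm, angles in rad, forces in N, time in s.
With the tool pointing down it reaches from about 325 to 775 mm from the base axis. Payload 5.5 kg.
Tool frame: the origin (TCP) lies at the very end of the fingers, on their centre line; the grasp point (between the pads) lies 19 mm behind it; z points along the fingers, x is the direction in which the jaws open and shut, and the axes are right-handed (so a half turn about z gives the same grasp; the last joint's range is limited). The gripper opens to 85 mm and grips with 20 to 120 N. Pads are 22 mm wide; open, the fingers measure 114 mm over their backs; the gripper's body (76 mm by 85 mm) begins 54 mm behind the grasp point. The pads swing forward as they close: fully open they stand 13 mm farther back than shut.
Start: joints at [1.228, 0.091, 1.231, -0, 1.82, -0.057], TCP at [169.159, 575.675, 231.275] pointing down, gripper open.
Joint ranges: [-2.87, 2.87], [-0.86, 2.18], [0.17, 2.46], [-1.51, 4.65], [0.06, 2.69], [-2.65, 2.65]. Speed limits (rad/s): [2.57, 2.57, 3.01, 3.14, 3.14, 3.14].

INTERFACE

Orientations are given as a rotation vector (axis times angle).
In Python, from station import ctrl gives the robot as it stands.
- The arm moves only by the tool send_rows, never from a script. Its argument "steps" is a list of rows, each a list of 3 entries, a list of its own where there are three numbers: the shift along the tool's x, y, z in units of 25 mm (1.0 is 25 mm), then the turn, a rotation vector about the tool's x, y, z in units of 6 degrees (1.0 is 6 degrees), then the finger opening in mm, from 0 to 85.4. In form: [[[dx, dy, dz], [ax, ay, az], fingers], ...]. A call has 1 to 10 rows; each row shifts and turns the commanded pose from where the row before left it, along the tool's axes as they then stand; what a row does not reach is not made up. A row lasts 1/12 s, in which the tool goes at most 41.7 mm and 7.16 degrees, less where a joint would pass 70% of its speed; a pose out of reach is approached as far as the arm can. A call is refused whole if a number of a shift passes 1 or a number of a turn 1, either way. A call with a gripper value outside its range is refused whole. The fingers move at their own pace and stop on an object; "force" is the grip in N (left out, the last holds). Time passes only in rows, so rows that do not move let the fingers close. It gives the time, the measured TCP pose, the force and the opening at its end, in the units of the state.
- ctrl.state(): the state, without advancing time (a new reading comes with each control period).
- ctrl.camera(name): name is "scene" or "top" or "wrist"; returns the picture (384x512x3 uint8, red, green, blue); there is no depth.
- ctrl.calibration(name): a dict with "intrinsics" (3x3 intrinsics, pixels), "R" (3x3) and "t" (3): a world point X has camera coordinates R X + t. Camera axes: x right, y down, z forward; pixel columns grow to the right and rows downward; lengths in mm; the calibration is good to about 2 mm. The wrist camera is an equidistant fisheye: a pixel r from the principal point sees the ray r / f radians off the axis. A picture is of the moment at which its call begins: read the wrist's pose just before it. calibration takes no time and is no camera call; for the wrist camera it gives the pose at the moment of the call.
- ctrl.finish_job(): hands the job in, once; it reports no verdict.
Trained networks look in the newest picture that a camera, given by its name, has taken for a name from the list of things; names that differ only in an ending like _2 or _b are one class to them, and where a whole thing is asked for, a point or a joint stands for the part that bears it (a point fixed in the world has none). Each returns a list of dicts, best first, with "confidence" (0 to 1); they miss things now and then, are a little off and sometimes report something else, mostly with a low value. They report only what shows in the picture. A call takes as long as a camera call.
- ctrl.regions_of(camera, thing): "region" (384x512 bool, what is visible of it) and "at" ([column, row] in pixels, amid what is visible of it).
- ctrl.mark_of(camera, thing): "at" ([column, row] in pixels: a listed point, or the origin of a listed thing).
The state is a dict: "time": time; "qpos": joint angles; "qvel": joint speeds; "joint_torque": joint torques, N m; "tool_pos": TCP position; "eef_rot": TCP orientation; "ft_force": force on the tool from outside, world axes, zero at the start; "moment": the same for the moment, N m; "gripper_width": opening from 0.0 (shut) to 1.0 (fully open).
Only numpy, scipy, OpenCV 4.12 (cv2) and the standard library are available. Lean on these libraries where they do the work, as an engineer would, in place of code of your own. Each camera call takes 0.05 s, during which the arm holds its last target.

## Working session

There is one attempt and no reset: what is moved stays moved. The work goes in short steps, Python scripts to look and compute and a tool call to move; the robot and the scene stay as the last step left them, time stands still between calls to the robot, and variables do not carry over. Pictures are saved under pics/ and viewed, and the job is handed in when it is done.

Besides the shell and the picture viewer there is one more tool, called after "Emit:" by a JSON object that holds its "method" and its "body". send_rows: Moves the arm, as the interface text tells. Its arguments: {"type":"object","properties":{"steps":{"type":"array"},"force":{"type":"number"}},"required":["steps"]}

```bash
ls; mkdir -p pics; python3 - <<'E'
from station import ctrl
import cv2,numpy as np
print(ctrl.state())
for n in ["scene","top","wrist"]:
    im=ctrl.camera(n); cv2.imwrite(f"pics/{n}0.png",cv2.resize(im[:,:,::-1],(800,600)))
    c=ctrl.calibration(n); print(n,c)
E
```

```text
pics
{'time': 0.0, 'qpos': array([ 1.22828259e+00,  9.18302313e-02,  1.23190332e+00, -1.06560934e-05,
        1.81985158e+00, -5.66677464e-02]), 'qvel': array([ 5.79466131e-04,  1.08115052e-04, -8.25231923e-05, -8.60168364e-04,
       -4.18025388e-04,  9.38326167e-04]), 'joint_torque': array([-1.60312444e-03, -4.58731019e+01, -4.18026423e+01, -3.14595820e-05,
        1.15402899e-02,  9.49789410e-06]), 'tool_pos': array([169.06447477, 575.36756771, 230.15820217]), 'eef_rot': array([ 2.51431941,  1.881707  , -0.00259805]), 'ft_force': array([-0.17903912,  0.18016596,  0.24930786]), 'moment': array([-0.02314111, -0.0173899 ,  0.01715251]), 'gripper_width': 0.9971089001481291}
scene {'intrinsics': array([[493.60950634,   0.        , 254.48712894],
       [  0.        , 493.60950634, 187.08844885],
       [  0.        ,   0.        ,   1.        ]]), 'R': array([[ 0.85738119,  0.51420002, -0.02226731],
       [ 0.29559852, -0.5273778 , -0.79655142],
       [-0.42133004,  0.67636602, -0.60416057]]), 't': array([-475.84848654,  -77.28916833, 1754.18893453])}
top {'intrinsics': array([[374.68548337,   0.        , 257.51986414],
       [  0.        , 374.68548337, 193.21291105],
       [  0.        ,   0.        ,   1.        ]]), 'R': array([[-0.07726782, -0.99699912, -0.00473608],
       [-0.97611381,  0.07661495, -0.2033027 ],
       [ 0.20305547, -0.0110858 , -0.97910448]]), 't': array([  70.78161598,  531.38776804, 1094.57483381])}
wrist {'intrinsics': array([[297.31863964,   0.        , 257.42954373],
       [  0.        , 297.31863964, 195.39025341],
       [  0.        ,   0.        ,   1.        ]]), 'R': array([[ 0.28157024,  0.95953899, -0.00176892],
       [ 0.91175947, -0.26697427,  0.31212081],
       [ 0.29901983, -0.08949676, -0.95004077]]), 't': array([-599.45929243,  -39.35672335,  380.19629365])}
```

View pics/scene0.png

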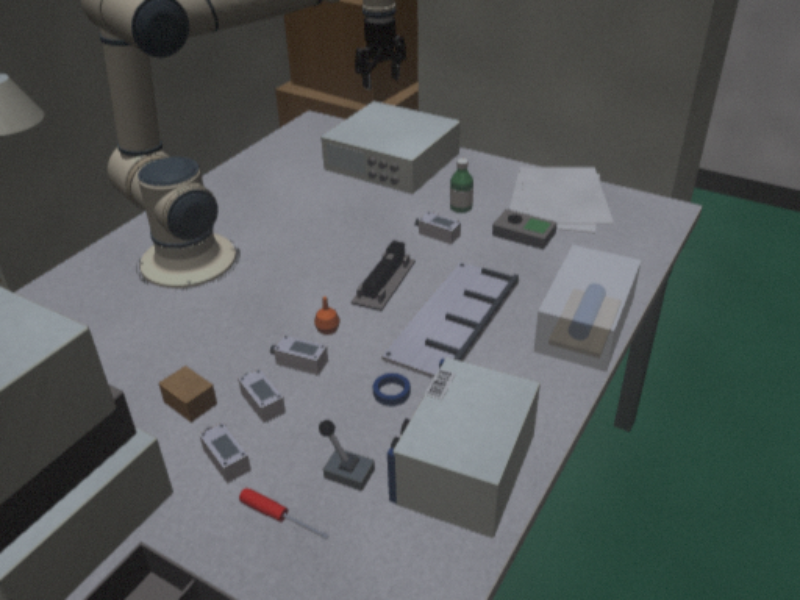

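View pics/top0.png

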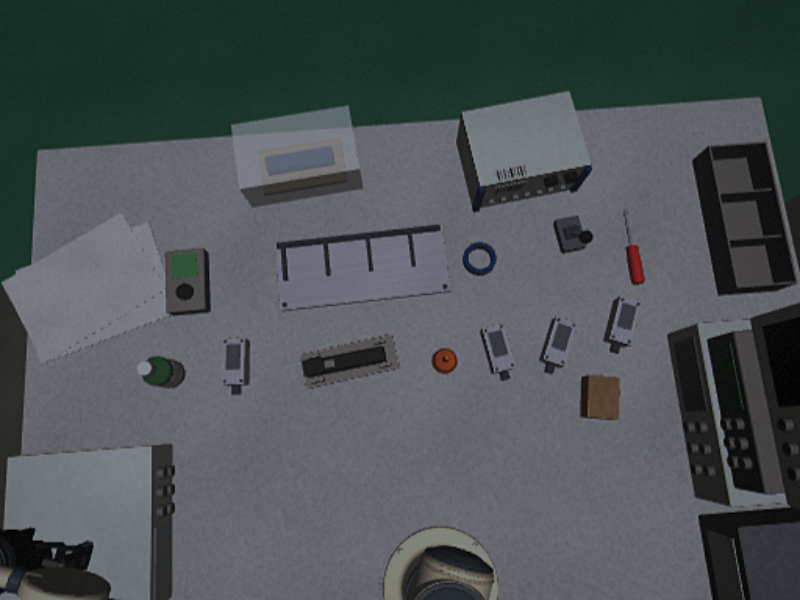

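View pics/wrist0.png

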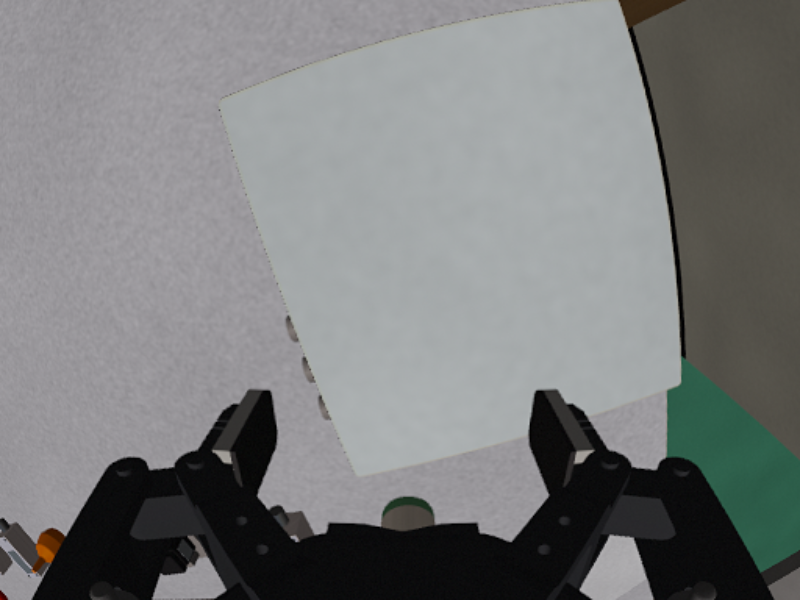

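```bash
cat > h.py <<'E'
from station import ctrl
import cv2,numpy as np
from scipy.optimize import minimize
from scipy.spatial.transform import Rotation as Rn
def proj(cam,cal,P):
    P=np.atleast_2d(P).astype(float); X=P@np.array(cal["R"]).T+np.array(cal["t"]); K=cal["intrinsics"]
    if cam=="wrist":
        rho=np.hypot(X[:,0],X[:,1]); th=np.arctan2(rho,X[:,2]); s=th/np.maximum(rho,1e-9)
        return np.c_[K[0,0]*X[:,0]*s+K[0,2],K[1,1]*X[:,1]*s+K[1,2]]
    return np.c_[K[0,0]*X[:,0]/X[:,2]+K[0,2],K[1,1]*X[:,1]/X[:,2]+K[1,2]]
def back(cam,cal,uv,z):
    K=cal["intrinsics"];R=np.array(cal["R"]);t=np.array(cal["t"])
    a=(uv[0]-K[0,2])/K[0,0];b=(uv[1]-K[1,2])/K[1,1]
    if cam=="wrist":
        th=np.hypot(a,b); s=np.sin(th)/max(th,1e-9); d=np.array([a*s,b*s,np.cos(th)])
    else: d=np.array([a,b,1.])
    d=R.T@d; c=-R.T@t
    return c+d*(z-c[2])/d[2]
def box(x0,x1,y0,y1,z0,z1,n=6):
    # points along box edges
    pts=[];s=np.linspace(0,1,n)
    for a in s:
        for y in(y0,y1):
            for z in(z0,z1): pts.append([x0+a*(x1-x0),y,z])
        for x in(x0,x1):
            for z in(z0,z1): pts.append([x,y0+a*(y1-y0),z])
            for y in(y0,y1): pts.append([x,y,z0+a*(z1-z0)])
    return np.array(pts)
th=np.linspace(0,2*np.pi,12)
conn=np.array([[x,9*np.cos(a),16+9*np.sin(a)] for a in th for x in(-45,-63)])
MODELS={"module":[box(-45,45,-22,22,0,40),conn],
 "plate":[box(-70,70,-175,175,0,12,12),box(60,70,-175,175,0,24,12)]+[box(-10,60,-175+88*0+0,0,0,24)][:0],
 "rest":[box(-95,95,-35,35,0,8)]+[box(s*56,s*80,w*20,w*35,0,30) for s in(1,-1) for w in(1,-1)],
 "scanner":[box(-80,80,-15,15,0,36),box(40,80,-15,15,36,46)],
 "supply":[box(0,160,-110,110,0,135,12)]}
S=4
def render(cam,cal,parts,p,z0,S=S):
    R=Rn.from_euler("z",p[2]).as_matrix()
    m=np.zeros((384*S,512*S),np.uint8)
    for q in parts:
        uv=proj(cam,cal,q@R.T+[p[0],p[1],z0])
        h=cv2.convexHull(np.round((uv+.5)*S-.5).astype(np.int32))
        cv2.fillConvexPoly(m,h,255)
    return m
def fit(cam,cal,mask,parts,p0,z0=0,step=(6,6,.08)):
    # signed distance based: maximise agreement of the masks
    ys,xs=np.where(mask)
    m=cv2.GaussianBlur(mask.astype(np.float32),(0,0),.7)
    def f(p):
        r=cv2.resize(render(cam,cal,parts,p,z0),(512,384),interpolation=cv2.INTER_AREA)/255.
        r=cv2.GaussianBlur(r.astype(np.float32),(0,0),.7)
        return float(np.abs(r-m).sum()/max(m.sum(),1))
    best=None
    for s in(1,-1,):
        sim=np.array([p0]+[np.array(p0)+np.eye(3)[i]*step[i]*s for i in range(3)])
        o=minimize(f,p0,method="Nelder-Mead",options=dict(initial_simplex=sim,xatol=.02,fatol=1e-5,maxiter=300))
        if best is None or o.fun<best.fun: best=o
    return best.x,best.fun
def snap(cam,name=None):
    st=ctrl.state();cal=ctrl.calibration(cam);im=ctrl.camera(cam)
    if name: cv2.imwrite(f"pics/{name}.png",cv2.resize(im[:,:,::-1],(800,600)))
    return im,cal
E
python3 - <<'E'
from h import *
np.set_printoptions(precision=1,suppress=True)
names=["module0","scanner","rest","plate","supply","switch_tip","tape","blower","screwdriver","carton","meter","cleaner"]
for cam in("top","scene"):
    im,cal=snap(cam)
    for n in names+["label","nose","tail","corner0","corner3"]:
        z={"scanner":8,"switch_tip":90,"label":95,"nose":28,"tail":28,"corner0":12,"corner3":12}.get(n,0)
        for d in ctrl.mark_of(cam,n)[:5]: print(cam,n,"%.2f"%d["confidence"],np.array(d["at"]),back(cam,cal,d["at"],z)[:2])
print(ctrl.state()["time"])
E
```

```text
top module0 0.98 [394.1 203.1] [ 480.4 -403.7]
top module0 0.87 [317.9 224. ] [ 432.6 -153.9]
top module0 0.77 [355.  218.6] [ 440.6 -272.9]
top module0 0.59 [154.5 232.2] [446.9 362.1]
top plate 0.91 [232.1 170.3] [629.2 105.3]
top plate 0.35 [197.7 234.7] [428.4 226.6]
top supply 0.73 [337.2 129.5] [ 742.  -252.7]
top supply 0.44 [373.5 150.8] [ 658.8 -362.7]
top supply 0.40 [224.8 229.9] [436.9 140.6]
top switch_tip 0.63 [110.1 237.4] [430.7 466.8]
top switch_tip 0.56 [374.4 149.6] [ 635.2 -335.1]
top switch_tip 0.32 [335.9 126.7] [ 717.8 -227.3]
top tape 0.62 [306.8 165.7] [ 625.5 -138.8]
top blower 0.64 [287.5 234. ] [408.7 -55.2]
top screwdriver 0.71 [268.8 161.1] [650.8 -16.5]
top screwdriver 0.62 [402.9 157.3] [ 629.2 -455.4]
top carton 0.77 [383.  251.6] [ 331.1 -346.2]
top carton 0.51 [353.9 216.5] [ 447.5 -270.3]
top meter 0.56 [120.5 178.5] [630.1 468.7]
top cleaner 0.56 [108.8 237.9] [440.1 506. ]
top label 0.89 [326.4 120.7] [ 737.7 -199.3]
top nose 0.53 [271.3 159. ] [648.9 -23.7]
top tail 0.97 [243.7 228.2] [434.4  79.9]
top tail 0.63 [282.3 234.1] [407.1 -37. ]
top t
[... 1579 characters left out ...]

scene cleaner 0.65 [243.8 178.9] [425.9 144.8]
scene cleaner 0.20 [274.9 254.4] [ 691.7 -116.7]
scene label 0.63 [275.4 254.1] [ 738.3 -198.4]
scene nose 0.93 [258.3 161.2] [436.  225.2]
scene nose 0.25 [242.3 179.7] [445.1 106.6]
scene tail 0.66 [234.4 184.2] [435.7  73.2]
scene tail 0.23 [256.1 160.5] [427.2 225.2]
scene corner0 0.94 [299.8 193.6] [634.1 151.1]
scene corner0 0.72 [277.6 228.8] [653.2 -31. ]
scene corner0 0.65 [287.1 211.1] [639.5  54.1]
scene corner0 0.62 [312.1 180.1] [636.7 236.2]
scene corner3 0.94 [299.8 193.6] [634.1 151.1]
scene corner3 0.72 [277.6 228.8] [653.2 -31. ]
scene corner3 0.65 [287.1 211.1] [639.5  54.1]
scene corner3 0.62 [312.1 180.1] [636.7 236.2]
1.95
```

```bash
cat >> h.py <<'E'
def where():
    s=ctrl.state();R=Rn.from_rotvec(s["eef_rot"]).as_matrix();return s,np.array(s["tool_pos"]),R
def plan(x,y,z,yaw):
    """yaw: world direction (rad) of tool x, tool down. prints turn units about tool xyz first, then shift in units after the turn"""
    s,p,R=where()
    T=np.array([[np.cos(yaw),np.sin(yaw),0],[np.sin(yaw),-np.cos(yaw),0],[0,0,-1]])
    rv=Rn.from_matrix(R.T@T).as_rotvec()
    print("t=%.2f"%s["time"],"pos",np.round(p,1),"q",np.round(s["qpos"],2),"w %.3f"%s["gripper_width"])
    print("turn units",np.round(np.degrees(rv)/6,3),"then shift units",np.round(T.T@(np.array([x,y,z])-p)/25,3))
E
python3 - <<'E'
from h import *
s,p,R=where();print(R.round(3));cal=ctrl.calibration("wrist")
c=-np.array(cal["R"]).T@cal["t"];print("cam in tool",R.T@(c-p));print("cam axes in tool\n",(R.T@np.array(cal["R"]).T).round(3))
plan(430,362,230,np.pi/2);plan(430,362,230,-np.pi/2)
E
```

```text
[[ 0.282  0.959 -0.   ]
 [ 0.959 -0.282 -0.   ]
 [-0.    -0.    -1.   ]]
cam in tool [ 8.26916826e-02 -8.14830920e+01 -1.42051179e+02]
cam axes in tool
 [[ 1.     0.    -0.   ]
 [-0.     0.95   0.312]
 [ 0.    -0.312  0.95 ]]
t=1.95 pos [169.1 575.7 231.3] q [ 1.23  0.09  1.23  0.    1.82 -0.06] w 0.998
turn units [-0.     0.    -2.728] then shift units [-8.547 10.434  0.05 ]
t=1.95 pos [169.1 575.7 231.3] q [ 1.23  0.09  1.23  0.    1.82 -0.06] w 0.998
turn units [ 0.     0.    27.272] then shift units [  8.547 -10.434   0.05 ]
```

Emit:
{"method": "send_rows", "body": {"steps": [[[0,0,0],[0,0,-0.91],85],[[0,0,0],[0,0,-0.91],85],[[0,0,0],[0,0,-0.91],85],[[-0.85,1,0],[0,0,0],85],[[-0.85,1,0],[0,0,0],85],[[-0.85,1,0],[0,0,0],85],[[-0.85,1,0],[0,0,0],85],[[-0.85,1,0],[0,0,0],85],[[-0.85,1,0],[0,0,0],85],[[-0.85,1,0],[0,0,0],85]]}}

```text
time: 2.78
tool_pos: [345.1, 425.8, 231.4]
eef_rot: [-2.221, -2.222, -0.001]
ft_force: [-0.1, 0.8, 0.1]
gripper_width: 0.994
```

Emit:
{"method": "send_rows", "body": {"steps": [[[-0.85,1,0],[0,0,0],85],[[-0.85,1,0],[0,0,0],85],[[-0.85,1,0],[0,0,0],85],[[0,0,0],[0,0,0],85],[[0,0,0],[0,0,0],85]]}}

```text
time: 3.2
tool_pos: [420.3, 362.0, 231.1]
eef_rot: [-2.225, -2.218, 0.0]
ft_force: [-0.8, 0.3, 0.9]
gripper_width: 0.995
```

```bash
cat > meas.py <<'E'
from h import *
def modules(cam="wrist",name=None,minc=.3):
    im,cal=snap(cam,name);out=[]
    for d in ctrl.regions_of(cam,"module0"):
        if d["confidence"]<minc: continue
        m=d["region"]; a=back(cam,cal,d["at"],20)
        if m.sum()<40: continue
        b=None
        for y0 in(0,.2,-.2):
            x,f=fit(cam,cal,m,MODELS["module"],[a[0],a[1],y0])
            if b is None or f<b[1]: b=(x,f)
        print("module conf %.2f area %d x %.1f y %.1f yaw %.3f err %.3f"%(d["confidence"],m.sum(),*b[0],b[1])); out.append(b)
    return out
E
python3 - <<'E'
from meas import *
plan(447,362,230,np.pi/2)
modules("wrist","w1"); modules("top")
E
```

```text
t=3.20 pos [420.3 362.  231.1] q [ 0.65 -0.03  1.36  0.    1.82 -0.92] w 0.995
turn units [-0.002  0.001 -0.031] then shift units [-1.000e-03  1.069e+00  4.500e-02]
module conf 0.72 area 3169 x 446.9 y 368.6 yaw -0.040 err 0.035
module conf 0.97 area 456 x 445.9 y 367.9 yaw -0.029 err 0.343
module conf 0.72 area 581 x 467.3 y -406.1 yaw -0.373 err 0.055
module conf 0.61 area 529 x 432.4 y -151.3 yaw 0.147 err 0.059
module conf 0.59 area 489 x 435.1 y -272.7 yaw -0.482 err 0.147
module conf 0.48 area 256 x 632.8 y -140.9 yaw -0.371 err 1.463
module conf 0.30 area 4724 x 615.0 y 208.6 yaw -0.788 err 0.886
```

View pics/w1.png

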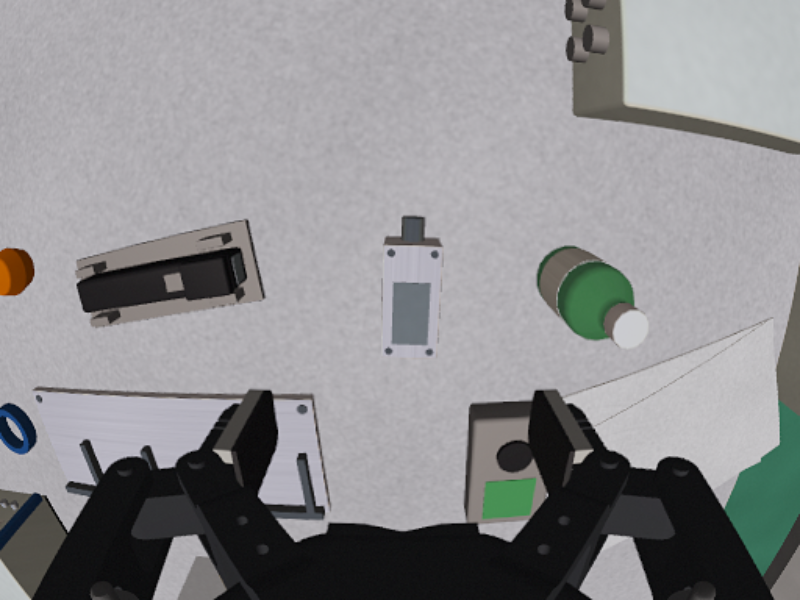

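```bash
python3 - <<'E'
from h import *
plan(447,368.6,16,np.pi/2-0.04)
E
```

```text
t=3.40 pos [418.4 364.  231.4] q [ 0.65 -0.03  1.36  0.    1.82 -0.92] w 0.998
turn units [-0.001 -0.003  0.397] then shift units [0.23  1.136 8.615]
```

Emit:
{"method": "send_rows", "body": {"steps": [[[0.23,0.55,0.5],[0,0,0.4],85],[[0,0.58,1],[0,0,0],85],[[0,0,1],[0,0,0],85],[[0,0,1],[0,0,0],85],[[0,0,1],[0,0,0],85],[[0,0,1],[0,0,0],85],[[0,0,1],[0,0,0],85],[[0,0,1],[0,0,0],85],[[0,0,0.6],[0,0,0],85],[[0,0,0.5],[0,0,0],85]]}}

```text
time: 4.23
tool_pos: [445.7, 368.8, 14.1]
eef_rot: [-2.265, -2.176, 0.004]
ft_force: [-1.0, -0.4, -0.7]
gripper_width: 0.994
```

Emit:
{"method": "send_rows", "body": {"force": 40, "steps": [[[0,0,0],[0,0,0],85],[[0,0,0],[0,0,0],30],[[0,0,0],[0,0,0],30],[[0,0,0],[0,0,0],30],[[0,0,0],[0,0,0],30],[[0,0,0],[0,0,0],30],[[0,0,0],[0,0,0],30],[[0,0,0],[0,0,0],30]]}}

```text
time: 4.9
tool_pos: [448.3, 369.0, 18.3]
eef_rot: [2.267, 2.174, 0.005]
ft_force: [-0.3, -0.3, 6.1]
gripper_width: 0.505
```

```bash
python3 - <<'E'
from h import *
plan(447,368.6,16,np.pi/2-0.04)
snap("wrist","w2")
E
```

```text
t=4.90 pos [448.3 369.   18.3] q [ 0.63  0.1   1.6   0.    1.44 -0.9 ] w 0.505
turn units [ 0.023 -0.021 -0.018] then shift units [-0.02  -0.052  0.093]
```

View pics/w2.png

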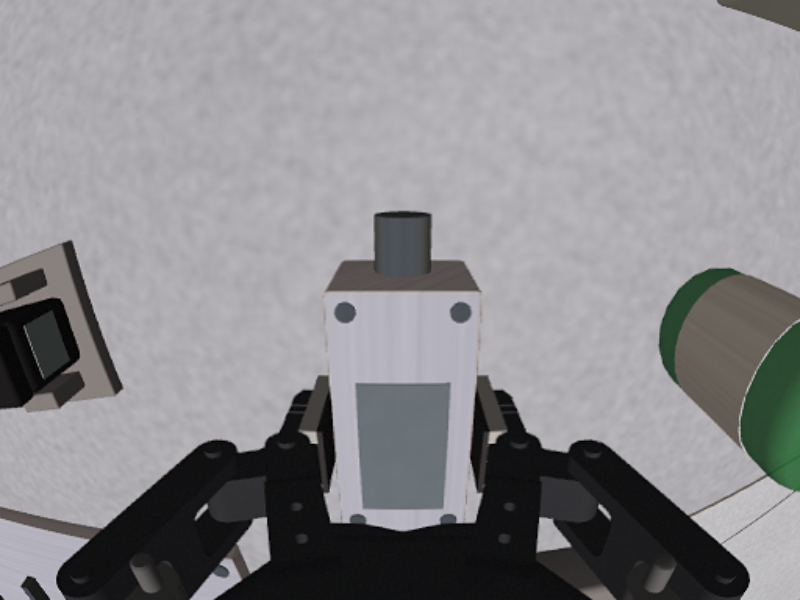

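```bash
python3 - <<'E'
from h import *
for cam in("top","scene"):
    im,cal=snap(cam)
    ds=ctrl.regions_of(cam,"plate")
    for d in ds[:2]:
        m=d["region"]; print(cam,d["confidence"],m.sum(),d["at"])
        x,f=fit(cam,cal,m,MODELS["plate"],[628,104,-.06]); print(x.round(3),f)
    x,f=fit(cam,cal,ds[0]["region"],MODELS["plate"],[628,104,-.06])
    big=cv2.resize(im[:,:,::-1],None,fx=4,fy=4,interpolation=cv2.INTER_CUBIC)
    R=Rn.from_euler("z",x[2]).as_matrix()
    for q in [[(60,-175,24),(60,175,24)],[(-70,-175,12),(-70,175,12),(70,175,12)],[(70,175,24),(70,-175,24)],[(-70,-175,12),(70,-175,12)]]+[[(-10,-132+88*i+22+k,24),(60,-132+88*i+22+k,24)] for i in range(4) for k in(0,8)]:
        uv=proj(cam,cal,np.array(q)@R.T+[x[0],x[1],0])
        cv2.polylines(big,[np.round((uv+.5)*4).astype(np.int32)],False,(0,0,255),1)
    u=proj(cam,cal,[[x[0],x[1],0]])[0]*4
    h,w=(300,400) if cam=="top" else (300,400)
    c=big[int(u[1])-h:int(u[1])+h,int(u[0])-w:int(u[0])+w]; cv2.imwrite(f"pics/plate_{cam}.png",c)
E
```

```text
top 0.93 4827 [232.5, 168.8]
[6.23815e+02 1.08556e+02 3.40000e-02] 0.0228781308978796
top 0.49 5358 [336.8, 97.0]
[1538.18   438.904  -19.698] 1.0
scene 0.67 3266 [289.9, 202.4]
[6.25942e+02 1.02272e+02 3.10000e-02] 0.07244832813739777
```

View pics/plate_top.png

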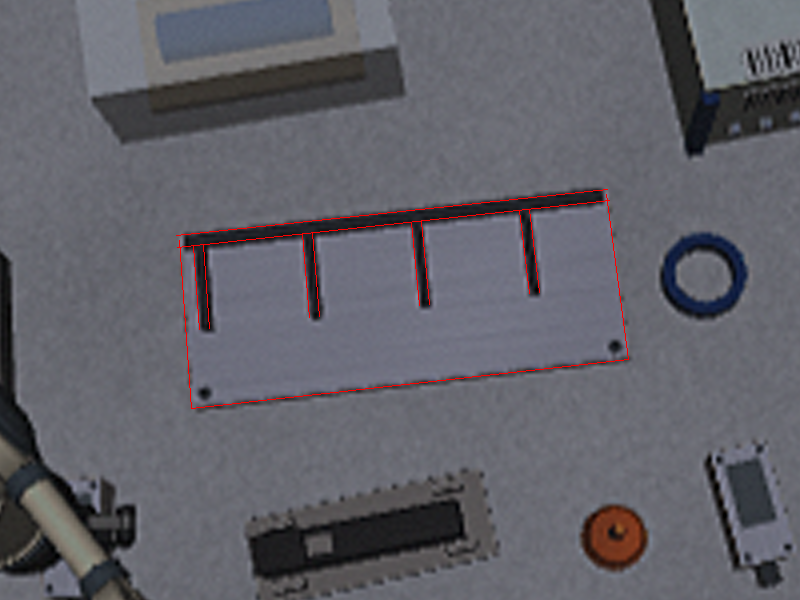

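View pics/plate_scene.png

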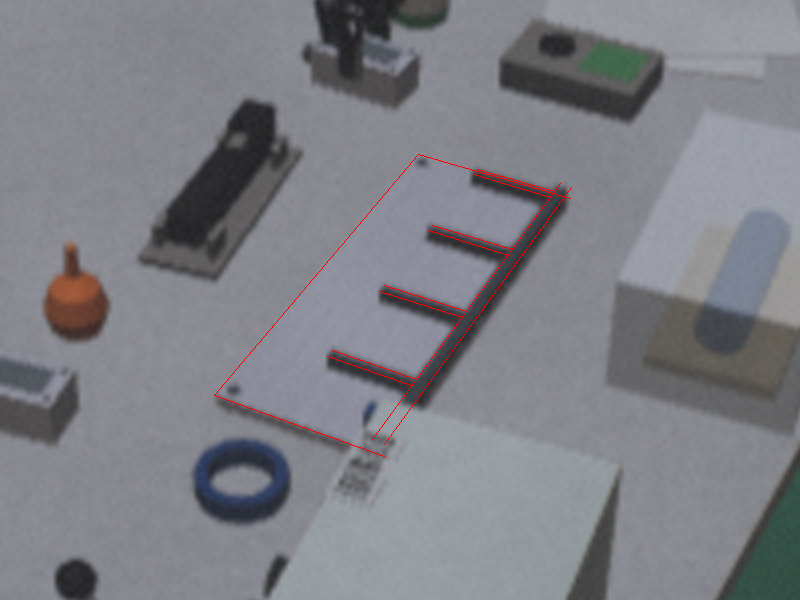

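```bash
cat >> h.py <<'E'
PL=[625,107,.033]
def corner(i,dx=0,dy=0):
    lx,ly=15+dx,-132+88*i+dy;c,s=np.cos(PL[2]),np.sin(PL[2])
    return PL[0]+c*lx-s*ly,PL[1]+s*lx+c*ly
E
python3 - <<'E'
from h import *
for i in range(4): print(corner(i))
plan(*corner(3,-30,-8),100,np.pi/2+PL[2])
E
```

```text
(np.float64(644.3470426702215), np.float64(-24.43322235993692))
(np.float64(641.443569717523), np.float64(63.51886598828223))
(np.float64(638.5400967648244), np.float64(151.4709543365014))
(np.float64(635.6366238121259), np.float64(239.42304268472054))
t=5.15 pos [448.3 369.1  18.3] q [ 0.63  0.1   1.6   0.    1.44 -0.9 ] w 0.503
turn units [ 0.024 -0.02  -0.714] then shift units [-5.75   6.118 -3.267]
```

Emit:
{"method": "send_rows", "body": {"steps": [[[0,0,-0.8],[0,0,-0.2],30],[[0,0,-1],[0,0,-0.5],30],[[-0.5,0.5,-1],[0,0,0],30],[[-0.8,0.8,-0.5],[0,0,0],30],[[-0.8,0.9,0],[0,0,0],30],[[-0.8,0.9,0],[0,0,0],30],[[-0.8,0.9,0],[0,0,0],30],[[-0.8,0.9,0],[0,0,0],30],[[-0.8,0.8,0],[0,0,0],30],[[-0.4,0.4,0],[0,0,0],30]]}}

```text
time: 5.98
tool_pos: [606.0, 227.7, 97.5]
eef_rot: [2.189, 2.253, -0.003]
ft_force: [-0.3, 0.6, -2.9]
gripper_width: 0.51
```

Emit:
{"method": "send_rows", "body": {"steps": [[[0,0,0],[0,0,0],30],[[0,0,0],[0,0,0],30]]}}

```text
time: 6.15
tool_pos: [604.1, 230.2, 97.8]
eef_rot: [-2.187, -2.253, 0.002]
ft_force: [0.2, 0.7, -3.7]
gripper_width: 0.507
```

```bash
python3 - <<'E'
from h import *
plan(*corner(3,-30,-8),100,np.pi/2+PL[2])
im,cal=snap("wrist","w3")
E
```

```text
t=6.15 pos [604.1 230.2  97.8] q [ 0.31  0.23  1.31  0.    1.6  -1.29] w 0.507
turn units [-0.02  -0.001 -0.029] then shift units [ 0.008  0.072 -0.09 ]
```

View pics/w3.png

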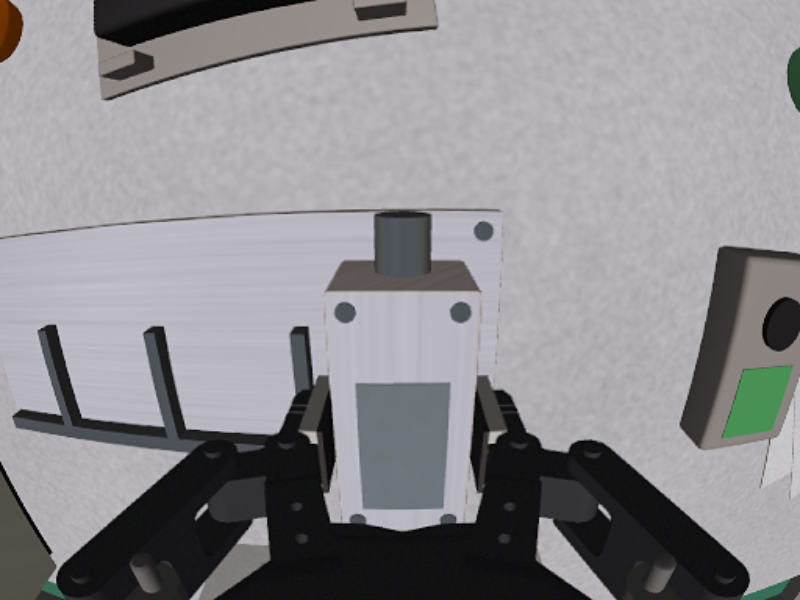

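```bash
python3 - <<'E'
from h import *
cal=ctrl.calibration("wrist");k=.64
P=[((501,210),12,(-70,175)),((483,231),12,None),((292,328),24,(-10,132-88+30)),((309,328),24,(-10,132-88+22)),((145,328),24,(-10,132-176+30)),((163,327),24,(-10,132-176+22)),((38,327),24,(-10,132-264+30))]
for uv,z,l in P:
    w=back("wrist",cal,(uv[0]*k-.2,uv[1]*k-.2),z)
    c,s=np.cos(PL[2]),np.sin(PL[2])
    print(w.round(1), None if l is None else (w[0]-(PL[0]+c*l[0]-s*l[1]), w[1]-(PL[1]+s*l[0]+c*l[1])))
E
```

```text
[545.4 278.7  12. ] (np.float64(-3.8550988418764973), np.float64(-0.8896450492642884))
[556.5 270.3  12. ] None
[606.8 175.5  24. ] (np.float64(-5.755188323283164), np.float64(-5.157534833640227))
[606.5 184.4  24. ] (np.float64(-6.366145138230877), np.float64(11.723070336080582))
[610.7  88.2  24. ] (np.float64(-4.738218676064093), np.float64(-4.460552298762394))
[609.5 100.5  24. ] (np.float64(-6.187588798893671), np.float64(15.787468568965451))
[614.7   0.   24. ] (np.float64(-3.671474497156396), np.float64(-4.699966471358778))
```

Emit:
{"method": "send_rows", "body": {"steps": [[[-0.2,0,0.5],[0,0,0],30],[[0,0,1],[0,0,0],30],[[0,0,0.8],[0,0,0],30],[[0,0,0.4],[0,0,0],30],[[0,0,0],[0,0,0],30],[[0,0,0],[0,0,0],30]]}}

```text
time: 6.7
tool_pos: [603.6, 226.3, 30.8]
eef_rot: [-2.185, -2.257, 0.001]
ft_force: [-0.8, -0.3, -2.6]
gripper_width: 0.508
```

```bash
python3 - <<'E'
from h import *
plan(*corner(3,0,0),28.3,np.pi/2+PL[2])
print(ctrl.state()["ft_force"])
im,cal=snap("wrist","w4")
E
```

```text
t=6.70 pos [603.6 226.3  30.8] q [ 0.31  0.26  1.4   0.    1.48 -1.3 ] w 0.508
turn units [-0.005  0.    -0.002] then shift units [0.482 1.297 0.102]
[-0.76478992 -0.31959132 -2.61406414]
```

View pics/w4.png

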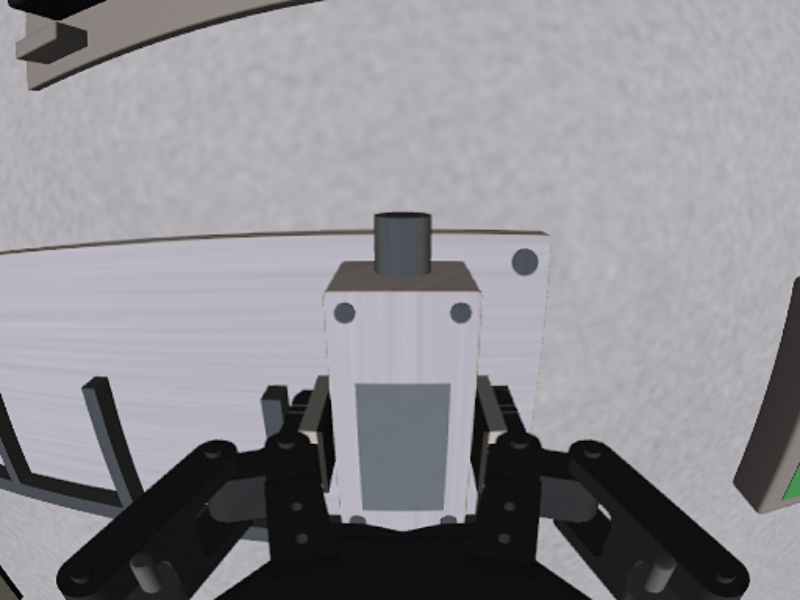

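```bash
python3 - <<'E'
from h import *
cal=ctrl.calibration("wrist");k=.64
f=lambda u,v,z:back("wrist",cal,(u*k-.2,v*k-.2),z)
a,b=f(549,235,12),f(535,420,12);print(a,b,(b-a)[1]/(b-a)[0]*-1)
a,b=f(548,232,12),f(3,252,12);print(a,b,"yaw",np.arctan2(-(a-b)[0],(a-b)[1]))
a,b=f(205,233,12),f(3,252,12);print(a,b,"yaw",np.arctan2(-(a-b)[0],(a-b)[1]))
print("module edge",)
a,b=f(482,293,58),f(326,293,58); print(a,b,"yaw",np.arctan2(-(a-b)[0],(a-b)[1]))
print(f(268,388,24),f(285,388,24))
E
```

```text
[546.75248651 277.8826287   12.        ] [623.91413864 282.915793    12.        ] -0.06522883013017354
[545.67892589 277.38644456  12.        ] [554.97141806  36.55380879  12.        ] yaw 0.0385657231516597
[549.40374535 151.5367593   12.        ] [554.97141806  36.55380879  12.        ] yaw 0.04838393311820835
module edge
[556.12421098 245.93637562  58.        ] [557.46805341 205.272159    58.        ] yaw 0.03303527403252915
[605.48983964 176.48893657  24.        ] [605.0304126  183.15812347  24.        ]
```

Emit:
{"method": "send_rows", "body": {"steps": [[[0.1,0.5,0],[0,0,0],30],[[0.2,0.5,0],[0,0,0],30],[[0.04,0,0],[0,0,0],30],[[0.04,0,0],[0,0,0],30],[[0,0,0],[0,0,0],30]]}}

```text
time: 7.17
tool_pos: [628.5, 236.3, 30.9]
eef_rot: [-2.185, -2.256, 0.001]
ft_force: [-0.3, 0.6, -3.2]
gripper_width: 0.502
```

Emit:
{"method": "send_rows", "body": {"steps": [[[0.08,0,0],[0,0,0],30],[[0,0,0],[0,0,0],30],[[0,0,0],[0,0,0],30]]}}

```text
time: 7.42
tool_pos: [628.8, 238.1, 31.4]
eef_rot: [-2.186, -2.256, 0.0]
ft_force: [-0.7, -0.0, -2.0]
gripper_width: 0.504
```

Emit:
{"method": "send_rows", "body": {"steps": [[[0.04,0,0],[0,0,0],30],[[0.04,0,0],[0,0,0],30],[[0,0,0],[0,0,0],30]]}}

```text
time: 7.67
tool_pos: [628.9, 238.9, 31.4]
eef_rot: [2.186, 2.255, -0.003]
ft_force: [-1.3, -5.4, -1.9]
gripper_width: 0.506
```

Emit:
{"method": "send_rows", "body": {"steps": [[[0,0.08,0],[0,0,0],30],[[0,0.08,0],[0,0,0],30],[[0,0,0],[0,0,0],30]]}}

```text
time: 7.92
tool_pos: [632.7, 239.0, 30.7]
eef_rot: [2.187, 2.255, -0.004]
ft_force: [-1.0, -4.9, -2.7]
gripper_width: 0.505
```

Emit:
{"method": "send_rows", "body": {"steps": [[[0,0.05,0],[0,0,0],30],[[0,0.05,0],[0,0,0],30],[[0,0,0],[0,0,0],30]]}}

```text
time: 8.17
tool_pos: [634.1, 239.0, 30.6]
eef_rot: [-2.185, -2.255, 0.007]
ft_force: [-5.2, -5.9, -1.1]
gripper_width: 0.504
```

Emit:
{"method": "send_rows", "body": {"steps": [[[0,0,0.06],[0,0,0],30],[[0,0,0.06],[0,0,0],30],[[0.02,0.04,0],[0,0,0],30],[[0,0,0],[0,0,0],30],[[0,0,0],[0,0,0],30]]}}

```text
time: 8.58
tool_pos: [634.0, 239.1, 29.6]
eef_rot: [-2.185, -2.255, 0.01]
ft_force: [-15.2, -10.1, 8.2]
gripper_width: 0.506
```

Emit:
{"method": "send_rows", "body": {"steps": [[[0,0,0],[0,0,0],60],[[0,0,0],[0,0,0],60],[[0,0,0],[0,0,0],60],[[0,0,-0.5],[0,0,0],60],[[0,0,-1],[0,0,0],60],[[0,0,-1],[0,0,0],60]]}}

```text
time: 9.08
tool_pos: [636.0, 240.9, 91.1]
eef_rot: [-2.185, -2.256, 0.002]
ft_force: [0.6, -0.2, 0.3]
gripper_width: 0.704
```

```bash
python3 - <<'E'
from h import *
plan(*corner(3,0,0),28.3,np.pi/2+PL[2])
im,cal=snap("wrist","w5")
E
```

```text
t=9.08 pos [636.  240.9  91.1] q [ 0.31  0.32  1.21  0.    1.61 -1.29] w 0.704
turn units [-0.018  0.002 -0.012] then shift units [-0.057 -0.015  2.511]
```

View pics/w5.png

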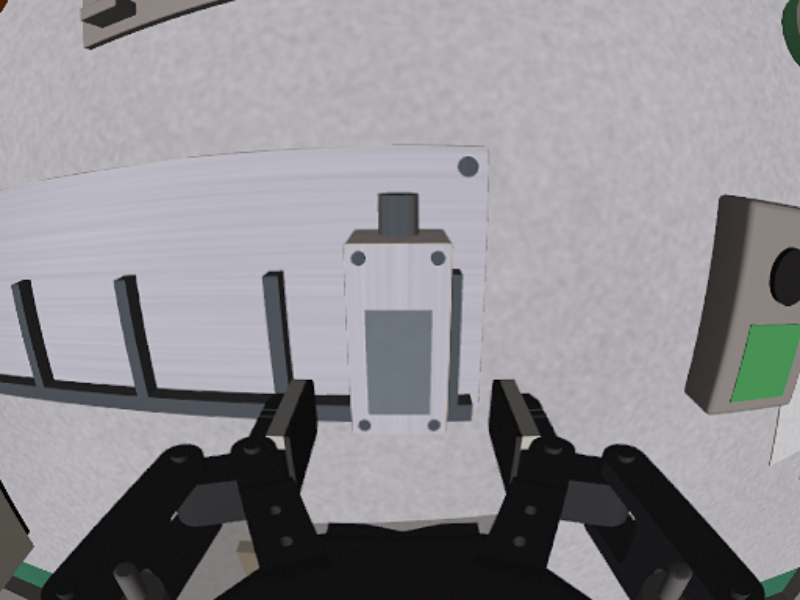

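```bash
python3 - <<'E'
from h import *
plan(440,-270,280,np.pi/2)
E
```

```text
t=9.13 pos [638.7 241.8  99.3] q [ 0.31  0.32  1.21  0.    1.61 -1.29] w 0.703
turn units [ 0.082 -0.029  0.303] then shift units [-20.471  -7.949  -7.228]
```

Emit:
{"method": "send_rows", "body": {"steps": [[[0,0,-1],[0,0,0.3],85],[[-0.5,-0.3,-1],[0,0,0],85],[[-1,-0.4,-0.8],[0,0,0],85],[[-1,-0.4,-0.8],[0,0,0],85],[[-1,-0.4,-0.8],[0,0,0],85],[[-1,-0.4,-0.8],[0,0,0],85],[[-1,-0.4,-0.8],[0,0,0],85],[[-1,-0.4,-0.6],[0,0,0],85],[[-1,-0.4,-0.4],[0,0,0],85],[[-1,-0.4,-0.3],[0,0,0],85]]}}

```text
time: 9.97
tool_pos: [548.9, 27.4, 276.3]
eef_rot: [2.219, 2.22, 0.005]
ft_force: [0.5, 0.2, 0.5]
gripper_width: 0.995
```

Emit:
{"method": "send_rows", "body": {"steps": [[[-1,-0.4,0],[0,0,0],85],[[-1,-0.4,0],[0,0,0],85],[[-1,-0.4,0],[0,0,0],85],[[-1,-0.4,0],[0,0,0],85],[[-1,-0.4,0],[0,0,0],85],[[-1,-0.4,0],[0,0,0],85],[[-1,-0.4,0],[0,0,0],85],[[-1,-0.4,0],[0,0,0],85],[[-1,-0.4,0],[0,0,0],85],[[-1,-0.4,0],[0,0,0],85]]}}

```text
time: 10.8
tool_pos: [448.7, -222.8, 274.7]
eef_rot: [2.219, 2.22, 0.002]
ft_force: [0.4, -0.1, -1.3]
gripper_width: 0.996
```

Emit:
{"method": "send_rows", "body": {"steps": [[[-1,-0.4,0],[0,0,0],85],[[-1,-0.1,0],[0,0,0],85],[[0,0,0],[0,0,0],85],[[0,0,0],[0,0,0],85]]}}

```text
time: 11.13
tool_pos: [436.4, -272.6, 273.9]
eef_rot: [2.223, 2.219, 0.001]
ft_force: [0.1, 0.3, -1.2]
gripper_width: 0.993
```

```bash
python3 - <<'E'
from meas import *
plan(440,-270,280,np.pi/2)
modules("wrist","w6")
E
```

```text
t=11.13 pos [ 436.4 -272.6  273.9] q [-0.62 -0.13  1.37  0.    1.9  -2.19] w 0.993
turn units [ 0.01   0.002 -0.019] then shift units [ 0.103  0.143 -0.242]
module conf 0.69 area 2451 x 466.8 y -406.6 yaw -0.391 err 0.034
module conf 0.67 area 838 x 640.0 y 254.7 yaw 0.028 err 0.023
module conf 0.65 area 2577 x 435.2 y -273.0 yaw -0.414 err 0.033
module conf 0.62 area 2604 x 431.8 y -151.8 yaw 0.165 err 0.048
```

View pics/w6.png

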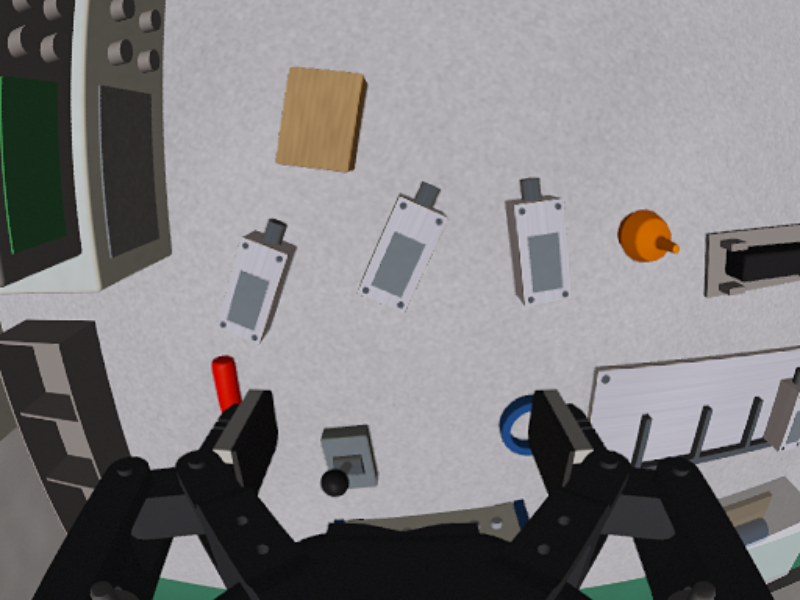

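```bash
cat >> h.py <<'E'
def where(n=5):
    P=[];
    for i in range(n):
        if i: ctrl.camera("top")
        s=ctrl.state();P.append(s["tool_pos"]);R=Rn.from_rotvec(s["eef_rot"]).as_matrix()
    return s,np.mean(P,0),R
E
python3 - <<'E'
from h import *
plan(435.2,-273,16.5,np.pi/2-.414)
E
```

```text
t=11.43 pos [ 437.  -271.   273.8] q [-0.62 -0.13  1.37  0.    1.9  -2.19] w 0.994
turn units [6.000e-03 1.000e-03 3.969e+00] then shift units [-0.103 -0.032 10.292]
```

Emit:
{"method": "send_rows", "body": {"steps": [[[0,0,0],[0,0,1],85],[[0,0,0.5],[0,0,1],85],[[0,0,0.8],[0,0,1],85],[[0,0,1],[0,0,0.97],85],[[-0.1,-0.03,1],[0,0,0],85],[[0,0,1],[0,0,0],85],[[0,0,1],[0,0,0],85],[[0,0,1],[0,0,0],85],[[0,0,1],[0,0,0],85],[[0,0,1],[0,0,0],85]]}}

```text
time: 12.27
tool_pos: [435.1, -273.1, 64.8]
eef_rot: [2.631, 1.717, 0.0]
ft_force: [-0.5, -0.4, 0.2]
gripper_width: 1.0
```

Emit:
{"method": "send_rows", "body": {"force": 40, "steps": [[[0,0,1],[0,0,0],85],[[0,0,0.7],[0,0,0],85],[[0,0,0.28],[0,0,0],85],[[0,0,0],[0,0,0],30],[[0,0,0],[0,0,0],30],[[0,0,0],[0,0,0],30],[[0,0,0],[0,0,0],30],[[0,0,0],[0,0,0],30],[[0,0,0],[0,0,0],30],[[0,0,0],[0,0,0],30]]}}

```text
time: 13.1
tool_pos: [436.1, -274.5, 18.5]
eef_rot: [2.629, 1.713, 0.003]
ft_force: [0.1, 1.0, 5.9]
gripper_width: 0.504
```

```bash
python3 - <<'E'
from h import *
plan(*corner(0,-28,-12),100,np.pi/2+PL[2])
snap("wrist","w7")
E
```

```text
t=13.30 pos [ 436.1 -274.5   18.5] q [-0.63 -0.08  1.78  0.    1.44 -1.78] w 0.504
turn units [ 0.034  0.013 -4.284] then shift units [ 9.241  7.536 -3.26 ]
```

View pics/w7.png

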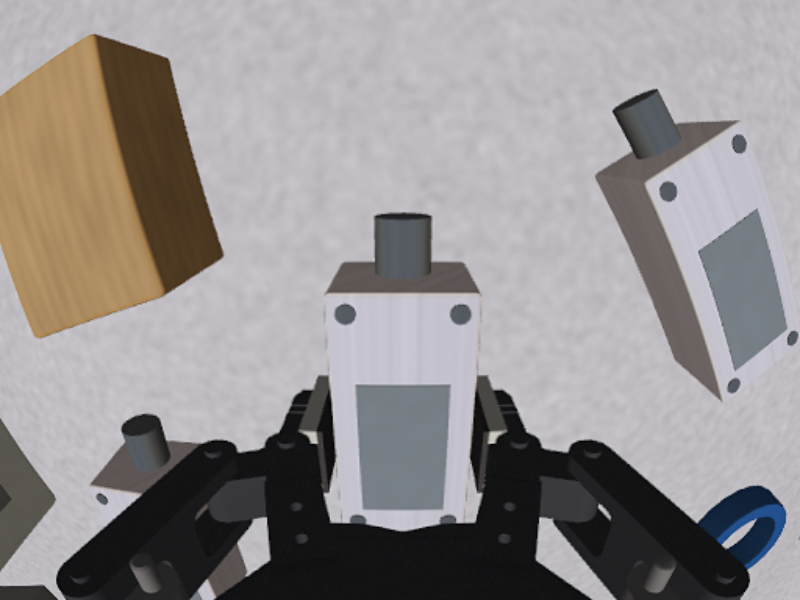

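Emit:
{"method": "send_rows", "body": {"steps": [[[0,0,-0.8],[0,0,0],30],[[0,0,-1],[0,0,-0.5],30],[[0,0,-1],[0,0,-1],30],[[0,0,-0.5],[0,0,-1],30],[[0,0,0],[0,0,-1],30],[[0,0,0],[0,0,-0.78],30],[[0.8,0.7,0],[0,0,0],30],[[0.9,0.75,0],[0,0,0],30],[[0.9,0.75,0],[0,0,0],30],[[0.9,0.75,0],[0,0,0],30]]}}

```text
time: 14.18
tool_pos: [506.0, -183.0, 98.5]
eef_rot: [-2.186, -2.256, 0.0]
ft_force: [-0.2, -0.4, -2.1]
gripper_width: 0.506
```

Emit:
{"method": "send_rows", "body": {"steps": [[[0.9,0.75,0],[0,0,0],30],[[0.9,0.75,0],[0,0,0],30],[[0.9,0.75,0],[0,0,0],30],[[0.9,0.75,0],[0,0,0],30],[[0.9,0.75,0],[0,0,0],30],[[0.8,0.6,0],[0,0,0],30],[[0.4,0.25,0],[0,0,0],30],[[0,0,0],[0,0,0],30]]}}

```text
time: 14.85
tool_pos: [616.6, -35.4, 98.0]
eef_rot: [-2.181, -2.26, 0.0]
ft_force: [0.2, 0.9, -2.2]
gripper_width: 0.506
```

```bash
python3 - <<'E'
from h import *
PL[2]=.036
plan(*corner(0,-28,-12),30,np.pi/2+PL[2])
snap("wrist","w8")
E
```

```text
t=15.05 pos [615.8 -37.6  98.3] q [-0.12  0.15  1.4  -0.    1.59 -1.72] w 0.505
turn units [-0.007  0.005 -0.044] then shift units [0.008 0.057 2.732]
```

View pics/w8.png

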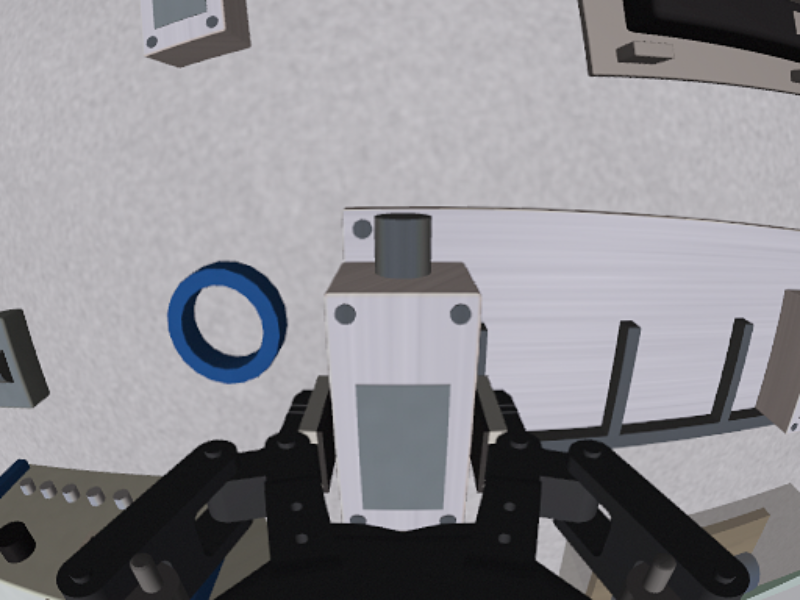

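Emit:
{"method": "send_rows", "body": {"steps": [[[0,0,0.5],[0,0,0],30],[[0,0,1],[0,0,0],30],[[0,0,0.8],[0,0,0],30],[[0,0,0.4],[0,0,0],30],[[0.1,0.45,0],[0,0,0],30],[[0.2,0.45,0],[0,0,0],30],[[0.1,0,0],[0,0,0],30],[[0,0,0],[0,0,0],30],[[0,0,0],[0,0,0],30]]}}

```text
time: 15.85
tool_pos: [637.5, -27.3, 30.8]
eef_rot: [-2.185, -2.257, 0.001]
ft_force: [0.1, 0.6, -2.3]
gripper_width: 0.505
```

Emit:
{"method": "send_rows", "body": {"steps": [[[0.06,0,0],[0,0,0],30],[[0,0,0],[0,0,0],30],[[0,0,0],[0,0,0],30]]}}

```text
time: 16.1
tool_pos: [637.9, -25.7, 31.3]
eef_rot: [-2.185, -2.257, 0.0]
ft_force: [-0.1, 0.0, -2.7]
gripper_width: 0.509
```

Emit:
{"method": "send_rows", "body": {"steps": [[[0.04,0,0],[0,0,0],30],[[0.02,0,0],[0,0,0],30],[[0,0,0],[0,0,0],30]]}}

```text
time: 16.35
tool_pos: [638.0, -25.0, 31.4]
eef_rot: [2.185, 2.256, -0.002]
ft_force: [-0.8, -4.4, -2.3]
gripper_width: 0.511
```

Emit:
{"method": "send_rows", "body": {"steps": [[[0.03,0,0],[0,0,0],30],[[0.01,0,0],[0,0,0],30],[[0,0,0],[0,0,0],30]]}}

```text
time: 16.6
tool_pos: [638.0, -24.9, 31.4]
eef_rot: [2.185, 2.255, -0.004]
ft_force: [-1.0, -7.7, -2.7]
gripper_width: 0.504
```

Emit:
{"method": "send_rows", "body": {"steps": [[[0,0.08,0],[0,0,0],30],[[0,0.06,0],[0,0,0],30],[[0,0.04,0],[0,0,0],30],[[0,0,0],[0,0,0],30]]}}

```text
time: 16.93
tool_pos: [641.7, -24.8, 30.8]
eef_rot: [2.186, 2.256, -0.006]
ft_force: [-3.3, -6.6, -1.5]
gripper_width: 0.508
```

Emit:
{"method": "send_rows", "body": {"steps": [[[0,0.04,0],[0,0,0],30],[[0,0.02,0],[0,0,0],30],[[0,0,0],[0,0,0],30]]}}

```text
time: 17.18
tool_pos: [643.0, -24.7, 30.7]
eef_rot: [-2.186, -2.256, 0.006]
ft_force: [-2.5, -7.0, -2.5]
gripper_width: 0.507
```

Emit:
{"method": "send_rows", "body": {"steps": [[[0,0.04,0],[0,0,0],30],[[0,0.02,0],[0,0,0],30],[[0,0,0],[0,0,0],30]]}}

```text
time: 17.43
tool_pos: [643.7, -24.7, 30.6]
eef_rot: [-2.185, -2.255, 0.009]
ft_force: [-7.0, -7.3, -1.2]
gripper_width: 0.505
```

Emit:
{"method": "send_rows", "body": {"steps": [[[0,0,0.06],[0,0,0],30],[[0,0.03,0.06],[0,0,0],30],[[0.02,0.02,0],[0,0,0],30],[[0,0,0],[0,0,0],30],[[0,0,0],[0,0,0],30]]}}

```text
time: 17.85
tool_pos: [643.6, -24.7, 29.7]
eef_rot: [-2.184, -2.254, 0.012]
ft_force: [-18.1, -9.5, 11.1]
gripper_width: 0.504
```

Emit:
{"method": "send_rows", "body": {"steps": [[[0,0,0],[0,0,0],60],[[0,0,0],[0,0,0],60],[[0,0,0],[0,0,0],60],[[0,0,-0.5],[0,0,0],60],[[0,0,-1],[0,0,0],60],[[0,0,-1],[0,0,0],60]]}}

```text
time: 18.35
tool_pos: [646.2, -21.7, 91.0]
eef_rot: [-2.183, -2.256, 0.002]
ft_force: [0.2, -0.9, 0.6]
gripper_width: 0.708
```

```bash
python3 - <<'E'
from h import *
snap("wrist","w9")
plan(440,-270,250,np.pi/2-.39)
E
```

```text
t=18.60 pos [648.5 -22.   95.4] q [-0.09  0.23  1.32  0.    1.59 -1.69] w 0.705
turn units [ 6.000e-03 -3.000e-03  4.038e+00] then shift units [-12.347  -3.944  -6.185]
```

View pics/w9.png

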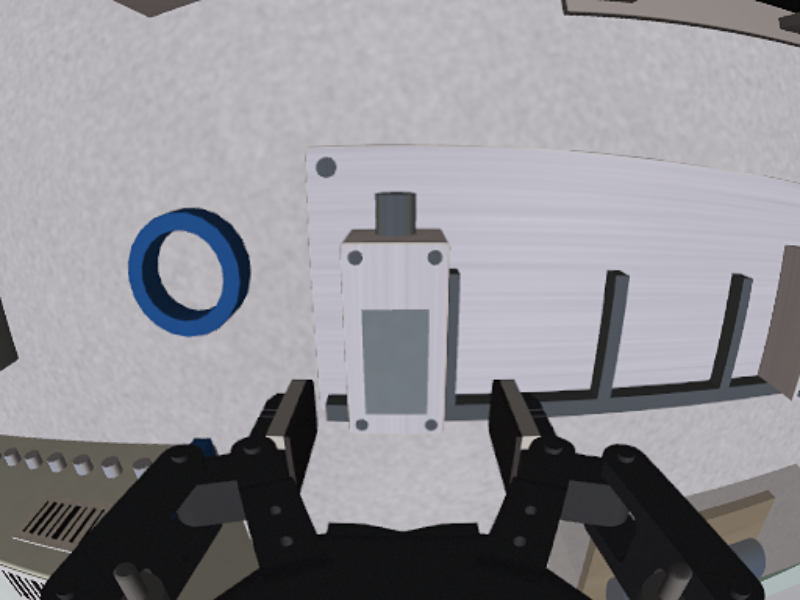

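```bash
python3 - <<'E'
from h import *
plan(432,-152,200,np.pi/2+.165)
E
```

```text
t=18.80 pos [646.4 -22.   89.9] q [-0.09  0.23  1.32  0.    1.59 -1.69] w 0.701
turn units [-0.022 -0.005 -1.264] then shift units [-3.72  -9.312 -4.405]
```

Emit:
{"method": "send_rows", "body": {"steps": [[[0,0,-1],[0,0,-0.63],85],[[0,0,-1],[0,0,-0.63],85],[[-0.4,-0.9,-1],[0,0,0],85],[[-0.4,-1,-1],[0,0,0],85],[[-0.4,-1,-0.4],[0,0,0],85],[[-0.4,-1,0],[0,0,0],85],[[-0.4,-1,0],[0,0,0],85],[[-0.4,-1,0],[0,0,0],85],[[-0.4,-1,0],[0,0,0],85],[[-0.4,-1,0],[0,0,0],85]]}}

```text
time: 19.63
tool_pos: [463.7, -133.9, 200.0]
eef_rot: [-2.03, -2.396, 0.001]
ft_force: [0.1, -0.5, 0.5]
gripper_width: 0.992
```

Emit:
{"method": "send_rows", "body": {"steps": [[[-0.4,-1,0],[0,0,0],85],[[-0.12,-0.4,0],[0,0,0],85],[[0,0,0],[0,0,0],85],[[0,0,0],[0,0,0],85]]}}

```text
time: 19.97
tool_pos: [432.9, -152.0, 200.6]
eef_rot: [2.032, 2.395, 0.001]
ft_force: [-0.3, 1.1, -0.8]
gripper_width: 0.999
```

```bash
python3 - <<'E'
from meas import *
o=modules("wrist","w10")
x=min((b for b in o if abs(b[0][1]+152)<60),key=lambda b:b[1])[0]
plan(x[0],x[1],16.5,np.pi/2+x[2])
E
```

```text
module conf 0.94 area 1530 x 650.3 y -18.4 yaw 0.069 err 0.460
module conf 0.65 area 723 x 624.4 y 275.3 yaw 0.965 err 0.531
module conf 0.64 area 2878 x 467.1 y -407.4 yaw -0.420 err 0.073
module conf 0.61 area 3772 x 432.6 y -151.3 yaw 0.178 err 0.029
t=20.27 pos [ 433.3 -151.5  200.4] q [-0.41 -0.29  1.65  0.    1.79 -2.15] w 0.992
turn units [-0.005 -0.005 -0.119] then shift units [ 0.013 -0.026  7.358]
```

Emit:
{"method": "send_rows", "body": {"steps": [[[0,0,0.7],[0,0,-0.12],85],[[0,0,1],[0,0,0],85],[[0,0,1],[0,0,0],85],[[0,0,1],[0,0,0],85],[[0,0,1],[0,0,0],85],[[0,0,1],[0,0,0],85],[[0,0,1],[0,0,0],85],[[0,0,0.65],[0,0,0],85],[[0,0,0],[0,0,0],85],[[0,0,0],[0,0,0],30]]}}

```text
time: 21.1
tool_pos: [432.3, -151.5, 16.3]
eef_rot: [-2.014, -2.408, 0.001]
ft_force: [0.4, 0.4, 0.4]
gripper_width: 0.879
```

Emit:
{"method": "send_rows", "body": {"force": 40, "steps": [[[0,0,0],[0,0,0],30],[[0,0,0],[0,0,0],30],[[0,0,0],[0,0,0],30],[[0,0,0],[0,0,0],30],[[0,0,0],[0,0,0],30],[[0,0,0],[0,0,0],30]]}}

```text
time: 21.6
tool_pos: [433.9, -152.4, 19.0]
eef_rot: [2.014, 2.407, 0.002]
ft_force: [-0.5, 0.7, 5.8]
gripper_width: 0.507
```

```bash
sed -i 's/^PL=.*/PL=[624,107,.036]/' h.py; python3 - <<'E'
from h import *
plan(*corner(1,-28,-12),100,np.pi/2+PL[2])
snap("wrist","w11")
snap("top","t11")
E
```

```text
t=21.80 pos [ 433.9 -152.5   19.1] q [-0.41 -0.23  1.92  0.    1.45 -2.16] w 0.505
turn units [0.031 0.015 1.348] then shift units [ 7.858  7.453 -3.238]
```

View pics/w11.png

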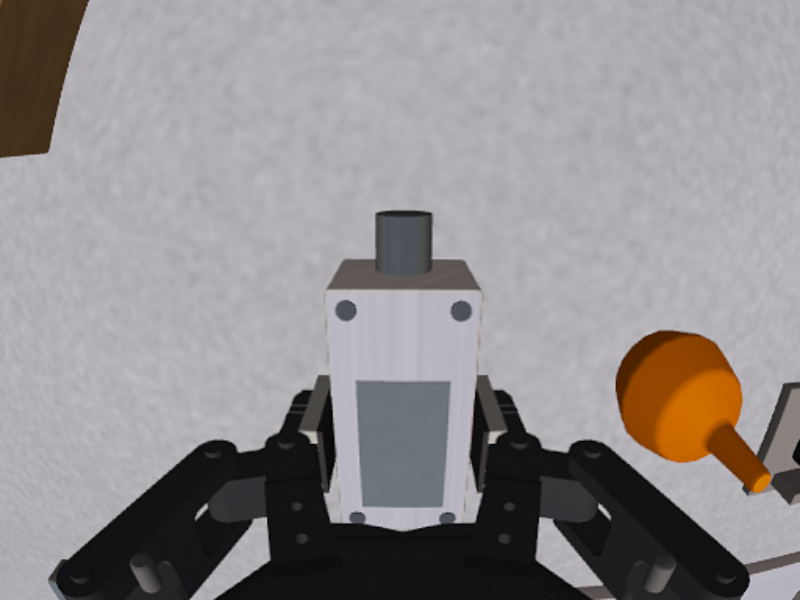

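View pics/t11.png

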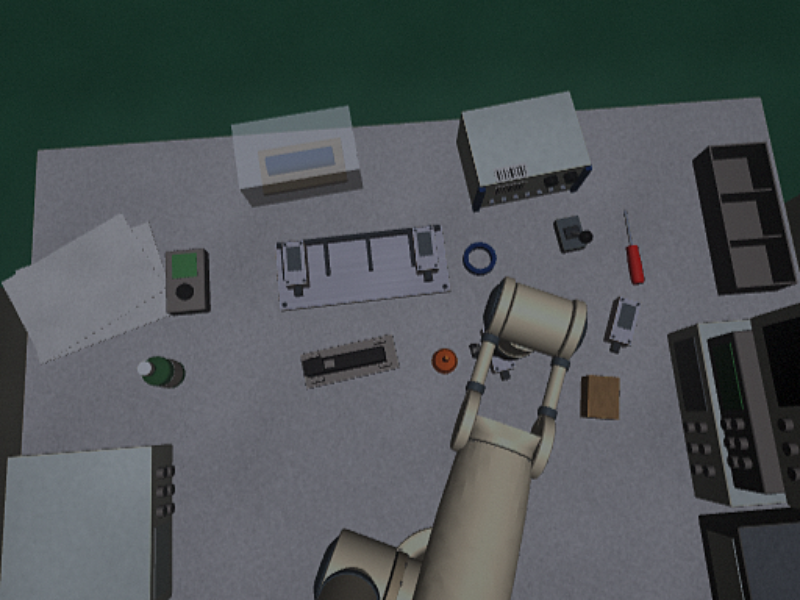

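Emit:
{"method": "send_rows", "body": {"steps": [[[0,0,-0.8],[0,0,0],30],[[0,0,-1],[0,0,0.5],30],[[0,0.3,-1],[0,0,0.85],30],[[0.5,0.75,-0.5],[0,0,0],30],[[0.9,0.8,0],[0,0,0],30],[[0.95,0.8,0],[0,0,0],30],[[0.95,0.8,0],[0,0,0],30],[[0.95,0.8,0],[0,0,0],30],[[0.95,0.8,0],[0,0,0],30],[[0.95,0.8,0],[0,0,0],30]]}}

```text
time: 22.73
tool_pos: [573.7, 8.8, 98.9]
eef_rot: [-2.181, -2.26, 0.001]
ft_force: [1.3, -0.2, -2.4]
gripper_width: 0.506
```

Emit:
{"method": "send_rows", "body": {"steps": [[[0.95,0.8,0],[0,0,0],30],[[0.5,0.5,0],[0,0,0],30],[[0.26,0.3,0],[0,0,0],30],[[0,0,0],[0,0,0],30],[[0,0,0],[0,0,0],30]]}}

```text
time: 23.15
tool_pos: [611.3, 51.2, 98.8]
eef_rot: [-2.181, -2.26, 0.003]
ft_force: [0.7, -0.0, -3.3]
gripper_width: 0.5
```

```bash
python3 - <<'E'
from h import *
plan(*corner(1,-28,-12),31,np.pi/2+PL[2])
snap("wrist","w12")
E
```

```text
t=23.35 pos [611.2  50.7  99.3] q [ 0.03  0.14  1.41 -0.    1.59 -1.58] w 0.506
turn units [-0.001  0.003 -0.016] then shift units [-0.008  0.074  2.731]
```

View pics/w12.png

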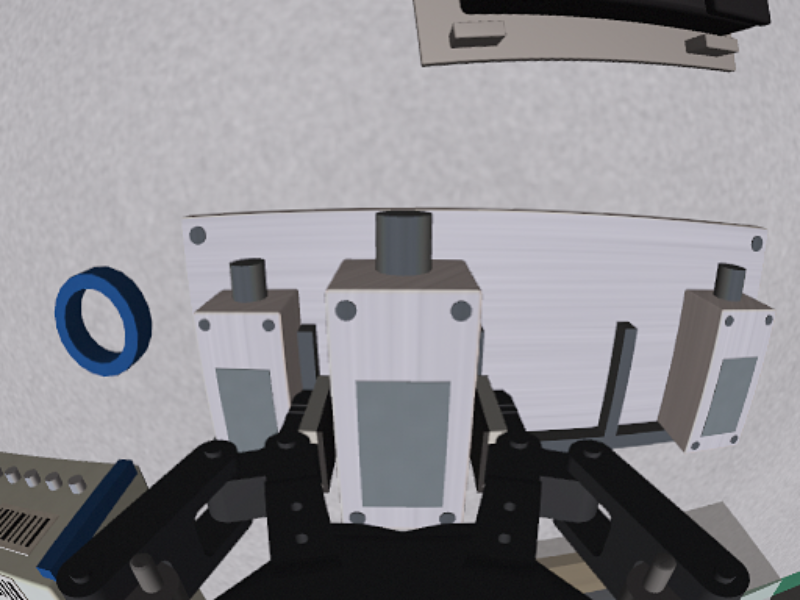

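Emit:
{"method": "send_rows", "body": {"steps": [[[0.12,0.07,0.5],[0,0,0],30],[[0,0,1],[0,0,0],30],[[0,0,0.8],[0,0,0],30],[[0,0,0.42],[0,0,0],30],[[0.1,0.45,0],[0,0,0],30],[[0.15,0.45,0],[0,0,0],30],[[0.04,0,0],[0,0,0],30],[[0,0,0],[0,0,0],30],[[0,0,0],[0,0,0],30]]}}

```text
time: 24.15
tool_pos: [635.0, 62.6, 31.0]
eef_rot: [-2.181, -2.26, 0.001]
ft_force: [0.4, 0.5, -3.4]
gripper_width: 0.505
```

Emit:
{"method": "send_rows", "body": {"steps": [[[0.04,0,0],[0,0,0],30],[[0.02,0,0],[0,0,0],30],[[0,0,0],[0,0,0],30]]}}

```text
time: 24.4
tool_pos: [635.0, 63.0, 31.2]
eef_rot: [2.182, 2.259, -0.003]
ft_force: [-0.1, -5.0, -4.7]
gripper_width: 0.503
```

Emit:
{"method": "send_rows", "body": {"steps": [[[0.02,0.08,0],[0,0,0],30],[[0,0.08,0],[0,0,0],30],[[0,0.04,0],[0,0,0],30],[[0,0,0],[0,0,0],30]]}}

```text
time: 24.73
tool_pos: [639.5, 63.2, 31.0]
eef_rot: [2.182, 2.26, -0.006]
ft_force: [-2.7, -6.5, -3.8]
gripper_width: 0.508
```

Emit:
{"method": "send_rows", "body": {"steps": [[[0,0.04,0],[0,0,0],30],[[0,0.02,0],[0,0,0],30],[[0,0,0],[0,0,0],30]]}}

```text
time: 24.98
tool_pos: [640.9, 63.2, 31.0]
eef_rot: [-2.182, -2.26, 0.006]
ft_force: [-2.9, -6.7, -3.6]
gripper_width: 0.507
```

Emit:
{"method": "send_rows", "body": {"steps": [[[0,0.04,0],[0,0,0],30],[[0,0.02,0],[0,0,0],30],[[0,0,0],[0,0,0],30]]}}

```text
time: 25.23
tool_pos: [641.3, 63.2, 30.9]
eef_rot: [-2.181, -2.259, 0.009]
ft_force: [-8.1, -6.8, -1.0]
gripper_width: 0.505
```

Emit:
{"method": "send_rows", "body": {"steps": [[[0,0,0.06],[0,0,0],30],[[0,0.03,0.06],[0,0,0],30],[[0.02,0.02,0],[0,0,0],30],[[0,0,0],[0,0,0],30],[[0,0,0],[0,0,0],30]]}}

```text
time: 25.65
tool_pos: [641.3, 63.2, 30.1]
eef_rot: [-2.18, -2.258, 0.013]
ft_force: [-19.5, -10.0, 10.9]
gripper_width: 0.505
```

Emit:
{"method": "send_rows", "body": {"steps": [[[0,0,0],[0,0,0],60],[[0,0,0],[0,0,0],60],[[0,0,0],[0,0,0],60],[[0,0,-0.5],[0,0,0],60],[[0,0,-1],[0,0,0],60],[[0,0,-1],[0,0,0],60]]}}

```text
time: 26.15
tool_pos: [644.2, 65.9, 91.4]
eef_rot: [-2.18, -2.26, 0.002]
ft_force: [0.1, 0.2, 1.1]
gripper_width: 0.707
```

```bash
python3 - <<'E'
from h import *
snap("wrist","w13")
plan(467,-407,200,np.pi/2-.4)
E
```

```text
t=26.40 pos [646.5  66.   95.6] q [ 0.05  0.24  1.32  0.    1.59 -1.56] w 0.702
turn units [ 6.000e-03 -4.000e-03  4.163e+00] then shift units [-20.221   0.755  -4.176]
```

View pics/w13.png

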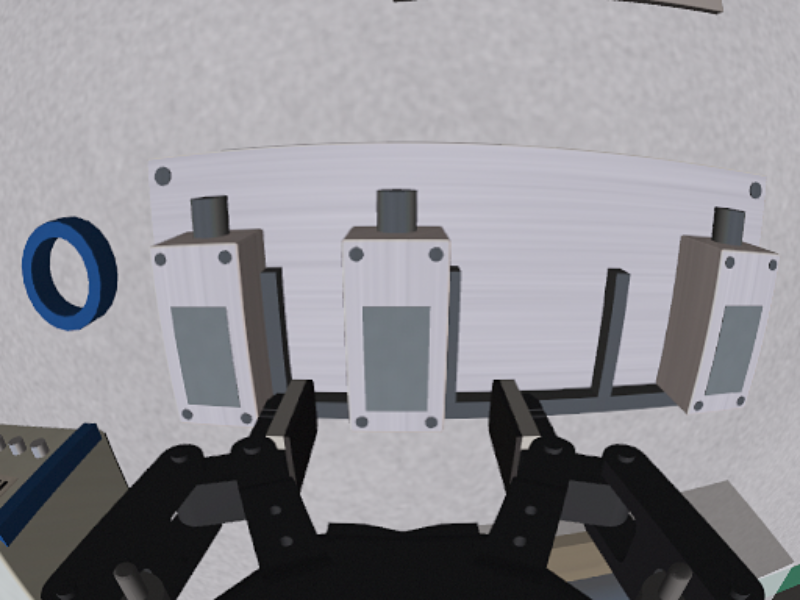

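Emit:
{"method": "send_rows", "body": {"steps": [[[0,0,-1],[0,0,0.5],85],[[0,0,-1],[0,0,1],85],[[0,0,-1],[0,0,1],85],[[0,0,-1],[0,0,1],85],[[-1,0,-0.3],[0,0,0.65],85],[[-1,0.04,0],[0,0,0],85],[[-1,0.04,0],[0,0,0],85],[[-1,0.04,0],[0,0,0],85],[[-1,0.04,0],[0,0,0],85],[[-1,0.04,0],[0,0,0],85]]}}

```text
time: 27.23
tool_pos: [591.7, -76.0, 196.8]
eef_rot: [-2.616, -1.737, 0.003]
ft_force: [-0.1, -0.1, -0.3]
gripper_width: 0.994
```

Emit:
{"method": "send_rows", "body": {"steps": [[[-1,0.04,0],[0,0,0],85],[[-1,0.04,0],[0,0,0],85],[[-1,0.04,0],[0,0,0],85],[[-1,0.04,0],[0,0,0],85],[[-1,0.04,0],[0,0,0],85],[[-1,0.04,0],[0,0,0],85],[[-1,0.04,0],[0,0,0],85],[[-1,0.04,0],[0,0,0],85],[[-1,0.04,0],[0,0,0],85],[[-1,0.04,0],[0,0,0],85]]}}

```text
time: 28.07
tool_pos: [503.9, -310.1, 196.8]
eef_rot: [-2.615, -1.736, 0.001]
ft_force: [-0.1, -0.3, -0.4]
gripper_width: 0.994
```

Emit:
{"method": "send_rows", "body": {"steps": [[[-1,0.04,0],[0,0,0],85],[[-1,0.04,0],[0,0,0],85],[[-1,0.04,0],[0,0,0],85],[[-0.9,0,0],[0,0,0],85],[[-0.3,0,0],[0,0,0],85],[[0,0,0],[0,0,0],85],[[0,0,0],[0,0,0],85]]}}

```text
time: 28.65
tool_pos: [466.8, -406.8, 197.4]
eef_rot: [-2.616, -1.736, -0.0]
ft_force: [0.7, 0.7, 0.1]
gripper_width: 0.994
```

```bash
python3 - <<'E'
from meas import *
o=modules("wrist","w14")
x=min((b for b in o if abs(b[0][1]+407)<80),key=lambda b:b[1])[0]
plan(x[0],x[1],16.5,np.pi/2+x[2])
E
```

```text
module conf 0.90 area 3841 x 466.7 y -406.6 yaw -0.387 err 0.037
t=28.95 pos [ 467.4 -406.3  198.5] q [-0.77  0.14  1.24  0.    1.77 -1.94] w 0.999
turn units [ 0.002 -0.001 -0.104] then shift units [-0.022 -0.022  7.28 ]
```

View pics/w14.png

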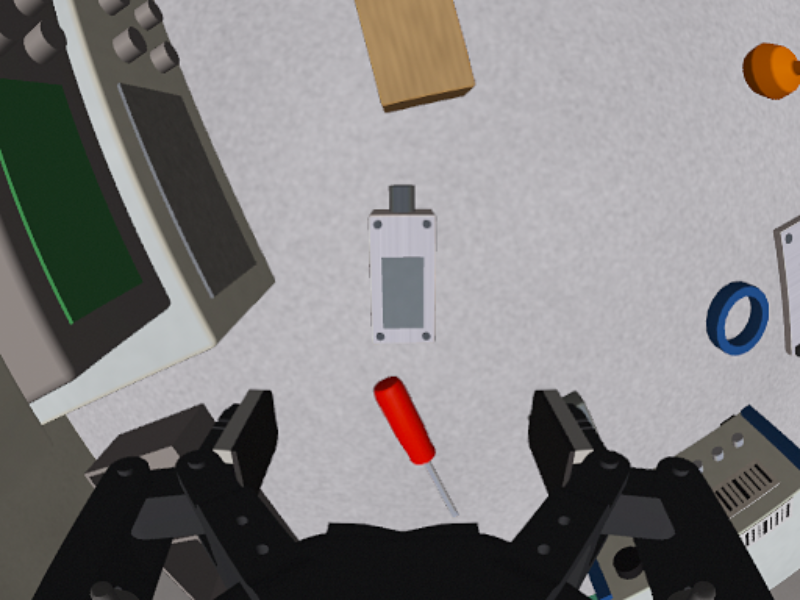

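```bash
python3 - <<'E'
from h import *
cal=ctrl.calibration("wrist")
for z in(0,50,100,200): print(z,[back("wrist",cal,(u*.64,v*.64),z).round(0) for u,v in((275,280),(215,345))])
E
```

```text
0 [array([ 438., -502.,    0.]), array([ 467., -578.,    0.])]
50 [array([ 431., -483.,   50.]), array([ 456., -548.,   50.])]
100 [array([ 425., -465.,  100.]), array([ 445., -518.,  100.])]
200 [array([ 411., -427.,  200.]), array([ 423., -459.,  200.])]
```

```bash
python3 - <<'E'
from h import *
cal=ctrl.calibration("top")
for z in(0,50,100,200): print(z,[back("top",cal,(u*.64,v*.64),z).round(0) for u,v in((668,330),(697,500),(722,320))])
cal=ctrl.calibration("scene")
for z in(0,50,100,200): print(z,[back("scene",cal,(u*.64,v*.64),z).round(0) for u,v in((170,488),(145,435),(85,325))])
E
python3 -c "
import cv2;im=cv2.imread('pics/top0.png')[250:450,520:800];cv2.imwrite('pics/crop1.png',cv2.resize(im,None,fx=2.8,fy=2.8,interpolation=cv2.INTER_CUBIC))"
```

```text
0 [array([ 446., -505.,    0.]), array([ 115., -505.,    0.]), array([ 458., -619.,    0.])]
50 [array([ 440., -482.,   50.]), array([ 123., -482.,   50.]), array([ 451., -591.,   50.])]
100 [array([ 434., -459.,  100.]), array([ 131., -459.,  100.]), array([ 445., -563.,  100.])]
200 [array([ 422., -413.,  200.]), array([ 147., -412.,  200.]), array([ 432., -507.,  200.])]
0 [array([ 430., -500.,    0.]), array([ 311., -438.,   -0.]), array([ -18., -283.,    0.])]
50 [array([ 467., -524.,   50.]), array([ 354., -466.,   50.]), array([  42., -318.,   50.])]
100 [array([ 505., -549.,  100.]), array([ 398., -493.,  100.]), array([ 102., -354.,  100.])]
200 [array([ 580., -598.,  200.]), array([ 485., -548.,  200.]), array([ 223., -424.,  200.])]
```

View pics/crop1.png

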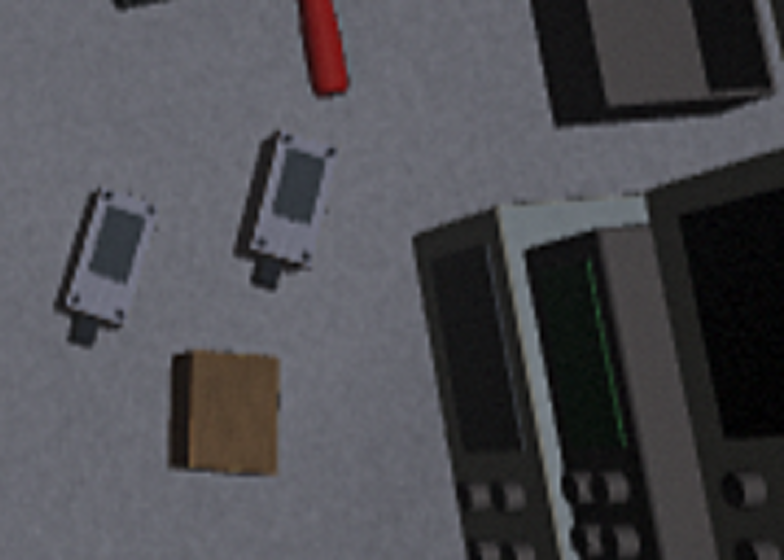

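Emit:
{"method": "send_rows", "body": {"steps": [[[0,0,0.7],[0,0,-0.1],85],[[-0.02,-0.02,1],[0,0,0],85],[[0,0,1],[0,0,0],85],[[0,0,1],[0,0,0],85],[[0,0,1],[0,0,0],85],[[0,0,1],[0,0,0],85],[[0,0,1],[0,0,0],85],[[0,0,0.58],[0,0,0],85],[[0,0,0],[0,0,0],85],[[0,0,0],[0,0,0],30]]}}

```text
time: 29.78
tool_pos: [465.9, -406.9, 15.9]
eef_rot: [-2.606, -1.751, 0.001]
ft_force: [0.7, -0.8, 0.1]
gripper_width: 0.876
```

Emit:
{"method": "send_rows", "body": {"force": 40, "steps": [[[0,0,0],[0,0,0],30],[[0,0,0],[0,0,0],30],[[0,0,0],[0,0,0],30],[[0,0,0],[0,0,0],30],[[0,0,0],[0,0,0],30],[[0,0,0],[0,0,0],30]]}}

```text
time: 30.28
tool_pos: [467.3, -408.4, 19.0]
eef_rot: [2.605, 1.749, 0.002]
ft_force: [0.5, 0.3, 6.4]
gripper_width: 0.505
```

```bash
python3 - <<'E'
from h import *
plan(*corner(2,-28,-10),100,np.pi/2+PL[2])
snap("wrist","w15")
E
```

```text
t=30.48 pos [ 467.2 -408.5   19. ] q [-0.77  0.2   1.49  0.    1.45 -1.96] w 0.503
turn units [ 0.032  0.018 -4.052] then shift units [21.739  6.489 -3.239]
```

View pics/w15.png

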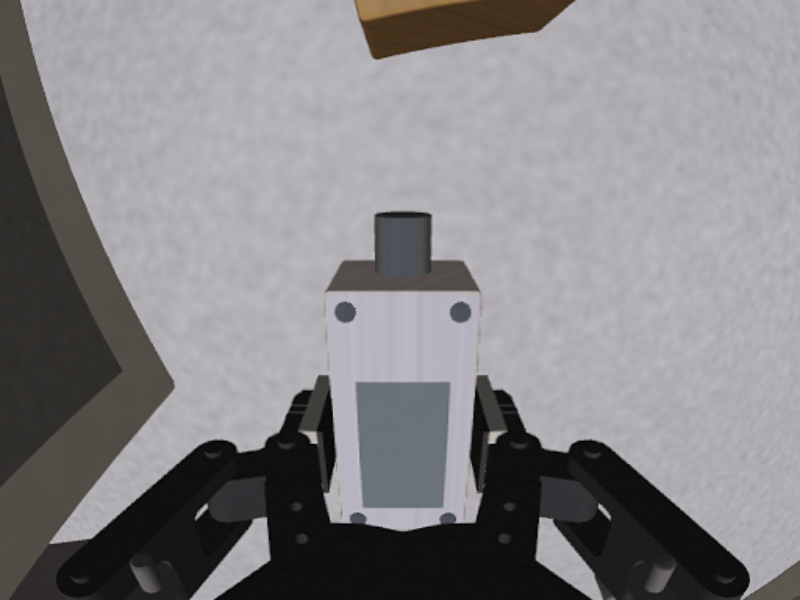

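Emit:
{"method": "send_rows", "body": {"steps": [[[0,0,-0.8],[0,0,0],30],[[0,0,-1],[0,0,-0.5],30],[[0,0,-1],[0,0,-0.9],30],[[0,0,-0.5],[0,0,-0.9],30],[[0,0,0],[0,0,-0.9],30],[[0,0,0],[0,0,-0.85],30],[[0.6,0.2,0],[0,0,0],30],[[1,0.3,0],[0,0,0],30],[[1,0.3,0],[0,0,0],30],[[1,0.3,0],[0,0,0],30]]}}

```text
time: 31.37
tool_pos: [490.3, -315.0, 98.4]
eef_rot: [-2.183, -2.257, -0.0]
ft_force: [0.9, -0.3, -2.5]
gripper_width: 0.502
```

Emit:
{"method": "send_rows", "body": {"steps": [[[1,0.3,0],[0,0,0],30],[[1,0.3,0],[0,0,0],30],[[1,0.3,0],[0,0,0],30],[[1,0.3,0],[0,0,0],30],[[1,0.3,0],[0,0,0],30],[[1,0.3,0],[0,0,0],30],[[1,0.3,0],[0,0,0],30],[[1,0.3,0],[0,0,0],30],[[1,0.3,0],[0,0,0],30],[[1,0.3,0],[0,0,0],30]]}}

```text
time: 32.2
tool_pos: [556.1, -62.2, 98.6]
eef_rot: [-2.183, -2.258, 0.001]
ft_force: [0.7, -0.4, -2.1]
gripper_width: 0.505
```

Emit:
{"method": "send_rows", "body": {"steps": [[[1,0.3,0],[0,0,0],30],[[1,0.3,0],[0,0,0],30],[[1,0.3,0],[0,0,0],30],[[1,0.3,0],[0,0,0],30],[[1,0.3,0],[0,0,0],30],[[1,0.3,0],[0,0,0],30],[[1,0.3,0],[0,0,0],30],[[0.7,0.3,0],[0,0,0],30],[[0.4,0.2,0],[0,0,0],30],[[0,0,0],[0,0,0],30]]}}

```text
time: 33.03
tool_pos: [614.0, 142.9, 98.4]
eef_rot: [-2.179, -2.262, 0.0]
ft_force: [0.4, 0.0, -2.5]
gripper_width: 0.509
```

```bash
python3 - <<'E'
from h import *
plan(*corner(2,-28,-10),31,np.pi/2+PL[2])
snap("wrist","w16")
E
```

```text
t=33.23 pos [613.8 140.7  98.6] q [ 0.17  0.18  1.36 -0.    1.59 -1.44] w 0.503
turn units [-0.006  0.006 -0.017] then shift units [-0.003 -0.162  2.703]
```

View pics/w16.png

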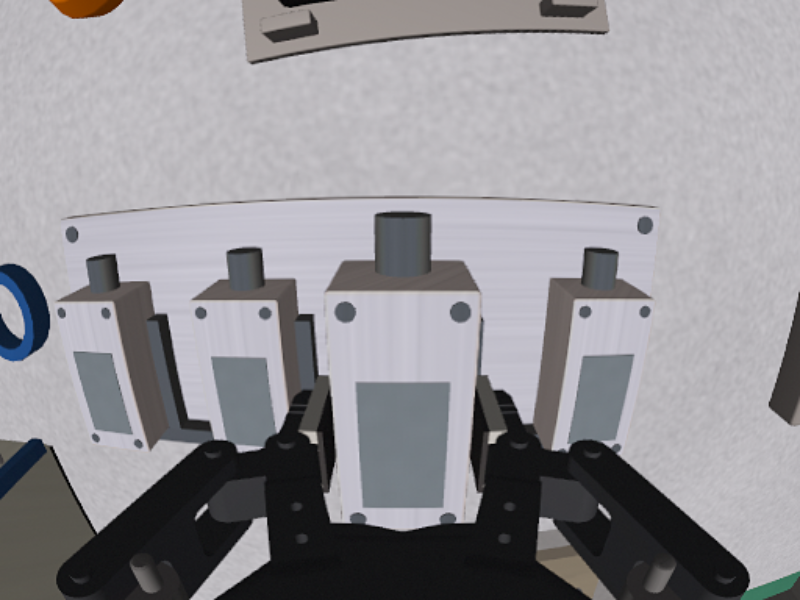

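Emit:
{"method": "send_rows", "body": {"steps": [[[0.04,0,0.5],[0,0,0],30],[[0,0,1],[0,0,0],30],[[0,0,0.8],[0,0,0],30],[[0,0,0.4],[0,0,0],30],[[0.1,0.4,0],[0,0,0],30],[[0.15,0.35,0],[0,0,0],30],[[0.04,0,0],[0,0,0],30],[[0,0,0],[0,0,0],30],[[0,0,0],[0,0,0],30]]}}

```text
time: 34.03
tool_pos: [632.1, 149.0, 31.0]
eef_rot: [-2.181, -2.26, 0.001]
ft_force: [-0.1, -0.7, -3.0]
gripper_width: 0.507
```

Emit:
{"method": "send_rows", "body": {"steps": [[[0.04,0,0],[0,0,0],30],[[0.02,0,0],[0,0,0],30],[[0,0,0],[0,0,0],30]]}}

```text
time: 34.28
tool_pos: [632.3, 150.9, 31.5]
eef_rot: [-2.181, -2.261, 0.0]
ft_force: [0.3, 1.4, -3.0]
gripper_width: 0.504
```

Emit:
{"method": "send_rows", "body": {"steps": [[[0.04,0,0],[0,0,0],30],[[0.02,0,0],[0,0,0],30],[[0,0,0],[0,0,0],30]]}}

```text
time: 34.53
tool_pos: [632.3, 151.0, 31.6]
eef_rot: [2.181, 2.259, -0.003]
ft_force: [-1.2, -5.4, -0.6]
gripper_width: 0.508
```

Emit:
{"method": "send_rows", "body": {"steps": [[[0.02,0.08,0],[0,0,0],30],[[0,0.08,0],[0,0,0],30],[[0,0.04,0],[0,0,0],30],[[0,0,0],[0,0,0],30]]}}

```text
time: 34.87
tool_pos: [636.8, 151.2, 30.9]
eef_rot: [2.182, 2.26, -0.007]
ft_force: [-2.3, -5.7, -2.5]
gripper_width: 0.509
```

Emit:
{"method": "send_rows", "body": {"steps": [[[0,0.04,0],[0,0,0],30],[[0,0.02,0],[0,0,0],30],[[0,0,0],[0,0,0],30]]}}

```text
time: 35.12
tool_pos: [637.4, 151.2, 30.8]
eef_rot: [-2.182, -2.259, 0.009]
ft_force: [-5.5, -6.1, -1.0]
gripper_width: 0.508
```

Emit:
{"method": "send_rows", "body": {"steps": [[[0,0.02,0.06],[0,0,0],30],[[0,0.03,0.06],[0,0,0],30],[[0.02,0.02,0],[0,0,0],30],[[0,0,0],[0,0,0],30],[[0,0,0],[0,0,0],30]]}}

```text
time: 35.53
tool_pos: [637.4, 151.2, 30.2]
eef_rot: [-2.18, -2.258, 0.014]
ft_force: [-20.8, -9.4, 12.8]
gripper_width: 0.505
```

Emit:
{"method": "send_rows", "body": {"steps": [[[0,0,0],[0,0,0],60],[[0,0,0],[0,0,0],60],[[0,0,0],[0,0,0],60],[[0,0,-0.5],[0,0,0],60],[[0,0,-1],[0,0,0],60],[[0,0,-1],[0,0,0],60],[[-1,-1,-1],[0,0,0],60],[[-1,-1,-1],[0,0,0],60],[[0,0,0],[0,0,0],60],[[0,0,0],[0,0,0],60]]}}

```text
time: 36.37
tool_pos: [595.3, 103.3, 143.4]
eef_rot: [2.18, 2.256, 0.008]
ft_force: [0.0, -0.4, -0.2]
gripper_width: 0.707
```

```bash
cat > chk.py <<'E'
from meas import *
def check(cam,name):
    im,cal=snap(cam,name);c,s=np.cos(PL[2]),np.sin(PL[2])
    for d in ctrl.regions_of(cam,"module0"):
        m=d["region"];a=back(cam,cal,d["at"],32)
        l=np.array([[c,s],[-s,c]])@(a[:2]-PL[:2]); i=int(np.clip(round((l[1]+132)/88),0,3))
        x,f=fit(cam,cal,m,MODELS["module"],[*corner(i),PL[2]],12,(4,4,.05))
        l=np.array([[c,s],[-s,c]])@(x[:2]-PL[:2])
        print("conf %.2f area %d corner %d local dx %.1f dy %.1f dyaw %.3f err %.3f"%(d["confidence"],m.sum(),i,l[0]-15,l[1]+132-88*i,x[2]-PL[2],f))
E
python3 - <<'E'
from chk import *
check("wrist","w17");check("top","t17")
plan(425,150,150,np.pi/2)
E
```

```text
conf 0.87 area 4710 corner 2 local dx -0.9 dy -0.3 dyaw -0.003 err 0.189
conf 0.79 area 4913 corner 0 local dx -0.9 dy -0.6 dyaw -0.020 err 0.103
conf 0.78 area 4671 corner 1 local dx -0.7 dy -0.2 dyaw -0.013 err 0.189
conf 0.75 area 5205 corner 3 local dx -1.8 dy -0.3 dyaw 0.002 err 0.046
conf 0.40 area 5975 corner 2 local dx 488.9 dy -417.0 dyaw 0.228 err 1.000
conf 0.80 area 399 corner 3 local dx -1.3 dy 1.3 dyaw 0.013 err 0.317
conf 0.79 area 455 corner 0 local dx -0.0 dy -0.4 dyaw -0.018 err 0.075
conf 0.51 area 173 corner 2 local dx -6.4 dy 3.6 dyaw 0.087 err 1.830
conf 0.50 area 106 corner 1 local dx -7.1 dy 2.5 dyaw 0.029 err 3.478
t=36.77 pos [594.2 104.4 137.7] q [ 0.12  0.1   1.38  0.    1.66 -1.49] w 0.703
turn units [-0.02   0.002  0.347] then shift units [ 1.822 -6.766 -0.493]
```

View pics/w17.png

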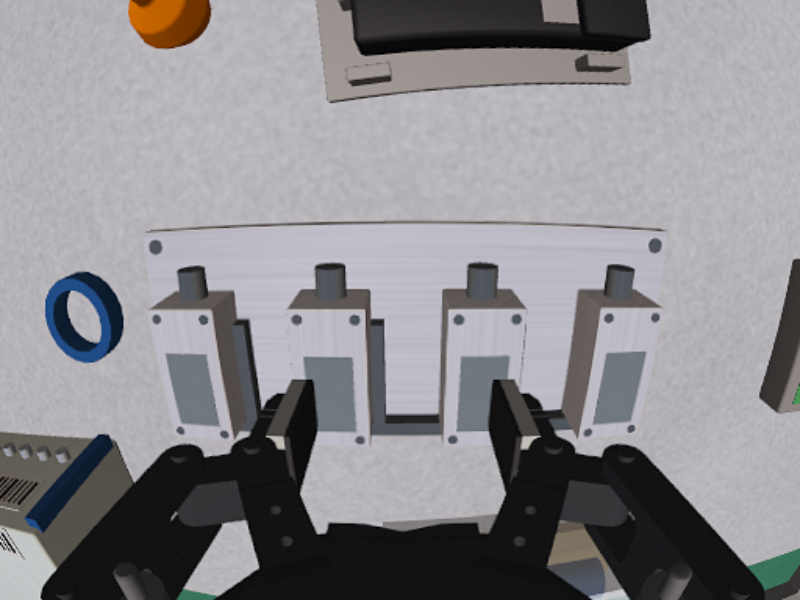

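```bash
python3 - <<'E'
from h import *
for i in range(4):
  print(i,corner(i,-66,0)); 
plan(*corner(0,-66,0),70,np.pi/2+PL[2])
E
```

```text
0 (np.float64(577.784018065481), np.float64(-26.75007668718628))
1 (np.float64(574.6167023091405), np.float64(61.19290547113969))
2 (np.float64(571.4493865528), np.float64(149.13588762946566))
3 (np.float64(568.2820707964595), np.float64(237.07886978779163))
t=36.97 pos [594.3 104.2 138.4] q [ 0.12  0.1   1.38  0.    1.66 -1.49] w 0.696
turn units [-0.005  0.    -0.001] then shift units [-5.21  -0.848  2.734]
```

Emit:
{"method": "send_rows", "body": {"steps": [[[-0.9,-0.5,0],[0,0,0],32],[[-1,-0.35,0],[0,0,0],32],[[-1,0,0.5],[0,0,0],32],[[-1,0,0.7],[0,0,0],32],[[-1,0,0.7],[0,0,0],32],[[-0.31,0,0.8],[0,0,0],32],[[0,0,0.8],[0,0,0],32],[[0,0,0.6],[0,0,0],32],[[0,0,0.4],[0,0,0],32],[[0,0,0.2],[0,0,0],32]]}}

```text
time: 37.8
tool_pos: [576.9, -27.0, 19.8]
eef_rot: [-2.18, -2.259, 0.003]
ft_force: [-0.4, 0.5, -0.4]
gripper_width: 0.375
```

```bash
python3 - <<'E'
from h import *
plan(*corner(0,-56,0),18,np.pi/2+PL[2])
print(ctrl.state()["ft_force"])
snap("wrist","w18")
E
```

```text
t=38.00 pos [577.5 -26.9  21.1] q [-0.11  0.09  1.6  -0.    1.45 -1.71] w 0.374
turn units [0.015 0.003 0.001] then shift units [0.005 0.411 0.122]
[-0.79691111  0.65809381  0.26567017]
```

View pics/w18.png

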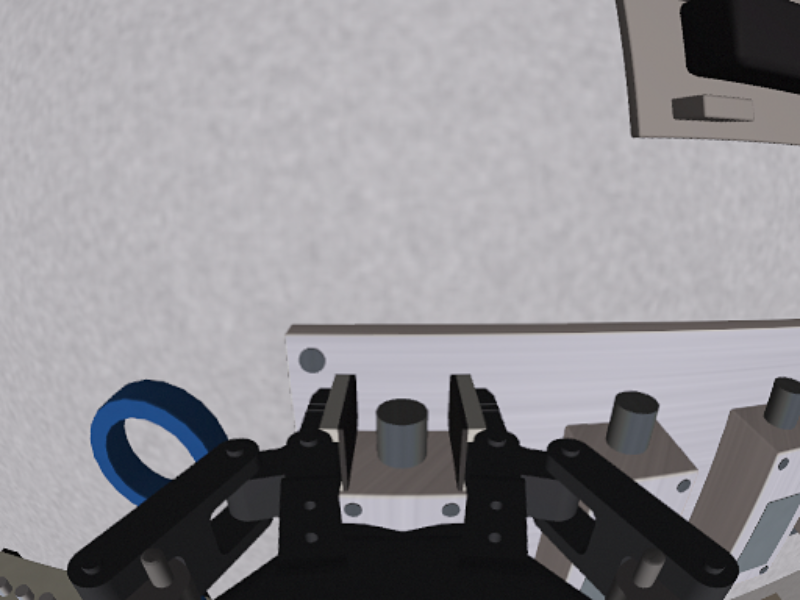

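Emit:
{"method": "send_rows", "body": {"steps": [[[0,0.15,0],[0,0,0],32],[[0,0.12,0],[0,0,0],32],[[0,0.06,0],[0,0,0],32],[[0,0,0],[0,0,0],32]]}}

```text
time: 38.38
tool_pos: [586.6, -26.7, 22.0]
eef_rot: [2.181, 2.26, 0.001]
ft_force: [1.0, -0.0, -0.4]
gripper_width: 0.372
```

Emit:
{"method": "send_rows", "body": {"steps": [[[0,0.06,0],[0,0,0],32],[[0,0,0],[0,0,0],32],[[0,0,0],[0,0,0],32]]}}

```text
time: 38.63
tool_pos: [587.5, -26.7, 21.6]
eef_rot: [-2.181, -2.261, 0.0]
ft_force: [0.3, -0.3, 0.3]
gripper_width: 0.375
```

Emit:
{"method": "send_rows", "body": {"steps": [[[0,0.04,0],[0,0,0],32],[[0,0,0],[0,0,0],32],[[0,0,0],[0,0,0],32]]}}

```text
time: 38.88
tool_pos: [588.4, -26.7, 21.6]
eef_rot: [-2.181, -2.261, 0.0]
ft_force: [-1.4, -0.9, -0.9]
gripper_width: 0.375
```

Emit:
{"method": "send_rows", "body": {"steps": [[[0,0.04,0],[0,0,0],32],[[0,0,0],[0,0,0],32],[[0,0,0],[0,0,0],32]]}}

```text
time: 39.13
tool_pos: [588.4, -26.7, 21.5]
eef_rot: [-2.18, -2.259, 0.003]
ft_force: [-5.3, -0.4, 2.7]
gripper_width: 0.374
```

Emit:
{"method": "send_rows", "body": {"steps": [[[0,0.04,0],[0,0,0],32],[[0,0,0],[0,0,0],32],[[0,0,0],[0,0,0],32]]}}

```text
time: 39.38
tool_pos: [588.4, -26.7, 21.6]
eef_rot: [-2.179, -2.258, 0.006]
ft_force: [-9.7, -0.4, 4.8]
gripper_width: 0.378
```

Emit:
{"method": "send_rows", "body": {"steps": [[[0,0.04,0],[0,0,0],32],[[0,0,0],[0,0,0],32],[[0,0,0],[0,0,0],32]]}}

```text
time: 39.63
tool_pos: [588.4, -26.7, 21.6]
eef_rot: [-2.178, -2.257, 0.009]
ft_force: [-15.7, -0.5, 7.4]
gripper_width: 0.38
```

Emit:
{"method": "send_rows", "body": {"steps": [[[0,-0.27,0],[0,0,0],32],[[0,0,-1],[0,0,0],32],[[0.5,0,-1],[0,0,0],32],[[1,0,0],[0,0,0],32],[[1,0,0],[0,0,0],32],[[1,0,0],[0,0,0],32],[[0.02,0,0.4],[0,0,0],32],[[0,0,0.8],[0,0,0],32],[[0,0,0.6],[0,0,0],32],[[0,0,0.2],[0,0,0],32]]}}

```text
time: 40.47
tool_pos: [580.0, 60.9, 18.3]
eef_rot: [-2.179, -2.259, 0.005]
ft_force: [-0.6, 0.3, 0.1]
gripper_width: 0.373
```

Emit:
{"method": "send_rows", "body": {"steps": [[[0,0.08,0],[0,0,0],32],[[0,0.04,0],[0,0,0],32],[[0,0.04,0],[0,0,0],32],[[0,0,0],[0,0,0],32]]}}

```text
time: 40.8
tool_pos: [585.2, 60.8, 22.1]
eef_rot: [-2.181, -2.26, 0.002]
ft_force: [-4.5, -1.7, -0.9]
gripper_width: 0.372
```

Emit:
{"method": "send_rows", "body": {"steps": [[[0,0.04,0],[0,0,0],32],[[0,0,0],[0,0,0],32],[[0,0,0],[0,0,0],32]]}}

```text
time: 41.05
tool_pos: [585.1, 60.8, 22.0]
eef_rot: [-2.18, -2.259, 0.005]
ft_force: [-9.7, -2.0, 1.4]
gripper_width: 0.373
```

Emit:
{"method": "send_rows", "body": {"steps": [[[0,0.04,0],[0,0,0],32],[[0,0,0],[0,0,0],32],[[0,0,0],[0,0,0],32]]}}

```text
time: 41.3
tool_pos: [585.1, 60.8, 22.1]
eef_rot: [-2.179, -2.258, 0.008]
ft_force: [-13.5, -3.2, 4.3]
gripper_width: 0.373
```

Emit:
{"method": "send_rows", "body": {"steps": [[[0,-0.25,0],[0,0,0],32],[[0,0,-1],[0,0,0],32],[[0.5,0,-1],[0,0,0],32],[[1,0,0],[0,0,0],32],[[1,0,0],[0,0,0],32],[[1,0,0],[0,0,0],32],[[0.02,0,0.4],[0,0,0],32],[[0,0,0.8],[0,0,0],32],[[0,0,0.6],[0,0,0],32],[[0,0,0.2],[0,0,0],32]]}}

```text
time: 42.13
tool_pos: [577.4, 148.6, 19.3]
eef_rot: [-2.181, -2.26, 0.003]
ft_force: [0.1, -0.2, -1.5]
gripper_width: 0.373
```

Emit:
{"method": "send_rows", "body": {"steps": [[[0,0.08,0],[0,0,0],32],[[0,0.04,0],[0,0,0],32],[[0,0.04,0],[0,0,0],32],[[0,0.04,0],[0,0,0],32],[[0,0,0],[0,0,0],32]]}}

```text
time: 42.55
tool_pos: [581.8, 148.9, 22.3]
eef_rot: [-2.18, -2.259, 0.005]
ft_force: [-9.9, -2.1, 1.6]
gripper_width: 0.376
```

Emit:
{"method": "send_rows", "body": {"steps": [[[0,0.04,0],[0,0,0],32],[[0,0,0],[0,0,0],32],[[0,0,0],[0,0,0],32]]}}

```text
time: 42.8
tool_pos: [581.8, 148.9, 22.3]
eef_rot: [-2.179, -2.258, 0.008]
ft_force: [-14.6, -1.0, 3.6]
gripper_width: 0.372
```

Emit:
{"method": "send_rows", "body": {"steps": [[[0,-0.22,0],[0,0,0],32],[[0,0,-1],[0,0,0],32],[[0.5,0,-1],[0,0,0],32],[[1,0,0],[0,0,0],32],[[1,0,0],[0,0,0],32],[[1,0,0],[0,0,0],32],[[0.02,0,0.4],[0,0,0],32],[[0,0,0.8],[0,0,0],32],[[0,0,0.6],[0,0,0],32],[[0,0,0.2],[0,0,0],32]]}}

```text
time: 43.63
tool_pos: [574.8, 236.3, 19.4]
eef_rot: [-2.181, -2.26, 0.004]
ft_force: [0.3, -0.1, -1.4]
gripper_width: 0.376
```

Emit:
{"method": "send_rows", "body": {"steps": [[[0,0.08,0],[0,0,0],32],[[0,0.04,0],[0,0,0],32],[[0,0.04,0],[0,0,0],32],[[0,0.03,0],[0,0,0],32],[[0,0,0],[0,0,0],32]]}}

```text
time: 44.05
tool_pos: [578.5, 236.6, 22.0]
eef_rot: [-2.18, -2.258, 0.007]
ft_force: [-10.3, -2.4, 1.0]
gripper_width: 0.374
```

Emit:
{"method": "send_rows", "body": {"steps": [[[0,0.04,0],[0,0,0],32],[[0,0,0],[0,0,0],32],[[0,0,0],[0,0,0],32]]}}

```text
time: 44.3
tool_pos: [578.4, 236.6, 21.9]
eef_rot: [-2.178, -2.258, 0.01]
ft_force: [-14.1, -1.5, 2.5]
gripper_width: 0.378
```

Emit:
{"method": "send_rows", "body": {"steps": [[[0,-0.5,0],[0,0,0],32],[[0,-0.3,-0.8],[0,0,0],32],[[0,0,-1],[0,0,0],60],[[0,-0.5,-1],[0,0,0],85],[[-0.6,-0.7,-1],[0,0,0],85],[[-0.6,-0.7,-1],[0,0,0],85],[[-0.6,-0.7,-1],[0,0,0],85],[[-0.6,-0.7,-1],[0,0,0],85],[[-0.6,-0.7,-0.5],[0,0,0],85],[[-0.6,-0.6,0],[0,0,0],85]]}}

```text
time: 45.13
tool_pos: [450.5, 142.0, 210.7]
eef_rot: [2.178, 2.256, 0.014]
ft_force: [0.3, -0.0, 0.6]
gripper_width: 0.998
```

Emit:
{"method": "send_rows", "body": {"steps": [[[0,0,0],[0,0,0],85],[[0,0,0],[0,0,0],85],[[0,0,0],[0,0,0],85]]}}

```text
time: 45.38
tool_pos: [450.2, 142.6, 205.0]
eef_rot: [2.181, 2.26, 0.003]
ft_force: [0.3, 1.3, -0.3]
gripper_width: 0.995
```

```bash
python3 - <<'E'
from h import *
plan(430,145,200,np.pi/2)
im,cal=snap("wrist","w19")
for n,z in(("scanner",8),("rest",0)):
    for d in ctrl.regions_of("wrist",n)[:2]:
        x,f=fit("wrist",cal,d["region"],MODELS[n],[430,145,1.65],z); print(n,d["confidence"],d["region"].sum(),x.round(3),f)
for n,z in(("nose",28),("tail",28)):
    print(n,[(d["confidence"],back("wrist",cal,d["at"],z).round(1)) for d in ctrl.mark_of("wrist",n)[:2]])
E
```

```text
t=45.58 pos [450.1 142.8 204.1] q [ 0.24 -0.26  1.61  0.    1.79 -1.37] w 0.995
turn units [-0.01   0.002  0.345] then shift units [ 0.088 -0.802  0.165]
scanner 0.66 4843 [428.963 151.869   1.687] 0.07172564417123795
rest 0.61 4779 [432.501 144.147   1.722] 1.0697591304779053
nose [(0.68, array([419.6, 228. ,  28. ]))]
tail [(0.73, array([633.4,  65.7,  28. ])), (0.69, array([441.3,  71.6,  28. ]))]
```

View pics/w19.png

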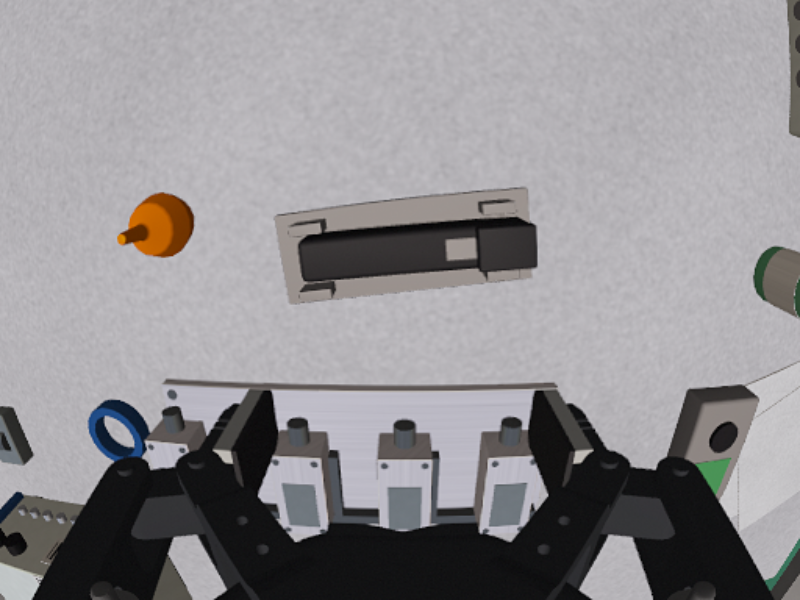

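```bash
python3 - <<'E'
from h import *
cal=ctrl.calibration("wrist")
f=lambda u,v,z:back("wrist",cal,(u*.64-.2,v*.64-.2),z)
P=[f(*p,8) for p in((527,188),(532,277),(291,302),(276,215))]
P=np.array(P);print(P.round(1),P.mean(0))
for a,b in((3,0),(2,1)): d=P[b]-P[a];print(np.hypot(*d[:2]),np.arctan2(d[1],d[0]))
im,_=snap("wrist")
ds=[ctrl.regions_of("wrist",n)[0]["region"] for n in("scanner","rest")]
print((ds[0]&ds[1]).sum())
x,e=fit("wrist",cal,ds[0]|ds[1],MODELS["rest"]+[p+[0,0,8] for p in MODELS["scanner"]],[430,147,1.69],0);print(x,e)
E
```

```text
[[384.5 232.6   8. ]
 [452.3 243.1   8. ]
 [479.3  57.3   8. ]
 [411.5  47.3   8. ]] [431.90987774 145.06971787   8.        ]
187.32461302081978 1.715263251973479
187.73976160072849 1.7152927997589407
85
[432.30730664 145.02656465   1.7171586 ] 0.057270266115665436
```

Emit:
{"method": "send_rows", "body": {"steps": [[[0,0,0],[0,0,1],85],[[0,0,0],[0,0,1],85],[[0,0,0],[0,0,1],85],[[0,0,0],[0,0,1],85],[[0,0,0],[0,0,1],85],[[0,0,0],[0,0,1],85],[[0,0,0],[0,0,1],85],[[0,0,0],[0,0,1],85],[[0,0,0],[0,0,1],85],[[0,0,0],[0,0,1],85]]}}

```text
time: 46.82
tool_pos: [449.6, 142.5, 204.2]
eef_rot: [-3.022, -0.859, -0.0]
ft_force: [0.0, -0.2, -0.3]
gripper_width: 0.995
```

Emit:
{"method": "send_rows", "body": {"steps": [[[0,0,0],[0,0,1],85],[[0,0,0],[0,0,1],85],[[0,0,0],[0,0,1],85],[[0,0,0],[0,0,0.95],85],[[0,0,0],[0,0,0],85],[[0,0,0],[0,0,0],85]]}}

```text
time: 47.32
tool_pos: [449.6, 142.5, 204.2]
eef_rot: [-3.133, -0.233, -0.0]
ft_force: [0.6, -0.1, -0.0]
gripper_width: 0.995
```

```bash
python3 - <<'E'
from h import *
plan(430.5,150,15,.145)
im,cal=snap("wrist","w20")
for n,z in(("scanner",8),):
    for d in ctrl.regions_of("wrist",n)[:2]:
        x,f=fit("wrist",cal,d["region"],MODELS[n],[430,148,1.71],z); print(n,d["confidence"],d["region"].sum(),x.round(3),f)
for n,z in(("nose",28),("tail",28)):
    print(n,[(d["confidence"],back("wrist",cal,d["at"],z).round(1)) for d in ctrl.mark_of("wrist",n)[:2]])
E
```

```text
t=47.52 pos [449.6 142.5 204.2] q [ 0.23 -0.26  1.61 -0.    1.79  0.09] w 0.994
turn units [ 0.    -0.     0.022] then shift units [-0.714 -0.408  7.566]
scanner 0.69 12502 [ 715.333 -358.667    2.643] 1.0
scanner 0.66 4196 [430.111 152.796   1.698] 0.0462733693420887
nose [(0.72, array([418.3, 232.6,  28. ]))]
tail [(0.78, array([440.6,  73.3,  28. ]))]
```

View pics/w20.png

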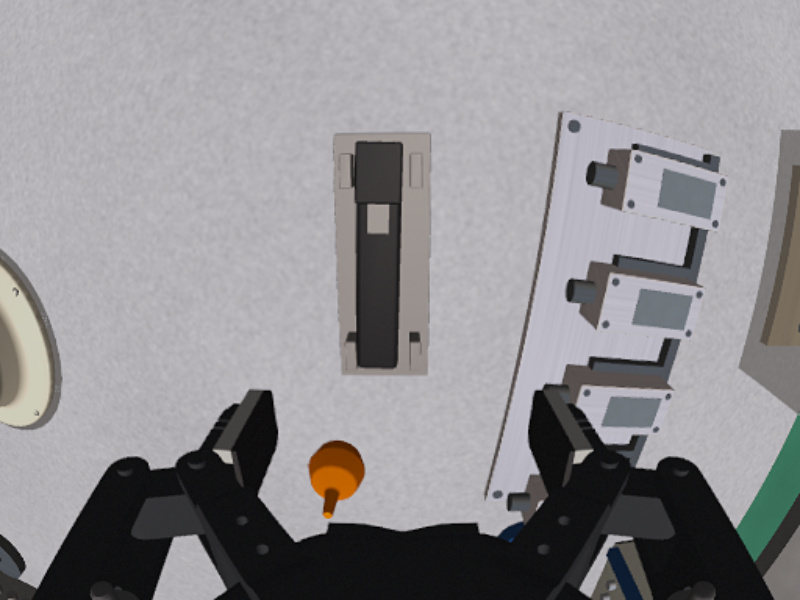

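Emit:
{"method": "send_rows", "body": {"steps": [[[-0.37,-0.2,0.5],[0,0,0],85],[[-0.37,-0.2,1],[0,0,0],85],[[0,0,1],[0,0,0],85],[[0,0,1],[0,0,0],85],[[0,0,1],[0,0,0],85],[[0,0,1],[0,0,0],85],[[0,0,1],[0,0,0],85],[[0,0,0.7],[0,0,0],85],[[0,0,0.36],[0,0,0],85],[[0,0,0],[0,0,0],85]]}}

```text
time: 48.55
tool_pos: [428.4, 149.3, 12.8]
eef_rot: [3.132, 0.229, -0.007]
ft_force: [-0.4, 0.3, 0.4]
gripper_width: 0.991
```

Emit:
{"method": "send_rows", "body": {"force": 40, "steps": [[[0,0,0],[0,0,0],15],[[0,0,0],[0,0,0],15],[[0,0,0],[0,0,0],15],[[0,0,0],[0,0,0],15],[[0,0,0],[0,0,0],15],[[0,0,0],[0,0,0],15],[[0,0,0],[0,0,0],15],[[0,0,0],[0,0,0],15]]}}

```text
time: 49.22
tool_pos: [430.8, 149.9, 16.6]
eef_rot: [-3.133, -0.229, -0.004]
ft_force: [0.2, 0.1, 6.1]
gripper_width: 0.345
```

```bash
python3 - <<'E'
from h import *
plan(430.5,150,15,.145)
im,cal=snap("wrist","w21")
im,cal=snap("top","t21")
c=cv2.resize(im[:,:,::-1][50:150,270:420],None,fx=5,fy=5,interpolation=cv2.INTER_CUBIC);cv2.imwrite("pics/sup.png",c)
for cam in("top","scene"):
    im,cal=snap(cam)
    for d in ctrl.regions_of(cam,"supply")[:2]:
        for y0 in(0.15,-.15,.05):
            x,f=fit(cam,cal,d["region"],MODELS["supply"],[742,-245,y0],0);print(cam,d["confidence"],d["region"].sum(),x.round(3),f)
    for n,z in(("label",95),("switch_tip",88)):
        print(n,[(d["confidence"],back(cam,cal,d["at"],z).round(1),np.round(d["at"],1)) for d in ctrl.mark_of(cam,n)[:2]])
E
```

```text
t=49.42 pos [430.8 149.9  16.6] q [ 0.26 -0.24  1.93 -0.    1.45  0.11] w 0.346
turn units [-0.002 -0.024  0.007] then shift units [-0.012 -0.004  0.062]
top 0.93 5403 [ 7.44478e+02 -2.43710e+02  1.30000e-01] 0.10872700065374374
top 0.93 5403 [ 7.44436e+02 -2.43682e+02  1.31000e-01] 0.10902934521436691
top 0.93 5403 [ 7.44593e+02 -2.43744e+02  1.31000e-01] 0.10844375938177109
label [(0.85, array([ 729.3, -196.8,   95. ]), array([325.9, 123.3])), (0.68, array([415.5, 135.4,  95. ]), array([224.1, 233.6]))]
switch_tip [(0.58, array([ 629.3, -332.7,   88. ]), array([373.7, 151.7]))]
scene 0.67 8300 [ 7.43177e+02 -2.45528e+02  1.22000e-01] 0.14327043294906616
scene 0.67 8300 [ 7.42714e+02 -2.41867e+02  1.31000e-01] 0.14397956430912018
scene 0.67 8300 [ 7.43112e+02 -2.43163e+02  1.29000e-01] 0.14385686814785004
label [(0.72, array([ 743. , -202.7,   95. ]), array([276.2, 255.8])), (0.64, array([681.4, -17.2,  95. ]), array([288.9, 207.4]))]
switch_tip [(0.64, array([ 626.4, -329.5,   88. ]), array([209.7, 273.1]))]
```

View pics/w21.png

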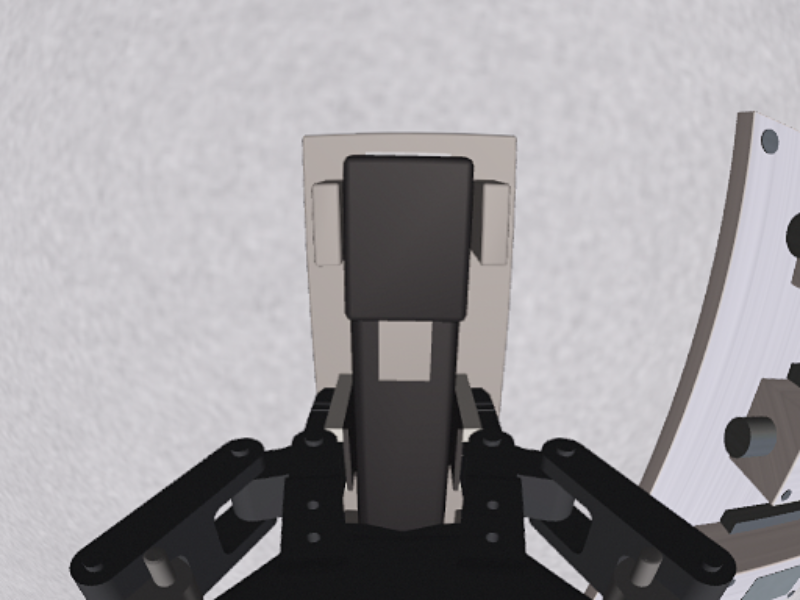

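View pics/sup.png

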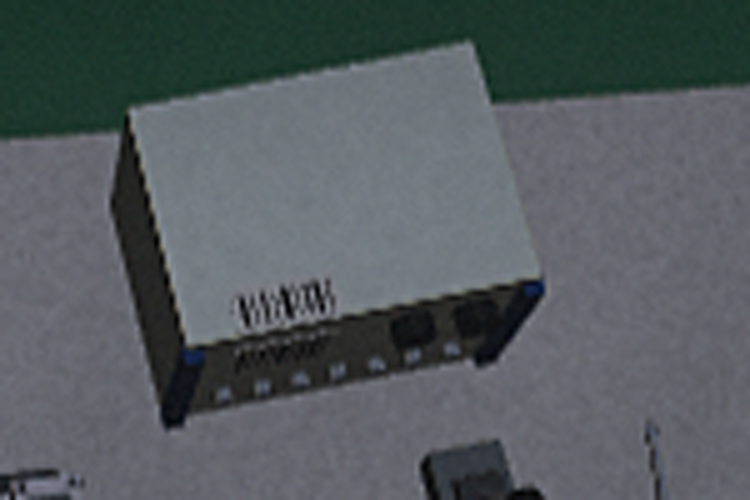

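```bash
python3 - <<'E'
from h import *
cal=ctrl.calibration("top")
g=lambda u,v,z:back("top",cal,(270+u/5-.4,50+v/5-.4),z)
a,b=g(187,347,135),g(540,281,135);print(a,b,np.arctan2(-(a-b)[0],(a-b)[1]),np.hypot(*(a-b)[:2]))
print("label flap mid front",g(287,327,135), g(283,350,115))
e=[g(131,108,135),g(470,42,135)];print(e)
c=744,-243.7;t=.13
for lx,ly in((0,45),(-95,-75)): print(c[0]+np.cos(t)*lx-np.sin(t)*ly,c[1]+np.sin(t)*lx+np.cos(t)*ly)
E
```

```text
[ 731.50533651 -133.68365955  135.        ] [ 756.59783203 -348.26798348  135.        ] 0.11640670553329784 216.046442708375
label flap mid front [ 739.40232547 -194.27612646  135.        ] [ 733.20501965 -194.68334938  115.        ]
[array([ 888.89321294, -115.78377595,  135.        ]), array([ 916.48412178, -327.84405555,  135.        ])]
738.1664635821137 -199.07971478283451
659.5241807935722 -330.38238557748014
```

Emit:
{"method": "send_rows", "body": {"steps": [[[0,0,-0.4],[0,0,0],15],[[0,0,-0.8],[0,0,0],15],[[0,0,-1],[0,0,0],15],[[0,0,-1],[0,0,0],15],[[0,0,-1],[0,0,0.5],15],[[0,0,-0.5],[0,0,1],15],[[0,0,0],[0,0,1],15],[[0,0,0],[0,0,1],15],[[0,0,0],[0,0,1],15],[[0,0,0],[0,0,1],15]]}}

```text
time: 50.75
tool_pos: [429.5, 149.6, 132.8]
eef_rot: [3.067, -0.679, -0.001]
ft_force: [0.6, -0.2, -2.0]
gripper_width: 0.341
```

Emit:
{"method": "send_rows", "body": {"steps": [[[0,0,0],[0,0,1],15],[[0,0,0],[0,0,1],15],[[0,0,0],[0,0,1],15],[[0,0,0],[0,0,1],15],[[0,0,0],[0,0,1],15],[[0,0,0],[0,0,1],15],[[0,0,0],[0,0,1],15],[[0,0,0],[0,0,1],15],[[0,0,0],[0,0,1],15],[[0,0,0],[0,0,0.7],15]]}}

```text
time: 51.58
tool_pos: [429.4, 149.6, 132.6]
eef_rot: [2.349, -2.084, -0.001]
ft_force: [0.2, -0.4, -1.8]
gripper_width: 0.344
```

```bash
python3 - <<'E'
from h import *
plan(500,-228,130,-1.446)
plan(576.3,-217.8,82,-1.446)
snap("wrist","w22")
E
```

```text
t=51.78 pos [429.5 149.6 132.6] q [ 0.26 -0.3   1.77 -0.    1.67  1.7 ] w 0.346
turn units [ 0.006 -0.001  0.023] then shift units [15.338 -0.917  0.103]
t=51.98 pos [429.7 149.7 132.6] q [ 0.26 -0.3   1.77 -0.    1.67  1.71] w 0.345
turn units [ 0.002 -0.     0.01 ] then shift units [15.314 -3.987  2.025]
```

View pics/w22.png

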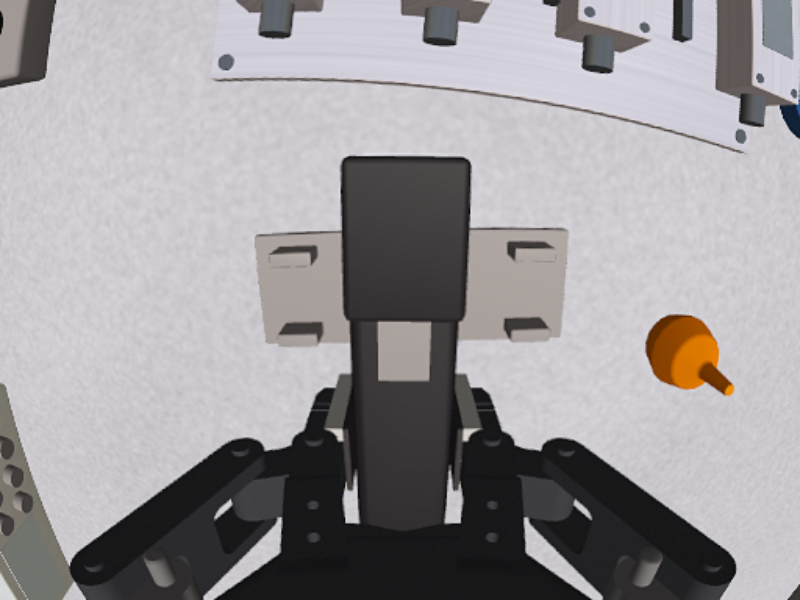

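Emit:
{"method": "send_rows", "body": {"steps": [[[0.6,-0.05,0],[0,0,0],15],[[1,-0.06,0],[0,0,0],15],[[1,-0.06,0],[0,0,0],15],[[1,-0.06,0],[0,0,0],15],[[1,-0.06,0],[0,0,0],15],[[1,-0.06,0],[0,0,0],15],[[1,-0.06,0],[0,0,0],15],[[1,-0.06,0],[0,0,0],15],[[1,-0.06,0],[0,0,0],15],[[1,-0.06,0],[0,0,0],15]]}}

```text
time: 52.87
tool_pos: [474.4, -87.9, 132.7]
eef_rot: [-2.356, 2.078, -0.0]
ft_force: [-0.3, 0.3, -1.4]
gripper_width: 0.344
```

Emit:
{"method": "send_rows", "body": {"steps": [[[1,-0.06,0],[0,0,0],15],[[1,-0.06,0],[0,0,0],15],[[1,-0.06,0],[0,0,0],15],[[1,-0.06,0],[0,0,0],15],[[1,-0.06,0.3],[0,0,0],15],[[0.7,-0.4,0.5],[0,0,0],15],[[0,-0.5,0.5],[0,0,0],15],[[0,-0.4,0.5],[0,0,0],15],[[0,0,0],[0,0,0],15],[[0,0,0],[0,0,0],15]]}}

```text
time: 53.7
tool_pos: [531.2, -222.7, 86.5]
eef_rot: [2.356, -2.077, -0.004]
ft_force: [0.5, 0.6, -0.3]
gripper_width: 0.343
```

```bash
python3 - <<'E'
from h import *
plan(576.3,-217.8,82,-1.446)
im,cal=snap("wrist","w23")
for n,z in(("label",95),("nose",95)):
    print(n,[(d["confidence"],np.round(d["at"])) for d in ctrl.mark_of("wrist",n)[:3]])
E
```

```text
t=53.90 pos [ 531.7 -223.    88.1] q [-0.46  0.05  1.53 -0.    1.56  0.99] w 0.343
turn units [-0.015 -0.011  0.002] then shift units [ 0.016 -1.798  0.244]
label []
nose [(0.64, array([258.,  98.]))]
```

View pics/w23.png

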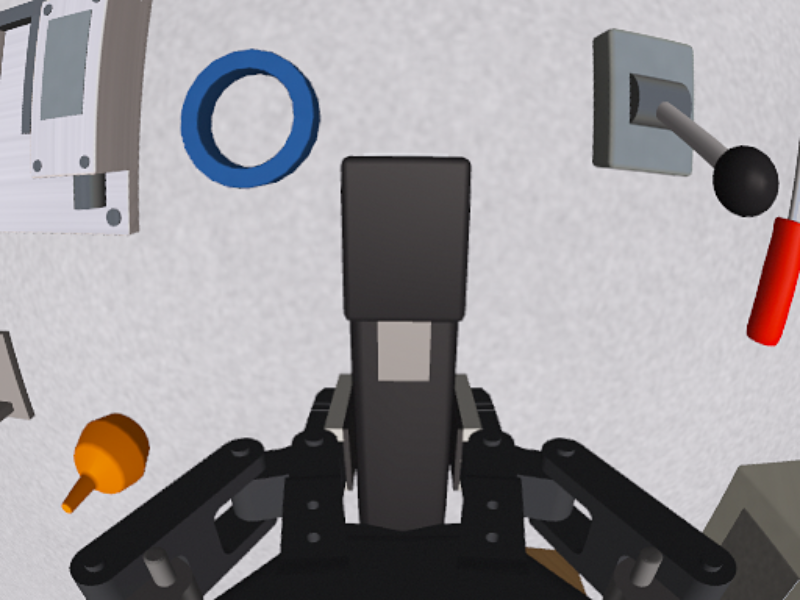

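Emit:
{"method": "send_rows", "body": {"steps": [[[0,-0.6,0.1],[0,0,0],15],[[0,-0.6,0.08],[0,0,0],15],[[0,-0.4,0],[0,0,0],15],[[0,-0.2,0],[0,0,0],15],[[0,0,0],[0,0,0],15],[[0,0,0],[0,0,0],15]]}}

```text
time: 54.55
tool_pos: [576.2, -217.4, 83.3]
eef_rot: [2.356, -2.078, -0.0]
ft_force: [0.0, -0.0, -1.8]
gripper_width: 0.339
```

```bash
python3 - <<'E'
from h import *
plan(576.3,-217.8,83.6,-1.446)
for cam in("top","scene"):
    im,cal=snap(cam,cam+"24")
    for n in("label","nose","tail"):
        print(cam,n,[(round(d["confidence"],2),np.round(d["at"],1),back(cam,cal,d["at"],95).round(1)) for d in ctrl.mark_of(cam,n)[:2]])
    if cam=="top": c=im[:,:,::-1][50:190,250:420]
    else: c=im[:,:,::-1][170:330,190:360]
    cv2.imwrite(f"pics/c24{cam}.png",cv2.resize(c,None,fx=3.6,fy=3.6,interpolation=cv2.INTER_CUBIC))
E
```

```text
t=54.75 pos [ 576.1 -217.5   83.3] q [-0.42  0.15  1.43 -0.    1.56  1.03] w 0.339
turn units [-0.    -0.002 -0.004] then shift units [ 0.012 -0.009 -0.011]
top label [(0.74, array([326.5, 121.1]), array([ 736.3, -199.5,   95. ]))]
top nose [(0.77, array([332.6, 146.9]), array([ 652.1, -208.4,   95. ]))]
top tail [(0.82, array([345.3, 194.5]), array([ 502.8, -228.4,   95. ]))]
scene label [(0.86, array([276.5, 253.6]), array([ 739.9, -195.5,   95. ]))]
scene nose [(0.86, array([245.8, 248.1]), array([ 661.6, -217.1,   95. ])), (0.23, array([301. , 194.9]), array([685.5,  50.9,  95. ]))]
scene tail [(0.58, array([187.9, 228.9]), array([ 486.4, -231.8,   95. ]))]
```

View pics/c24top.png

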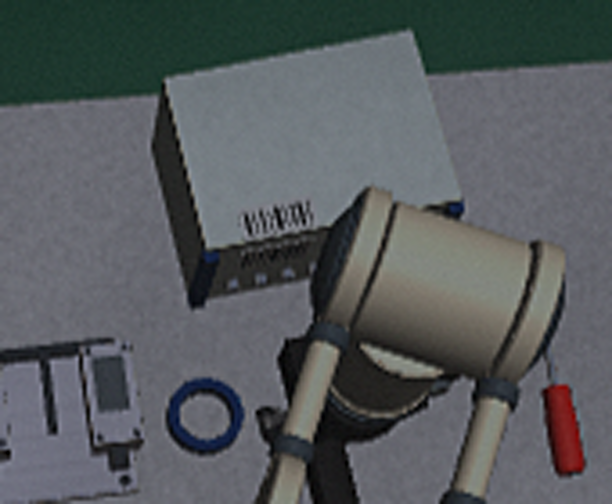

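View pics/c24scene.png

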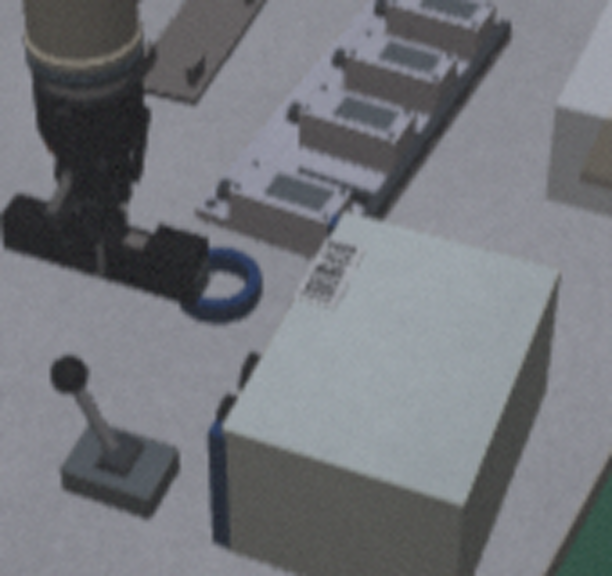

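```bash
python3 - <<'E'
from h import *
for cam,uv in(("scene",(278.3-.4,244.2-.4)),("top",(328.3-.4,114.7-.4))):
    print(back(cam,ctrl.calibration(cam),uv,135))
# predicted nose from tool
s,p,R=where(1)
d=np.array([np.cos(.125),np.sin(.125)]);print("nose",p[:2]+83*d)
E
```

```text
[ 745.63572537 -199.13072234  135.        ]
[ 741.4009129  -197.19913993  135.        ]
nose [ 658.73689185 -207.08408947]
```

```bash
python3 - <<'E'
from h import *
d=np.array([np.cos(.125),np.sin(.125)]);p=np.array([576.2,-217.5])
for cam in("scene","top"):
    im,cal=snap(cam)
    r=ctrl.regions_of(cam,"scanner")[0]; print(cam,r["confidence"],r["region"].sum())
    big=cv2.resize(im[:,:,::-1],None,fx=4,fy=4,interpolation=cv2.INTER_CUBIC)
    pose=[p[0]+3*d[0],p[1]+3*d[1],.125]
    print("iou",render(cam,cal,MODELS["scanner"],pose,75,1).astype(bool).__and__(r["region"]).sum()/r["region"].sum())
    Rz=Rn.from_euler("z",.125).as_matrix()
    for q in MODELS["scanner"]:
        h=cv2.convexHull(np.round((proj(cam,cal,q@Rz.T+[pose[0],pose[1],75])+.5)*4).astype(np.int32)); cv2.polylines(big,[h],True,(0,0,255),1)
    q=np.array([[0,-110,135],[0,110,135],[160,110,135],[160,-110,135],[0,-110,135],[0,-110,0],[0,110,0],[0,110,135]])@Rz.T+[744,-243,0]
    cv2.polylines(big,[np.round((proj(cam,cal,q)+.5)*4).astype(np.int32)],False,(0,255,0),1)
    c=big[680:1280,700:1400] if cam=="scene" else big[150:750,1000:1700]
    cv2.imwrite(f"pics/o25{cam}.png",c)
E
```

```text
scene 0.78 761
iou 0.9868593955321945
top 0.54 244
iou 1.0
```

View pics/o25scene.png

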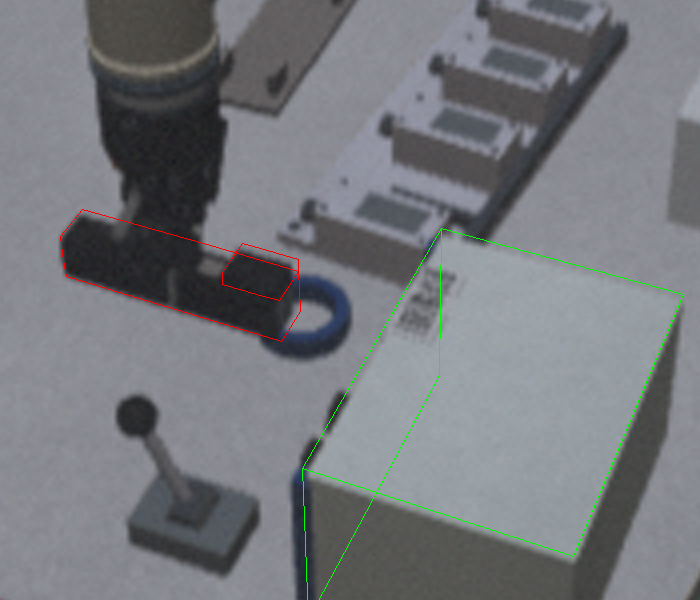

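View pics/o25top.png

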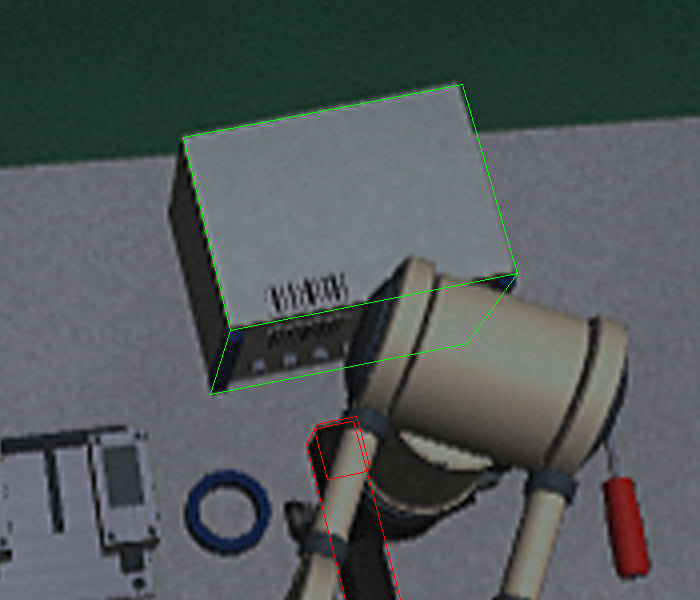

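Emit:
{"method": "send_rows", "body": {"steps": [[[0,0,0],[0,0,0],15],[[0,0,0],[0,0,0],15],[[0,0,0],[0,0,0],15],[[0,0,0],[0,0,0],15],[[0,0,0],[0,0,0],15],[[0,0,0],[0,0,0],15],[[0,0,0],[0,0,0],15],[[0,0,0],[0,0,0],15],[[0,0,0],[0,0,0],15],[[0,0,0],[0,0,0],15]]}}

```text
time: 56.18
tool_pos: [576.4, -217.4, 83.2]
eef_rot: [-2.356, 2.079, -0.0]
ft_force: [-0.1, 0.6, -1.3]
gripper_width: 0.347
```

Emit:
{"method": "send_rows", "body": {"steps": [[[0,0,0],[0,0,0],15],[[0,0,0],[0,0,0],15],[[0,0,0],[0,0,0],15],[[0,0,0],[0,0,0],15],[[0,0,0],[0,0,0],15],[[0,0,0],[0,0,0],15],[[0,0,0],[0,0,0],15],[[0,0,0],[0,0,0],15],[[0,0,0],[0,0,0],15],[[0,0,0],[0,0,0],15]]}}

```text
time: 57.02
tool_pos: [576.4, -217.4, 83.1]
eef_rot: [-2.356, 2.079, -0.0]
ft_force: [-0.5, -0.1, -2.4]
gripper_width: 0.342
```

Emit:
{"method": "send_rows", "body": {"steps": [[[0,0,0],[0,0,0],15],[[0,0,0],[0,0,0],15],[[0,0,0],[0,0,0],15],[[0,0,0],[0,0,0],15],[[0,0,0],[0,0,0],15],[[0,0,0],[0,0,0],15],[[0,0,0],[0,0,0],15],[[0,0,0],[0,0,0],15],[[0,0,0],[0,0,0],15],[[0,0,0],[0,0,0],15]]}}

```text
time: 57.85
tool_pos: [576.4, -217.4, 83.1]
eef_rot: [2.356, -2.079, -0.0]
ft_force: [0.4, 0.3, -1.8]
gripper_width: 0.349
```

```bash
python3 - <<'E'
from chk import *
check("scene","s26"); 
plan(430.8,148,132,-1.446)
E
```

```text
conf 0.89 area 625 corner 0 local dx -3.4 dy -33.1 dyaw -0.004 err 0.138
conf 0.74 area 527 corner 1 local dx 1.4 dy -5.1 dyaw -0.084 err 0.199
conf 0.69 area 489 corner 3 local dx 0.1 dy -5.7 dyaw -0.023 err 0.115
conf 0.68 area 554 corner 2 local dx -0.2 dy -5.7 dyaw 0.020 err 0.081
t=58.15 pos [ 576.4 -217.4   83.2] q [-0.42  0.15  1.42  0.    1.56  1.03] w 0.343
turn units [-0.001 -0.    -0.001] then shift units [-15.228   3.961  -1.954]
```

View pics/s26.png

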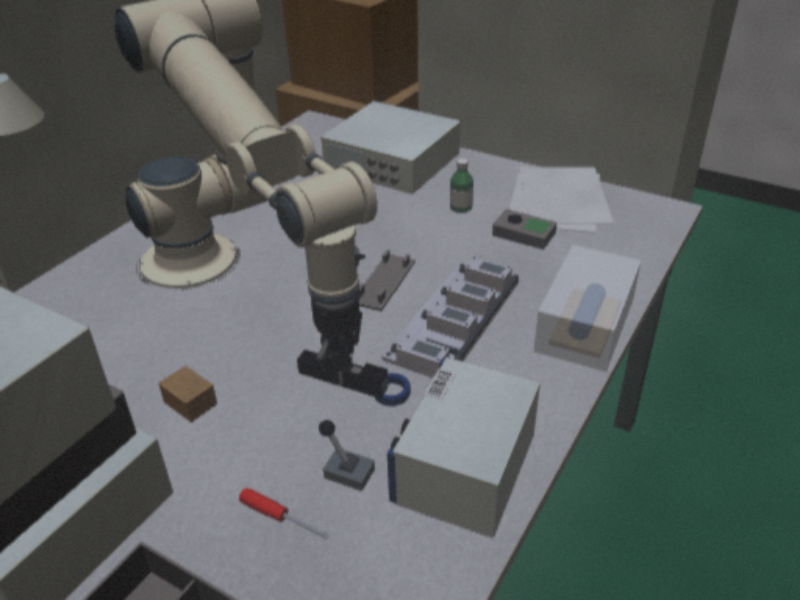

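Emit:
{"method": "send_rows", "body": {"steps": [[[0,0.5,-0.3],[0,0,0],15],[[0,0.8,-0.6],[0,0,0],15],[[0,0.8,-0.7],[0,0,0],15],[[0,0.9,-0.4],[0,0,0],15],[[-1,0,0],[0,0,0],15],[[-1,0.06,0],[0,0,0],15],[[-1,0.06,0],[0,0,0],15],[[-1,0.06,0],[0,0,0],15],[[-1,0.06,0],[0,0,0],15],[[-1,0.06,0],[0,0,0],15]]}}

```text
time: 58.98
tool_pos: [475.5, -77.8, 133.3]
eef_rot: [-2.355, 2.079, -0.001]
ft_force: [1.2, 1.3, -0.4]
gripper_width: 0.347
```

Emit:
{"method": "send_rows", "body": {"steps": [[[-1,0.06,0],[0,0,0],15],[[-1,0.06,0],[0,0,0],15],[[-1,0.06,0],[0,0,0],15],[[-1,0.06,0],[0,0,0],15],[[-1,0.06,0],[0,0,0],15],[[-1,0.06,0],[0,0,0],15],[[-1,0.06,0],[0,0,0],15],[[-1,0.06,0],[0,0,0],15],[[-1,0.06,0],[0,0,-0.5],15],[[0,0,0],[0,0,-1],15]]}}

```text
time: 59.82
tool_pos: [433.6, 146.3, 133.4]
eef_rot: [-2.515, 1.879, 0.002]
ft_force: [-0.6, 0.1, -1.8]
gripper_width: 0.343
```

Emit:
{"method": "send_rows", "body": {"steps": [[[0,0,0],[0,0,-1],15],[[0,0,0],[0,0,-1],15],[[0,0,0],[0,0,-1],15],[[0,0,0],[0,0,-1],15],[[0,0,0],[0,0,-1],15],[[0,0,0],[0,0,-1],15],[[0,0,0],[0,0,-1],15],[[0,0,0],[0,0,-1],15],[[0,0,0],[0,0,-1],15],[[0,0,0],[0,0,-1],15]]}}

```text
time: 60.65
tool_pos: [434.5, 142.7, 133.3]
eef_rot: [-3.12, 0.371, -0.001]
ft_force: [1.1, 0.6, -2.0]
gripper_width: 0.336
```

Emit:
{"method": "send_rows", "body": {"steps": [[[0,0,0],[0,0,-1],15],[[0,0,0],[0,0,-1],15],[[0,0,0],[0,0,-1],15],[[0,0,0],[0,0,-0.7],15],[[0,0,0],[0,0,0],15],[[0,0,0],[0,0,0],15]]}}

```text
time: 61.15
tool_pos: [434.5, 142.7, 133.3]
eef_rot: [-3.133, -0.225, -0.0]
ft_force: [0.1, 0.1, -0.7]
gripper_width: 0.343
```

```bash
python3 - <<'E'
from h import *
plan(431.5,145,30,.145)
snap("wrist","w27");snap("top","t27")
E
```

```text
t=61.35 pos [434.5 142.7 133.2] q [ 0.24 -0.3   1.77  0.    1.67  0.1 ] w 0.340
turn units [-0.    -0.001 -0.007] then shift units [-0.107 -0.107  4.129]
```

View pics/w27.png

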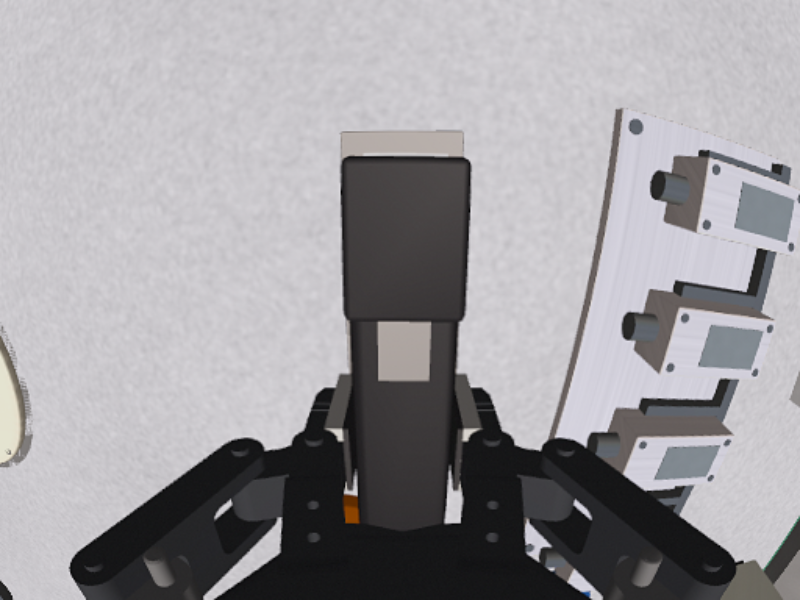

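View pics/t27.png

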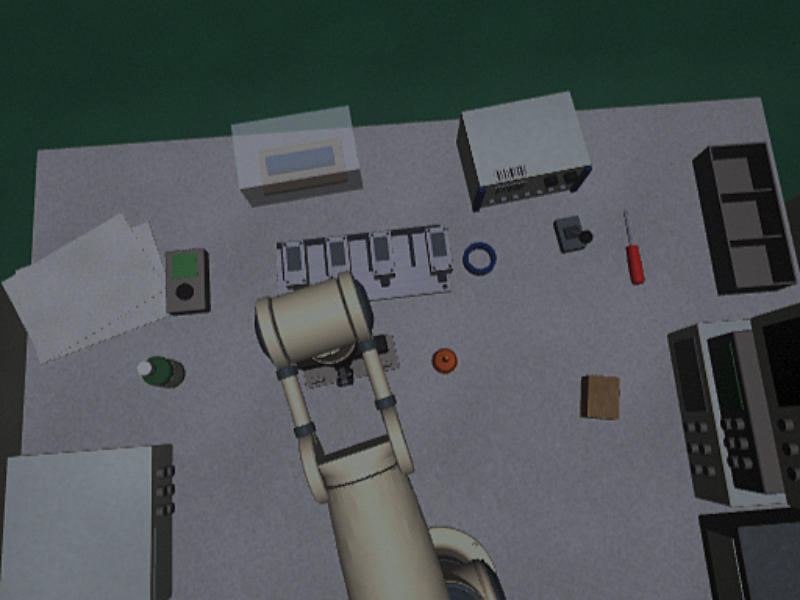

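Emit:
{"method": "send_rows", "body": {"steps": [[[-0.1,-0.12,0.3],[0,0,0],15],[[-0.01,0,0.7],[0,0,0],15],[[0,0,0.8],[0,0,0],15],[[0,0,0.8],[0,0,0],15],[[0,0,0.7],[0,0,0],15],[[0,0,0.3],[0,0,0],15],[[0,0,0],[0,0,0],15],[[0,0,0],[0,0,0],15]]}}

```text
time: 62.12
tool_pos: [431.2, 145.4, 43.2]
eef_rot: [3.133, 0.228, -0.001]
ft_force: [-0.0, 0.4, -2.3]
gripper_width: 0.347
```

```bash
python3 - <<'E'
from h import *
plan(431.5,145.4,17,.145)
snap("wrist","w28")
E
```

```text
t=62.32 pos [431.9 145.5  44.2] q [ 0.25 -0.26  1.9  -0.    1.51  0.1 ] w 0.342
turn units [-0.002 -0.024  0.006] then shift units [-1.800e-02  1.000e-03  1.089e+00]
```

View pics/w28.png

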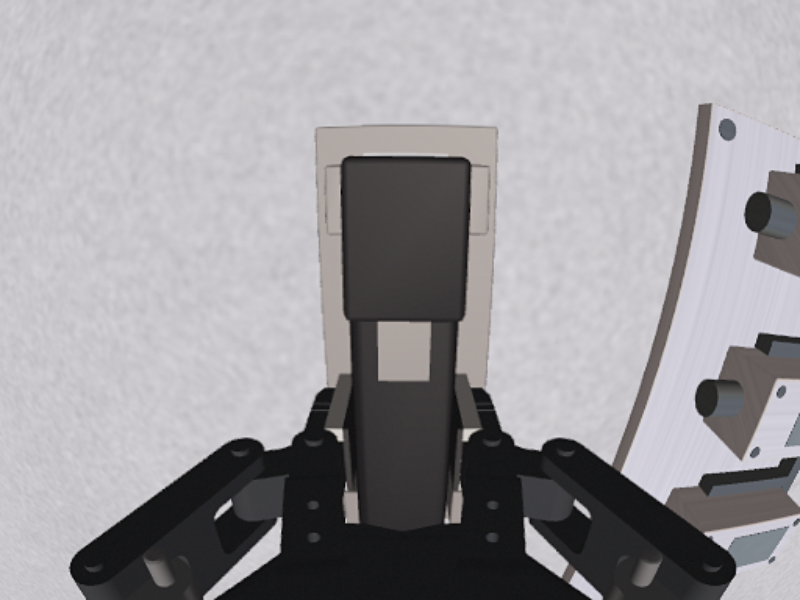

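Well aligned between the cheeks (cols 327–489, scanner 343–470). Lower.

Emit:
{"method": "send_rows", "body": {"steps": [[[0,0,0.4],[0,0,0],15],[[0,0,0.4],[0,0,0],15],[[0,0,0.2],[0,0,0],15],[[0,0,0.08],[0,0,0],15],[[0,0,0],[0,0,0],15],[[0,0,0],[0,0,0],15]]}}

```text
time: 62.87
tool_pos: [430.9, 145.1, 16.4]
eef_rot: [3.133, 0.229, -0.002]
ft_force: [-3.5, -0.8, 6.2]
gripper_width: 0.347
```

Emit:
{"method": "send_rows", "body": {"steps": [[[0,0,0],[0,0,0],60],[[0,0,0],[0,0,0],80],[[0,0,0],[0,0,0],80],[[0,0,0],[0,0,0],80],[[0,0,-0.5],[0,0,0],80],[[0,0,-1],[0,0,0],80],[[0,0,-1],[0,0,0],80],[[0,0,-1],[0,0,0],80],[[0,0,-1],[0,0,0],80],[[0,0,0],[0,0,0],80]]}}

```text
time: 63.7
tool_pos: [433.8, 145.9, 135.7]
eef_rot: [-3.131, -0.228, -0.016]
ft_force: [0.2, 1.2, 0.5]
gripper_width: 0.935
```

Emit:
{"method": "send_rows", "body": {"steps": [[[0,0,-1],[0,0,-0.5],80],[[0,0,-1],[0,0,-1],80],[[0,0,-1],[0,0,-1],80],[[0,0,0],[0,0,-1],80],[[0,0,0],[0,0,-1],80],[[0,0,0],[0,0,-1],80],[[0,0,0],[0,0,-1],80],[[0,0,0],[0,0,-1],80],[[0,0,0],[0,0,-1],80],[[0,0,0],[0,0,-1],80]]}}

```text
time: 64.53
tool_pos: [431.3, 145.3, 204.0]
eef_rot: [2.64, 1.703, 0.0]
ft_force: [0.7, -0.1, 0.8]
gripper_width: 0.941
```

```bash
python3 - <<'E'
from h import *
plan(*corner(0,-20,-30),150,np.pi/2+PL[2])
snap("wrist","w29")
E
```

```text
t=64.73 pos [431.3 145.3 203.9] q [ 0.25 -0.31  1.65 -0.    1.8  -0.89] w 0.934
turn units [ 1.000e-03 -0.000e+00 -4.484e+00] then shift units [-8.287  7.448  2.156]
```

View pics/w29.png

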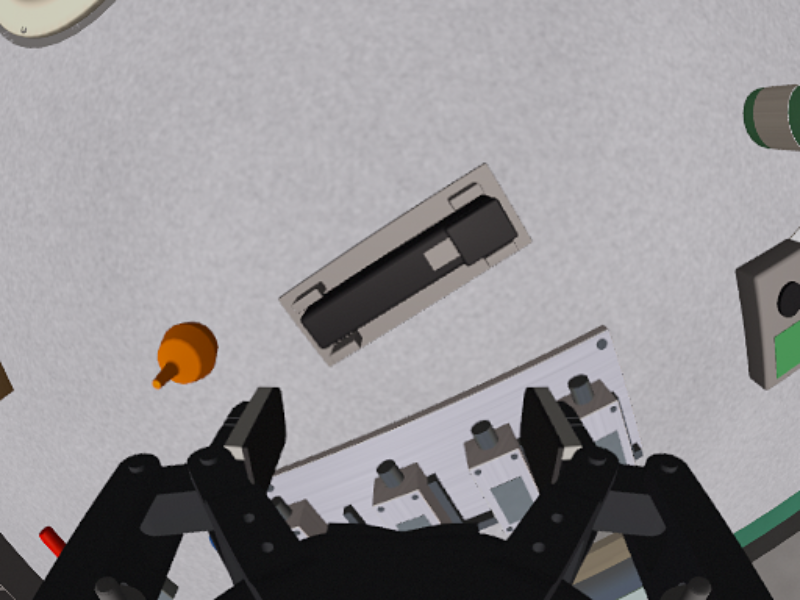

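Emit:
{"method": "send_rows", "body": {"steps": [[[0,0,0],[0,0,-1],80],[[0,0,0],[0,0,-1],80],[[0,0,0],[0,0,-1],80],[[0,0,0],[0,0,-1],80],[[0,0,0],[0,0,-0.48],80],[[-0.9,0.8,0],[0,0,0],80],[[-1,0.9,0],[0,0,0],80],[[-1,0.9,0],[0,0,0],80],[[-1,0.9,0],[0,0,0],80],[[-1,0.9,0.2],[0,0,0],80]]}}

```text
time: 65.62
tool_pos: [547.4, 25.9, 199.8]
eef_rot: [2.179, 2.261, 0.002]
ft_force: [0.0, -0.7, 0.2]
gripper_width: 0.934
```

Emit:
{"method": "send_rows", "body": {"steps": [[[-1,0.9,0.5],[0,0,0],80],[[-1,0.9,0.5],[0,0,0],80],[[-0.9,0.8,0.5],[0,0,0],80],[[-0.49,0.45,0.46],[0,0,0],80],[[0,0,0],[0,0,0],80],[[0,0,0],[0,0,0],80]]}}

```text
time: 66.12
tool_pos: [625.1, -55.0, 148.0]
eef_rot: [-2.179, -2.259, 0.003]
ft_force: [0.1, 1.3, -0.1]
gripper_width: 0.936
```

```bash
python3 - <<'E'
from chk import *
plan(*corner(0,-20,-30),150,np.pi/2+PL[2])
check("wrist","w30")
print(corner(0))
E
```

```text
t=66.32 pos [625.3 -54.1 150. ] q [-0.14  0.16  1.29  0.    1.68 -1.75] w 0.936
turn units [0.02  0.001 0.033] then shift units [-0.037 -0.022  0.001]
conf 0.97 area 2891 corner 3 local dx -1.3 dy 3.1 dyaw 0.022 err 0.031
conf 0.77 area 5432 corner 1 local dx -1.1 dy -0.2 dyaw 0.004 err 0.038
conf 0.62 area 5530 corner 0 local dx -5.7 dy -27.6 dyaw 0.014 err 0.025
conf 0.57 area 4458 corner 2 local dx -0.9 dy 0.1 dyaw 0.014 err 0.053
(np.float64(643.7412546842254), np.float64(-24.374589869930915))
```

View pics/w30.png

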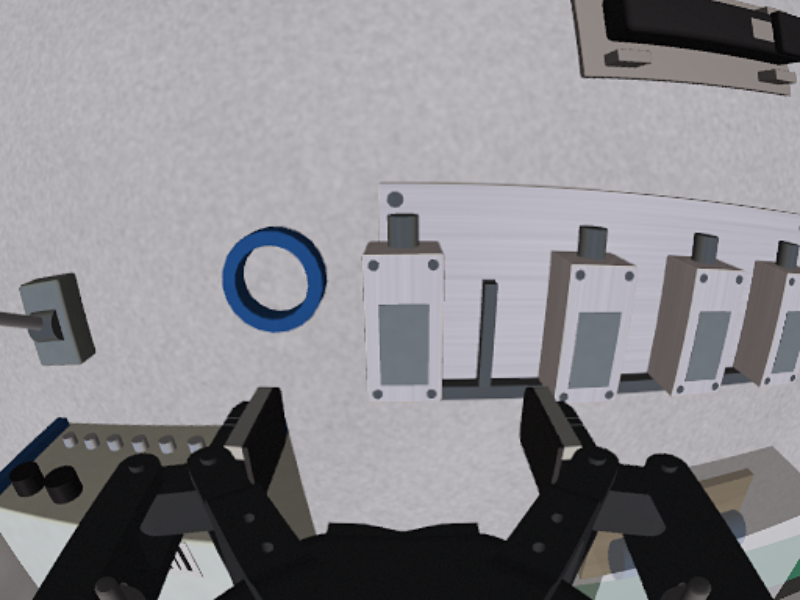

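```bash
python3 - <<'E'
from h import *
plan(*corner(0,-5,-27.3),28.8,np.pi/2+PL[2]+.012)
E
```

```text
t=66.62 pos [625.5 -54.  150.6] q [-0.14  0.16  1.29  0.    1.68 -1.75] w 0.938
turn units [ 0.007  0.001 -0.084] then shift units [0.058 0.572 4.874]
```

Emit:
{"method": "send_rows", "body": {"steps": [[[0.06,0.57,0.4],[0,0,-0.08],80],[[0,0,0.8],[0,0,0],80],[[0,0,1],[0,0,0],80],[[0,0,1],[0,0,0],80],[[0,0,0.9],[0,0,0],80],[[0,0,0.5],[0,0,0],80],[[0,0,0.25],[0,0,0],80],[[0,0,0],[0,0,0],80]]}}

```text
time: 67.28
tool_pos: [638.9, -52.4, 26.9]
eef_rot: [-2.167, -2.272, 0.002]
ft_force: [-0.0, 0.5, -0.7]
gripper_width: 0.938
```

Emit:
{"method": "send_rows", "body": {"force": 40, "steps": [[[0,0,0],[0,0,0],30],[[0,0,0],[0,0,0],30],[[0,0,0],[0,0,0],30],[[0,0,0],[0,0,0],30],[[0,0,0],[0,0,0],30],[[0,0,0],[0,0,0],30],[[0,0,0],[0,0,0],30]]}}

```text
time: 67.87
tool_pos: [640.9, -52.5, 30.7]
eef_rot: [2.166, 2.271, 0.004]
ft_force: [-0.0, 0.3, 5.9]
gripper_width: 0.504
```

```bash
python3 - <<'E'
from h import *
plan(*corner(0,-5,-2),31,np.pi/2+PL[2])
snap("wrist","w31")
E
```

```text
t=68.07 pos [640.9 -52.6  30.7] q [-0.13  0.25  1.41  0.    1.48 -1.75] w 0.502
turn units [0.034 0.004 0.108] then shift units [ 1.043 -0.046 -0.012]
```

View pics/w31.png

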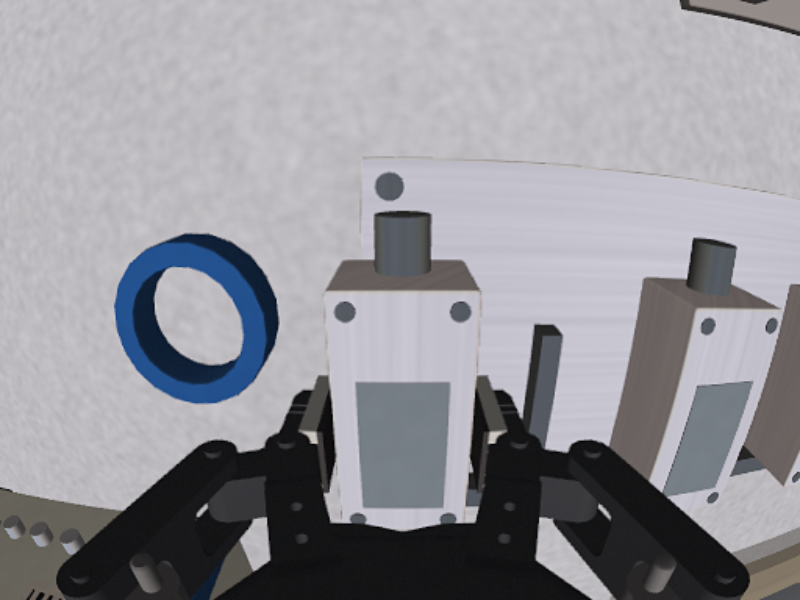

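Emit:
{"method": "send_rows", "body": {"steps": [[[0,-0.1,-0.12],[0,0,0.1],30],[[0.3,0,0],[0,0,0],30],[[0.4,0,0],[0,0,0],30],[[0.2,0,0],[0,0,0],30],[[0.08,0,0],[0,0,0],30],[[0,0,0],[0,0,0],30],[[0,0,0],[0,0,0],30]]}}

```text
time: 68.7
tool_pos: [636.1, -27.7, 30.9]
eef_rot: [-2.179, -2.262, 0.001]
ft_force: [0.6, 0.2, -2.4]
gripper_width: 0.505
```

Emit:
{"method": "send_rows", "body": {"steps": [[[0.05,0,0],[0,0,0],30],[[0.03,0,0],[0,0,0],30],[[0,0,0],[0,0,0],30],[[0,0,0],[0,0,0],30]]}}

```text
time: 69.03
tool_pos: [636.2, -26.3, 31.3]
eef_rot: [-2.18, -2.262, 0.0]
ft_force: [0.4, -0.2, -2.1]
gripper_width: 0.505
```

Emit:
{"method": "send_rows", "body": {"steps": [[[0.05,0,0],[0,0,0],30],[[0.03,0,0],[0,0,0],30],[[0,0,0],[0,0,0],30],[[0,0,0],[0,0,0],30]]}}

```text
time: 69.37
tool_pos: [636.2, -25.0, 31.4]
eef_rot: [2.18, 2.261, -0.001]
ft_force: [0.3, -4.8, -3.1]
gripper_width: 0.506
```

Emit:
{"method": "send_rows", "body": {"steps": [[[0.02,0.08,0],[0,0,0],30],[[0.01,0.08,0],[0,0,0],30],[[0,0.08,0],[0,0,0],30],[[0,0,0],[0,0,0],30],[[0,0,0],[0,0,0],30]]}}

```text
time: 69.78
tool_pos: [641.5, -24.8, 31.0]
eef_rot: [2.181, 2.261, -0.005]
ft_force: [-2.2, -6.6, -2.5]
gripper_width: 0.508
```

Emit:
{"method": "send_rows", "body": {"steps": [[[0,0.04,0],[0,0,0],30],[[0,0.04,0],[0,0,0],30],[[0,0,0],[0,0,0],30],[[0,0,0],[0,0,0],30]]}}

```text
time: 70.12
tool_pos: [643.3, -24.7, 31.0]
eef_rot: [-2.181, -2.261, 0.005]
ft_force: [-2.4, -6.1, -2.0]
gripper_width: 0.502
```

Emit:
{"method": "send_rows", "body": {"steps": [[[0,0.04,0],[0,0,0],30],[[0,0.02,0],[0,0,0],30],[[0,0,0],[0,0,0],30],[[0,0,0],[0,0,0],30]]}}

```text
time: 70.45
tool_pos: [644.4, -24.6, 31.1]
eef_rot: [-2.181, -2.26, 0.006]
ft_force: [-5.0, -6.5, -1.0]
gripper_width: 0.505
```

Emit:
{"method": "send_rows", "body": {"steps": [[[0,0.04,0.06],[0,0,0],30],[[0,0.03,0.06],[0,0,0],30],[[0.02,0.02,0],[0,0,0],30],[[0,0,0],[0,0,0],30],[[0,0,0],[0,0,0],30]]}}

```text
time: 70.87
tool_pos: [644.3, -24.6, 30.8]
eef_rot: [-2.179, -2.258, 0.012]
ft_force: [-22.5, -9.0, 15.3]
gripper_width: 0.504
```

Emit:
{"method": "send_rows", "body": {"steps": [[[0,0,0],[0,0,0],60],[[0,0,0],[0,0,0],60],[[0,0,0],[0,0,0],60],[[0,0,-0.5],[0,0,0],60],[[0,0,-1],[0,0,0],60],[[0,-1,-1],[0,0,0],32],[[0,-1,-0.5],[0,0,0],32],[[0,-0.9,0],[0,0,0],32],[[0,0,0],[0,0,0],32],[[0,0,0],[0,0,0],32]]}}

```text
time: 71.7
tool_pos: [575.5, -24.9, 104.8]
eef_rot: [2.179, 2.261, 0.003]
ft_force: [-0.5, -0.9, 0.0]
gripper_width: 0.374
```

```bash
python3 - <<'E'
from chk import *
plan(*corner(0,-62,0),20,np.pi/2+PL[2])
check("wrist","w32")
E
```

```text
t=71.90 pos [575.9 -24.9 103.9] q [-0.1   0.04  1.51  0.    1.59 -1.71] w 0.375
turn units [-0.001 -0.002  0.009] then shift units [-0.075  0.231  3.355]
conf 0.83 area 3459 corner 3 local dx -1.3 dy 2.0 dyaw 0.022 err 0.039
conf 0.74 area 6036 corner 0 local dx -0.7 dy -0.1 dyaw -0.001 err 0.068
conf 0.60 area 3883 corner 1 local dx -1.5 dy 1.3 dyaw 0.044 err 0.700
conf 0.59 area 5290 corner 2 local dx -1.0 dy 0.4 dyaw 0.034 err 0.067
```

View pics/w32.png

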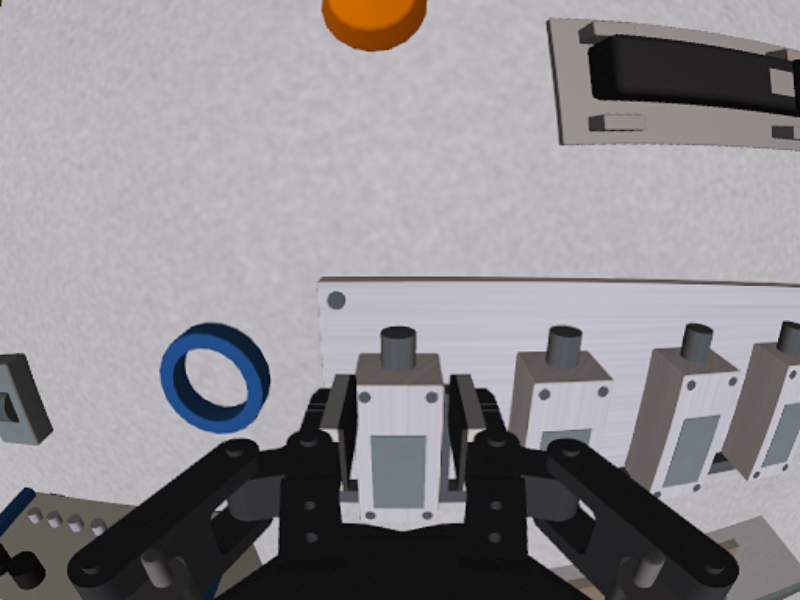

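Emit:
{"method": "send_rows", "body": {"steps": [[[-0.07,0,0.5],[0,0,0],32],[[0,0,1],[0,0,0],32],[[0,0,1],[0,0,0],32],[[0,0.1,0.6],[0,0,0],32],[[0,0.15,0.2],[0,0,0],32],[[0,0.12,0],[0,0,0],32],[[0,0.08,0],[0,0,0],32],[[0,0,0],[0,0,0],32],[[0,0,0],[0,0,0],32]]}}

```text
time: 72.75
tool_pos: [587.9, -26.6, 22.5]
eef_rot: [2.179, 2.26, 0.002]
ft_force: [-0.6, -0.7, 0.4]
gripper_width: 0.377
```

Emit:
{"method": "send_rows", "body": {"steps": [[[0,0.05,0],[0,0,0],32],[[0,0.03,0],[0,0,0],32],[[0,0,0],[0,0,0],32],[[0,0,0],[0,0,0],32]]}}

```text
time: 73.08
tool_pos: [588.5, -26.4, 21.4]
eef_rot: [-2.18, -2.262, 0.0]
ft_force: [-5.2, 0.8, 3.2]
gripper_width: 0.374
```

Emit:
{"method": "send_rows", "body": {"steps": [[[0,0.05,0],[0,0,0],32],[[0,0.03,0],[0,0,0],32],[[0,0,0],[0,0,0],32],[[0,0,0],[0,0,0],32]]}}

```text
time: 73.42
tool_pos: [588.4, -26.4, 21.3]
eef_rot: [-2.178, -2.259, 0.006]
ft_force: [-14.5, 0.1, 9.5]
gripper_width: 0.375
```

Emit:
{"method": "send_rows", "body": {"steps": [[[0,-0.5,0],[0,0,0],32],[[0,-0.5,-0.8],[0,0,0],20],[[0,-0.5,-1],[0,0,0],0],[[-0.4,0,-1],[0,0,-0.4],0],[[-0.8,0,-1],[0,0,-0.45],0],[[-1,0,-1],[0,0,0],0],[[-1,0,-0.8],[0,0,0],0],[[-1,0,0],[0,0,0],0],[[-1,0,0],[0,0,0],0],[[-1,0,0],[0,0,0],0]]}}

```text
time: 74.25
tool_pos: [571.6, -183.0, 161.8]
eef_rot: [2.076, 2.355, 0.002]
ft_force: [0.7, -0.5, 0.0]
gripper_width: -0.001
```

```bash
python3 - <<'E'
from chk import *
plan(579.7,-339.3,150,np.pi/2+.125)
check("wrist","w33")
print([ (round(d["confidence"],2),back("wrist",ctrl.calibration("wrist"),d["at"],93).round(1)) for d in ctrl.mark_of("wrist","switch_tip")[:3]])
E
```

```text
t=74.45 pos [ 571.2 -184.2  160.8] q [-0.37  0.09  1.36  0.    1.69 -2.06] w 0.004
turn units [ 0.003 -0.004 -0.005] then shift units [-6.2   -0.437  0.434]
conf 0.95 area 4085 corner 0 local dx -1.1 dy -0.3 dyaw 0.002 err 0.052
conf 0.71 area 3353 corner 1 local dx -1.0 dy -0.0 dyaw 0.013 err 0.052
conf 0.69 area 166 corner 3 local dx 4.5 dy 14.0 dyaw -0.089 err 0.038
conf 0.60 area 2467 corner 2 local dx -1.2 dy 1.5 dyaw 0.009 err 0.064
[(0.55, array([ 631.7, -333.1,   93. ]))]
```

View pics/w33.png

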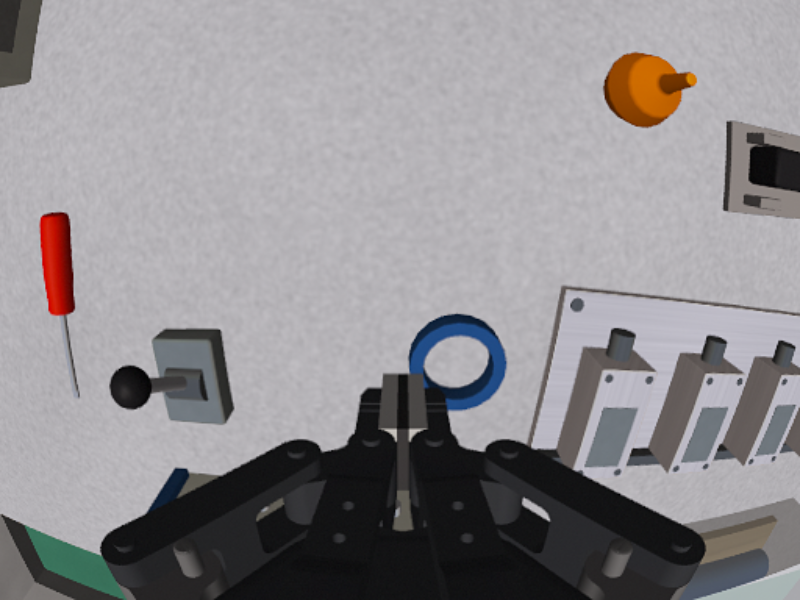

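Emit:
{"method": "send_rows", "body": {"steps": [[[-0.8,-0.2,0],[0,0,0],0],[[-1,-0.24,0],[0,0,0],0],[[-1,0,0],[0,0,0],0],[[-1,0,0],[0,0,0],0],[[-1,0,0],[0,0,0],0],[[-1,0,0],[0,0,0],0],[[-0.4,0,0.7],[0,0,0],0],[[0,0,1],[0,0,0],0],[[0,0,1],[0,0,0],0],[[0,0,0.5],[0,0,0],0]]}}

```text
time: 75.43
tool_pos: [578.6, -335.2, 77.0]
eef_rot: [-2.073, -2.354, 0.001]
ft_force: [-0.3, 0.2, -0.6]
gripper_width: 0.002
```

```bash
python3 - <<'E'
from chk import *
plan(678,-327,81,np.pi/2+.125)
snap("wrist","w34")
E
```

```text
t=75.63 pos [ 578.7 -335.3   78.2] q [-0.58  0.3   1.26  0.    1.58 -2.27] w -0.001
turn units [0.006 0.004 0.017] then shift units [-0.166  3.982 -0.112]
```

View pics/w34.png

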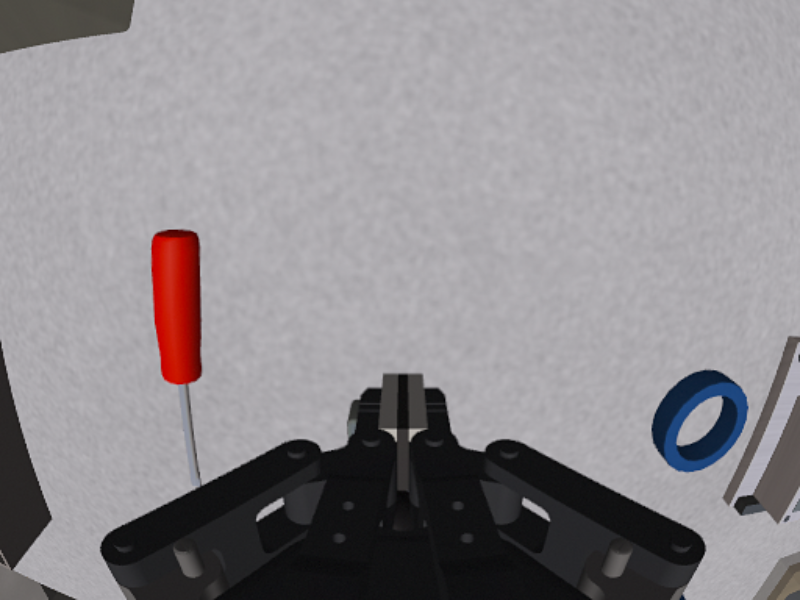

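Emit:
{"method": "send_rows", "body": {"steps": [[[-0.16,0.3,-0.1],[0,0,0],0],[[0,0.4,0],[0,0,0],0],[[0,0.4,0],[0,0,0],0],[[0,0.4,0],[0,0,0],0],[[0,0.4,0],[0,0,0],0],[[0,0.4,0],[0,0,0],0],[[0,0.4,0],[0,0,0],0],[[0,0.4,0],[0,0,0],0],[[0,0.2,0],[0,0,0],0],[[0,0,0],[0,0,0],0]]}}

```text
time: 76.52
tool_pos: [663.2, -330.2, 85.3]
eef_rot: [2.074, 2.356, 0.001]
ft_force: [0.8, 0.2, 0.6]
gripper_width: 0.006
```

```bash
python3 - <<'E'
from chk import *
plan(678,-327,81,np.pi/2+.125)
im,cal=snap("scene")
cv2.imwrite("pics/s35.png",cv2.resize(im[:,:,::-1][200:350,150:350],None,fx=4,fy=4,interpolation=cv2.INTER_CUBIC))
E
```

```text
t=76.72 pos [ 662.2 -330.4   84.6] q [-0.51  0.49  1.02 -0.    1.63 -2.21] w 0.004
turn units [0.006 0.005 0.006] then shift units [0.058 0.642 0.145]
```

View pics/s35.png

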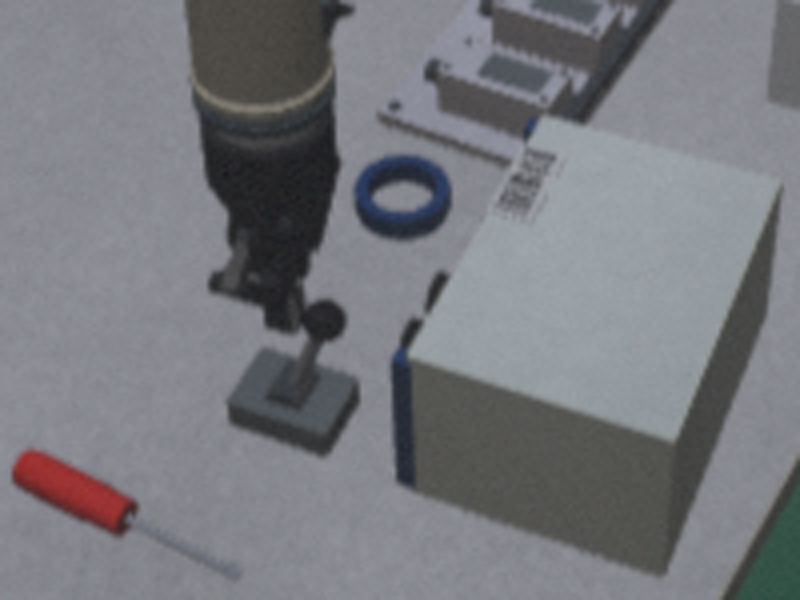

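Lever is following. Push on until the stop.

Emit:
{"method": "send_rows", "body": {"steps": [[[0,0.3,0.05],[0,0,0],0],[[0,0.2,0],[0,0,0],0],[[0,0.1,0],[0,0,0],0],[[0,0,0],[0,0,0],0],[[0,0,0],[0,0,0],0]]}}

```text
time: 77.18
tool_pos: [676.1, -328.6, 81.7]
eef_rot: [-2.076, -2.355, 0.002]
ft_force: [-4.7, 0.1, 0.5]
gripper_width: -0.003
```

Emit:
{"method": "send_rows", "body": {"steps": [[[0,0.1,0],[0,0,0],0],[[0,0.1,0],[0,0,0],0],[[0,0,0],[0,0,0],0],[[0,0,0],[0,0,0],0]]}}

```text
time: 77.52
tool_pos: [676.7, -328.6, 81.6]
eef_rot: [-2.074, -2.347, 0.01]
ft_force: [-21.9, 1.5, 5.1]
gripper_width: -0.001
```

Emit:
{"method": "send_rows", "body": {"steps": [[[0,-0.5,0],[0,0,0],0],[[0,-0.8,0],[0,0,0],0],[[0,-1,-0.5],[0,0,0],0],[[0,-1,-1],[0,0,0],0],[[0,-1,-1],[0,0,0],0],[[0,-1,-1],[0,0,0],0],[[0,-1,-1],[0,0,0],0],[[0,0,-1],[0,0,0],0],[[0,0,0],[0,0,0],0],[[0,0,0],[0,0,0],0]]}}

```text
time: 78.35
tool_pos: [526.3, -348.2, 222.8]
eef_rot: [2.073, 2.352, 0.002]
ft_force: [1.1, -0.1, 0.2]
gripper_width: -0.001
```

```bash
python3 - <<'E'
from chk import *
plan(560,60,230,np.pi/2+.036)
check("top","t36"); im,_=snap("scene","s36")
cv2.imwrite("pics/s36c.png",cv2.resize(im[:,:,::-1][140:340,150:400],None,fx=3.2,fy=3,interpolation=cv2.INTER_CUBIC))
for cam in("top","scene"): print([(round(d["confidence"],2),back(cam,ctrl.calibration(cam),d["at"],92).round(1)) for d in ctrl.mark_of(cam,"switch_tip")[:2]])
E
```

```text
t=78.55 pos [ 525.8 -347.6  219.5] q [-0.64  0.17  1.17  0.    1.81 -2.34] w -0.003
turn units [-0.018 -0.019  0.863] then shift units [16.243  1.954 -0.419]
conf 0.94 area 411 corner 1 local dx -1.7 dy 0.7 dyaw 0.021 err 0.156
conf 0.84 area 469 corner 2 local dx -0.8 dy 0.5 dyaw 0.005 err 0.067
conf 0.61 area 501 corner 3 local dx -0.6 dy 0.5 dyaw 0.013 err 0.061
conf 0.55 area 454 corner 0 local dx -0.6 dy 0.3 dyaw -0.015 err 0.074
[(0.59, array([ 694.7, -323.8,   92. ]))]
[(0.73, array([681.7, 135.8,  92. ])), (0.6, array([ 697.5, -324.1,   92. ]))]
```

View pics/s36c.png

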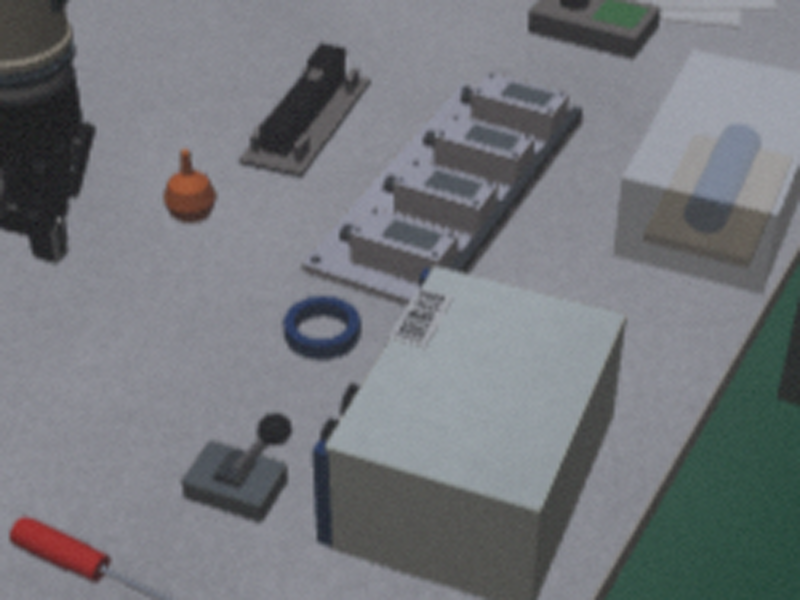

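View pics/t36.png

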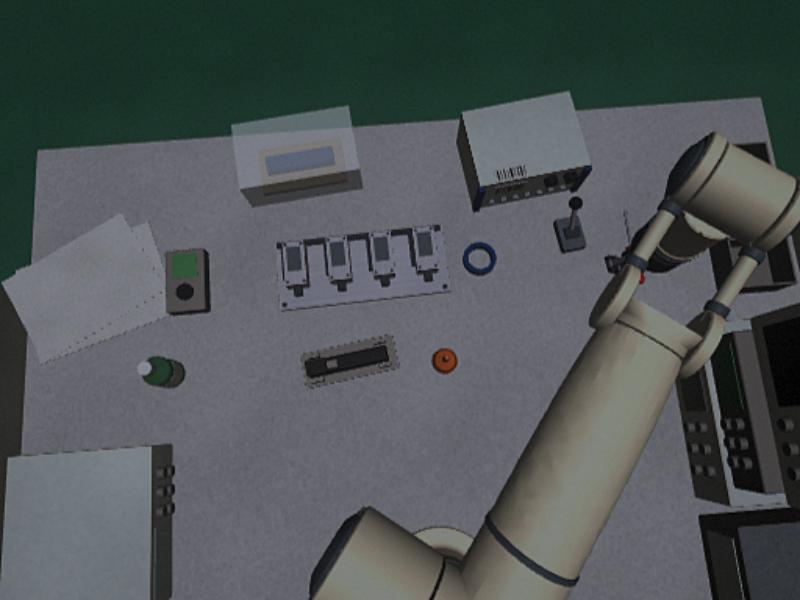

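```bash
python3 - <<'E'
from h import *
from scipy.optimize import least_squares
obs={"off":{"scene":(209.3,273.9),"top":(374.7,151.7)},"on":{"scene":(235.6,283.3),"top":(368.6,130.6)}}
cals={c:ctrl.calibration(c) for c in("scene","top")}
d=np.array([np.cos(.125),np.sin(.125),0])
for piv in([659.1,-329.3,22],):
  def tip(a,p): return np.array(p)+80*(np.sin(a)*d+np.array([0,0,np.cos(a)]))
  def res(v):
    p=np.array([v[2],v[3],22.]);r=[]
    for a,k in((v[0],"off"),(v[1],"on")):
      for c in cals: r+=list(proj(c,cals[c],tip(a,p))[0]+0-np.array(obs[k][c])+.3)
    return r+[(v[2]-piv[0])/3,(v[3]-piv[1])/3]
  o=least_squares(res,[-.4,.5,piv[0],piv[1]]);print(o.x,o.x[1]-o.x[0],np.round(o.fun,1))
E
```

```text
[-4.04115059e-01  5.29005742e-01  6.59458566e+02 -3.30629746e+02] 0.933120801007636 [-0.1 -1.   0.7 -0.2  0.2 -0.6  0.2 -0.5  0.1 -0.4]
```

Emit:
{"method": "send_rows", "body": {"steps": [[[0.8,0,0],[0,0,0.86],0],[[1,0.12,0],[0,0,0],0],[[1,0.12,0],[0,0,0],0],[[1,0.12,0],[0,0,0],0],[[1,0.12,0],[0,0,0],0],[[1,0.12,0],[0,0,0],0],[[1,0.12,0],[0,0,0],0],[[1,0.12,0],[0,0,0],0],[[1,0.12,0],[0,0,0],0],[[1,0.12,0],[0,0,0],0]]}}

```text
time: 79.63
tool_pos: [541.7, -100.7, 219.6]
eef_rot: [2.181, 2.261, 0.0]
ft_force: [1.5, 0.5, 0.1]
gripper_width: 0.002
```

Emit:
{"method": "send_rows", "body": {"steps": [[[1,0.12,0],[0,0,0],0],[[1,0.12,0],[0,0,0],0],[[1,0.12,0],[0,0,0],0],[[1,0.12,0],[0,0,0],0],[[1,0.12,0],[0,0,0],0],[[1,0.1,0],[0,0,0],0],[[0.8,0,0],[0,0,0],0],[[0,0,0],[0,0,0],0],[[0,0,0],[0,0,0],0],[[0,0,0],[0,0,0],0]]}}

```text
time: 80.47
tool_pos: [553.2, 68.1, 219.5]
eef_rot: [2.181, 2.261, -0.001]
ft_force: [0.8, 0.5, -0.2]
gripper_width: -0.004
```

```bash
python3 - <<'E'
from chk import *
plan(560,60,230,np.pi/2+.036)
check("wrist","w37")
im,cal=snap("wrist")
for d in ctrl.regions_of("wrist","scanner")[:2]:
    x,f=fit("wrist",cal,d["region"],MODELS["scanner"],[432,147,1.71],8); print(d["confidence"],d["region"].sum(),x.round(3),f)
E
```

```text
t=80.67 pos [553.3  67.7 219.6] q [ 0.06 -0.03  1.37 -0.    1.8  -1.54] w 0.002
turn units [ 0.001  0.002 -0.016] then shift units [-0.316  0.259 -0.416]
conf 0.93 area 3151 corner 2 local dx -1.0 dy -0.1 dyaw 0.007 err 0.049
conf 0.91 area 3114 corner 3 local dx -1.2 dy -0.2 dyaw 0.002 err 0.030
conf 0.73 area 1719 corner 1 local dx -1.9 dy 0.2 dyaw 0.003 err 0.854
conf 0.64 area 3066 corner 0 local dx -0.8 dy -0.4 dyaw -0.024 err 0.076
0.84 3942 [429.597 146.364   1.715] 0.099736288189888
```

View pics/w37.png

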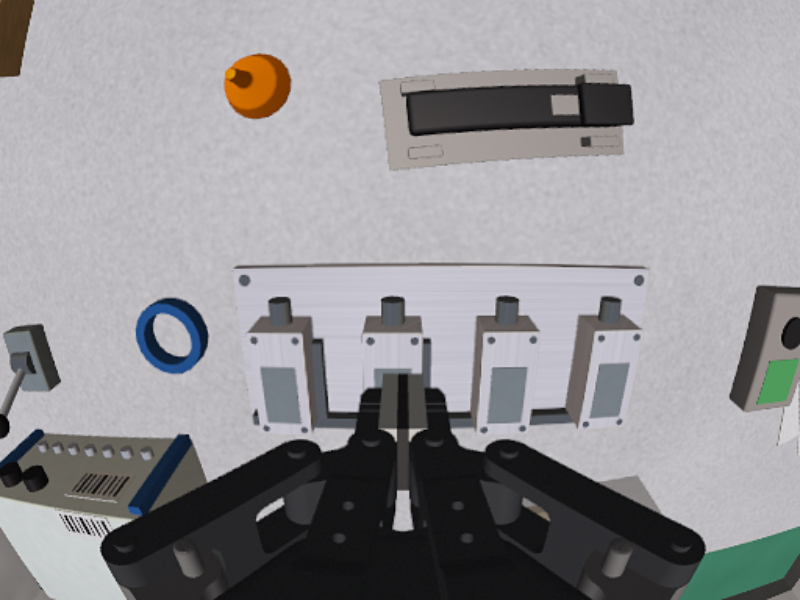

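```bash
python3 - <<'E'
from station import ctrl
print(ctrl.finish_job(), ctrl.state()["time"])
E
```

```text
the job is handed in; nothing more can be done
the job is handed in; nothing more can be done
```

I completed the whole task and handed the job in after about 81 s of the 210 s; the hand-in reported no verdict.

- **Modules:** All four are loaded, one to a corner, each pressed to the back fence and the side stop until contact force showed. A second low push on the connector ends moved none of them. The contact points lay on one line, about 3.3 mm apart in x, which matches the plate's angle.
- **Knocked module:** The corner0 module was knocked about 28 mm aside some time after that second push. I saw it in the scene picture at the end of the scan. I laid the scanner back, re-seated the module and checked it again with the low push. I did not repeat the scan, because all four modules had been home before the knock.
- **Scan:** I held the scanner still for over 3 s about 80 mm from the label. The estimated aim was within a few mm of the label's middle, with the yaw matched to the supply's.
- **Scanner return:** It is back in its rest, within about 3 mm of centre.
- **Switch:** I pushed it against its stop with about 22 N. The pictures put the angle at about 0.93 rad, good to perhaps 0.05.

In the last wrist view, corners 0, 2 and 3 fit to within 1.2 mm and 0.024 rad, with the plate's own position uncertain by 1–2 mm. Two readings were weaker:
- **Corner1:** It was partly hidden by the fingers there, with a poor fit of −1.9 mm. An earlier clear view had fitted it at −1.1 mm.
- **Corner0:** The −0.024 rad disagrees with about 0.00 in two closer views after the re-seat.

I did not measure the bystanders, but they looked unmoved in the pictures.

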